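Steady the spray rack and hang the pipe saddles on it

ROBOT

A 7-joint arm with a two-finger parallel gripper is mounted at the origin on the work surface. World frame = base frame: x ahead of the robot, y to its left, z up, the work surface at z = 0. Lengths are in m, angles in rad, forces in N, time in s.
With the tool pointing down it reaches from about 0.425 to 0.875 m from the base axis. Payload 4.7 kg.
Tool frame: the origin (TCP) lies where the fingers leave the gripper's body, on its centre line; the fingertips stand 70 mm ahead of it and the grasp point (between the pads) lies 51 mm ahead of it; z points along the fingers, y is the line along which they close (so a half turn about z gives the same grasp; the last joint's range is limited). The gripper opens to 87 mm and grips with 3 to 60 N. Pads are 19 mm wide; open, the fingers measure 117 mm over their backs; the gripper's body (75 mm by 190 mm) begins 51 mm behind the grasp point.
Start: joints at [1.118, 0.321, -0.07, 1.45, 0.023, 1.371, -0.057], TCP at [0.293, -0.58, 0.292] pointing down, gripper open.
Joint ranges: [-2.86, 2.86], [-0.3, 2.09], [-1.38, 1.24], [0.06, 2.45], [-1.56, 4.7], [0.09, 2.05], [-2.69, 2.69]. Speed limits (rad/s): [2.57, 2.57, 3.14, 3.14, 3.14, 3.14, 3.14].

INTERFACE

Orientations are given as a rotation vector (axis times angle).
In Python, from bench import ctrl gives the robot as it stands.
- The arm moves only by the tool play_rows, never from a script. Its argument "increments" is a list that holds one entry, the list of rows, each a list of 7 numbers: the shift along the tool's x, y, z as a fraction of full scale, then the turn, a rotation vector about the tool's x, y, z as a fraction of full scale, then the gripper command: -1 is shut, 1 is fully open, values between are in proportion. A call has 1 to 8 rows; each row is the pose to reach, as a shift and turn from the pose commanded when the call began, along the tool's axes at that moment; what a row does not reach only later rows make up. Full scale, the value 1, is 0.1 m for a shift and 90 degrees for a turn. A row lasts 1/10 s, in which the tool goes at most 50 mm and 8.59 degrees, less where a joint would pass 70% of its speed; a pose out of reach is approached as far as the arm can. A call with a number of a shift or a turn outside -1 to 1 is refused whole. A call with a gripper value outside its range is refused whole. The fingers move at their own pace and stop on an object; "squeeze" is the grip in N (left out, the last holds). Time passes only in rows, so rows that repeat a pose let the fingers close. It gives the time, the measured TCP pose, the force, the opening and the grip force at its end, in the units of the state.
- ctrl.get_state(): the state, without advancing time (a new reading comes with each control period).
- ctrl.get_image(name): name is "scene" or "top" or "wrist"; returns the picture (384x512x3 uint8, red, green, blue); there is no depth.
- ctrl.get_calibration(name): a dict with "vertical_fov" (degrees; the focal length in pixels is half the picture's height over the tangent of half this angle, whatever the lens; pixels are square), "cx", "cy" (the principal point, pixels), "R" (3x3) and "t" (3): a world point X has camera coordinates R X + t; the wrist camera has in their place "T_tool_cam" (4x4, takes a point from camera to tool coordinates, whose origin is the TCP and whose axes are the flange's). Camera axes: x right, y down, z forward; pixel columns grow to the right and rows downward; lengths in m; the calibration is good to about 2 mm. A picture is of the moment at which its call begins: read the wrist's pose just before it. get_calibration takes no time and is no camera call.
- ctrl.close_job(): hands the job in; it is judged then, once.
The state is a dict: "time": time; "joint_positions": joint angles; "qd": joint speeds; "joint_torque": joint torques, N m; "position": TCP position; "tool_rot": TCP orientation; "ft_force": force on the tool from outside, world axes, zero at the start; "torque": the same for the moment, N m; "grip_width": opening from 0.0 (shut) to 1.0 (fully open); "grip_force": force on a finger pad.
Only numpy, scipy, OpenCV 4.12 (cv2) and the standard library are available. Lean on these libraries where they do the work, as an engineer would, in place of code of your own. Each camera call takes 0.05 s, during which the arm holds its last target. There are 200 camera calls.

TASK

The spray rack rocks on the table because one of its two front screw feet is wound in too far and the other out too far: turn their knobs until the rack stands level and bears firmly on all four feet. Only then hang every pipe saddle that stands on the table astride the rack's bar ready for priming, legs down either side, hanging still and none touching another; leave the other things on the table alone and the rack steady.

Things in the scene. Friction and masses are not known exactly. Their poses are not given: they have to be found in the camera images.
- rack: blue steel spray rack, 6.5 kg, loose on the table. Origin: middle of its footprint, table level. x: along its two runners (285 mm long, 360 mm apart, tops at 55 mm) from front to rear; y: to its left along the bar; z up. Feet at x -120 mm (front, screw feet) and +120 mm (rear, fixed), y +180 (left) and -180 (right)
- rack_bar_mid (a point): middle of the rack's square steel bar, on its axis, 150 mm above the table. The bar is 14 x 14 mm, runs along this y axis and is free for 166 mm to either side, up to the uprights, which end 4 mm above the bar's axis. x axis level, across the bar to the rear; z up
- foot_left_knob (a point): black round knob (left front foot, at the rack's y = +180 mm), 44 mm across, 28 mm high, on a steel stud; this point is on its axis half-way up, 87 mm above the table with the foot at level (it rises and sinks with the foot). Grip it across from above; with the foot at level its underside is 18 mm above the blue runner. z axis up
- foot_right_knob (a point): black round knob (right front foot, at the rack's y = -180 mm), 44 mm across, 28 mm high, on a steel stud; this point is on its axis half-way up, 87 mm above the table with the foot at level (it rises and sinks with the foot). Grip it across from above; with the foot at level its underside is 18 mm above the blue runner. z axis up
- foot_left (a joint): left front screw foot, rad. 0: as long as the fixed rear feet; with both at 0 the rack is level and firm (within 0.6 is good, the rubber pads give). Turning the knob clockwise seen from above raises the value and winds the foot out: pad and knob go down on the rack 6 mm a full turn (0.95 mm a rad). Takes 0.1 N m, stays as left; range -10 to 10
- foot_right (a joint): right front screw foot, rad. 0: as long as the fixed rear feet; with both at 0 the rack is level and firm (within 0.6 is good, the rubber pads give). Turning the knob clockwise seen from above raises the value and winds the foot out: pad and knob go down on the rack 6 mm a full turn (0.95 mm a rad). Takes 0.1 N m, stays as left; range -10 to 10
- foot_left_pad: rubber pad of the left front screw foot, 34 mm across, 14 mm high, origin at the centre of its underside, which is on the table when the foot bears; each bears about 16 N when the rack stands firm
- foot_right_pad: rubber pad of the right front screw foot, 34 mm across, 14 mm high, origin at the centre of its underside, which is on the table when the foot bears; each bears about 16 N when the rack stands firm
- rear_left_pad: rubber pad of the left rear fixed foot, 34 mm across, 14 mm high, origin at the centre of its underside, which is on the table when the foot bears; each bears about 16 N when the rack stands firm
- rear_right_pad: rubber pad of the right rear fixed foot, 34 mm across, 14 mm high, origin at the centre of its underside, which is on the table when the foot bears; each bears about 16 N when the rack stands firm
- saddle_1_mid (a point): pipe saddle (may be absent), steel strap bent to an upside-down U, 0.28 kg, standing on two bolt lugs 6 mm thick: 60 mm high, 42 wide (y), 54 over and 46 between the legs (x), 102 over the lugs (x); legs straight to 33 mm, crown's underside at 55 mm. Point: centre line, 30 mm above its underside; z to the crown. Grip across the legs' outsides from above. Hung, this point is 18 mm below the bar's axis
- saddle_2_mid (a point): pipe saddle (may be absent), steel strap bent to an upside-down U, 0.28 kg, standing on two bolt lugs 6 mm thick: 60 mm high, 42 wide (y), 54 over and 46 between the legs (x), 102 over the lugs (x); legs straight to 33 mm, crown's underside at 55 mm. Point: centre line, 30 mm above its underside; z to the crown. Grip across the legs' outsides from above. Hung, this point is 18 mm below the bar's axis
- saddle_3_mid (a point): pipe saddle (may be absent), steel strap bent to an upside-down U, 0.28 kg, standing on two bolt lugs 6 mm thick: 60 mm high, 42 wide (y), 54 over and 46 between the legs (x), 102 over the lugs (x); legs straight to 33 mm, crown's underside at 55 mm. Point: centre line, 30 mm above its underside; z to the crown. Grip across the legs' outsides from above. Hung, this point is 18 mm below the bar's axis
- saddle_4_mid (a point): pipe saddle (may be absent), steel strap bent to an upside-down U, 0.28 kg, standing on two bolt lugs 6 mm thick: 60 mm high, 42 wide (y), 54 over and 46 between the legs (x), 102 over the lugs (x); legs straight to 33 mm, crown's underside at 55 mm. Point: centre line, 30 mm above its underside; z to the crown. Grip across the legs' outsides from above. Hung, this point is 18 mm below the bar's axis
- saddle_5_mid (a point): pipe saddle (may be absent), steel strap bent to an upside-down U, 0.28 kg, standing on two bolt lugs 6 mm thick: 60 mm high, 42 wide (y), 54 over and 46 between the legs (x), 102 over the lugs (x); legs straight to 33 mm, crown's underside at 55 mm. Point: centre line, 30 mm above its underside; z to the crown. Grip across the legs' outsides from above. Hung, this point is 18 mm below the bar's axis
- parts_dish: round steel magnetic parts dish, 108 mm across, 28 mm high, bystander; origin at the centre of its underside
- fan_knob_1: black plastic fan knob, 48 mm across, 24 mm high, lying loose on the table (not a rack foot), bystander; origin at the centre of its underside
- fan_knob_2: black plastic fan knob, 48 mm across, 24 mm high, lying loose on the table (not a rack foot), bystander; origin at the centre of its underside
- fan_knob_3: black plastic fan knob, 48 mm across, 24 mm high, lying loose on the table (not a rack foot), bystander; origin at the centre of its underside
- hex_key_holder: yellow plastic hex key holder with keys, 95 x 30 x 28 mm, bystander; origin at the centre of its underside
- tile_offcut: grey ceramic tile offcut, about 100 x 90 x 9 mm, bystander; origin at the centre of its underside
- primer_can: spray can of primer, 66 mm across, 180 mm high, bystander; origin at the centre of its underside

How it is judged:
By the outcome, as a careful person would: the job done as asked, in the order asked, and still so for the second after the job is handed in, with the robot touching nothing.
Of saddle_1, saddle_2, saddle_3, saddle_4, saddle_5 only 4 to 5 are there at a start; the rules pass over those that are not, and their reading is None.
At some moment in a run one of saddle_1, saddle_2, saddle_3, saddle_4, saddle_5 may be knocked a few centimetres aside while the robot is not near it.
It also fails if it takes over 210 s, if anything falls off the work surface, if the arm or the gripper's body presses on something with over 40 N, if the wrist force passes 120 N, or if a joint passes its speed limit or range.

## Working session

There is one attempt and no reset: what is moved stays moved. The work goes in short steps, Python scripts to look and compute and a tool call to move; the robot and the scene stay as the last step left them, time stands still between calls to the robot, and variables do not carry over. Pictures are saved under pics/ and viewed, at most 14 in all, crops included, and the job is handed in when it is done.

Besides the shell and the picture viewer there is one more tool, called as name(argument=value, ...), one argument or row to a line, values as JSON. play_rows: Moves the arm, as the interface text tells. Shift numbers are shares of 0.1 m and turn numbers shares of 90 degrees, none past 1 either way. Its arguments: {"type":"object","properties":{"increments":{"type":"array"},"squeeze":{"type":"number"}},"required":["increments"]}

```bash
mkdir -p pics; ls; cat > h.py <<'E'
import numpy as np, cv2
from scipy.spatial.transform import Rotation as Rot
from bench import ctrl
def grab(name,save=None):
    st=ctrl.get_state(); im=np.array(ctrl.get_image(name)); c=ctrl.get_calibration(name)
    f=im.shape[0]/2/np.tan(np.radians(c["vertical_fov"])/2)
    if "R" in c: R=np.array(c["R"]);t=np.array(c["t"]); Rw=R.T; o=-R.T@t
    else:
        T=np.array(c["T_tool_cam"]); Rt=Rot.from_rotvec(st["tool_rot"]).as_matrix()
        Rw=Rt@T[:3,:3]; o=Rt@T[:3,3]+np.array(st["position"])
    if save: cv2.imwrite("pics/"+save,im[:,:,::-1])
    return im,dict(f=f,cx=c["cx"],cy=c["cy"],Rw=Rw,o=o,c=c)
def ray(k,u,v,z):
    d=k["Rw"]@np.array([(u-k["cx"])/k["f"],(v-k["cy"])/k["f"],1]); return k["o"]+d*(z-k["o"][2])/d[2]
def proj(k,X):
    p=k["Rw"].T@(np.array(X,float)-k["o"]); return p[:2]/p[2]*k["f"]+[k["cx"],k["cy"]]
E
python3 - <<'E'
from h import *
for n in("scene","top"):
    im,k=grab(n,n+"0.png"); print(n,{a:np.round(b,3) for a,b in k.items() if a!="c"}, [a for a in k["c"]])
print(ctrl.get_state()); print(ctrl.get_calibration("wrist"))
E
```

```text
pics
scene {'f': np.float64(447.717), 'cx': np.float64(260.557), 'cy': np.float64(192.197), 'Rw': array([[-0.29 ,  0.809, -0.512],
       [ 0.957,  0.244, -0.157],
       [-0.002, -0.535, -0.845]]), 'o': array([1.257, 0.22 , 1.261])} ['vertical_fov', 'cx', 'cy', 'R', 't']
top {'f': np.float64(350.285), 'cx': np.float64(251.371), 'cy': np.float64(195.936), 'Rw': array([[ 0.004, -0.998,  0.065],
       [-1.   , -0.003,  0.02 ],
       [-0.019, -0.065, -0.998]]), 'o': array([0.457, 0.005, 1.141])} ['vertical_fov', 'cx', 'cy', 'R', 't']
{'time': 0.1, 'joint_positions': array([ 1.11805157,  0.3217429 , -0.07005136,  1.45155084,  0.02260294,
        1.3708196 , -0.05687384]), 'qd': array([-3.29336414e-04, -3.47838373e-03, -8.35519636e-04, -3.16376736e-03,
       -1.08616349e-03, -1.28421211e-04,  3.14196048e-06]), 'joint_torque': array([ 1.43049579e-04, -4.92569876e+01, -4.05533854e-01, -3.13400745e+01,
       -6.42759749e-02,  3.94937466e-02,  6.55022362e-06]), 'position': array([ 0.29231794, -0.58013345,  0.2912755 ]), 'tool_rot': array([-3.05477132e+00, -7.26327983e-01,  7.93419424e-04]), 'ft_force': array([ 0.33268711,  0.46801309, -0.19241351]), 'torque': array([ 0.04711058, -0.00695489,  0.01361339]), 'grip_force': 0.0, 'grip_width': 1.00143440026724}
{'vertical_fov': 60.35929558984197, 'cx': 252.257833113073, 'cy': 196.73512983142518, 'T_tool_cam': array([[ 1.15739142e-04, -9.62759977e-01, -2.70357565e-01,
         7.36313879e-02],
       [ 9.99999911e-01,  1.59772705e-06,  4.22406912e-04,
         6.32630278e-04],
       [-4.06244511e-04, -2.70357590e-01,  9.62759891e-01,
        -9.31864078e-02],
       [ 0.00000000e+00,  0.00000000e+00,  0.00000000e+00,
         1.00000000e+00]])}
```

View pics/top0.png

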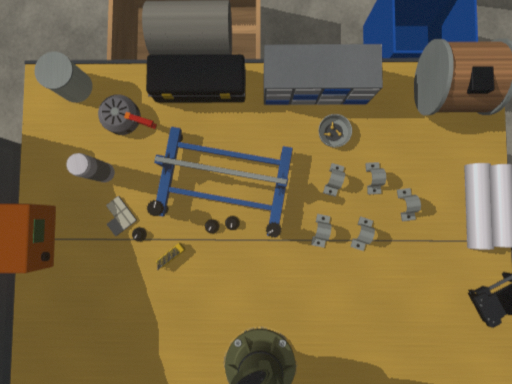

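View pics/scene0.png

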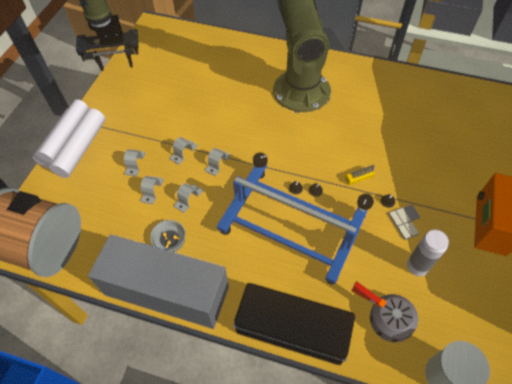

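```bash
python3 - <<'E'
from h import *
im,k=grab("top","t1.png")
hsv=cv2.cvtColor(im,cv2.COLOR_RGB2HSV)
roi=np.zeros(im.shape[:2],np.uint8); roi[125:280,90:440]=255
def comps(m,amin,nm,z):
    n,l,s,c=cv2.connectedComponentsWithStats(m&roi)
    for i in range(1,n):
        if s[i,4]>=amin: print(nm,np.round(c[i],1),s[i],np.round(ray(k,*c[i],z),3))
comps(cv2.inRange(hsv,(0,0,0),(179,255,45)),60,"dark",.1)
comps(cv2.inRange(hsv,(0,0,90),(179,80,255)),60,"grey",.03)
x=im[150:255,145:425]; cv2.imwrite("pics/t1c.png",cv2.resize(x,None,fx=2.85,fy=2.85,interpolation=cv2.INTER_CUBIC)[:,:,::-1])
E
```

```text
grey [338.1 136.5] [319 125  33  22 327] [ 0.721 -0.25   0.03 ]
grey [220.  169.6] [154 155 134  31 728] [0.614 0.128 0.03 ]
grey [334.9 179. ] [323 163  22  33 386] [ 0.584 -0.238  0.03 ]
grey [375.7 176.9] [366 162  20  32 383] [ 0.591 -0.367  0.03 ]
grey [409.1 203.1] [397 188  24  33 414] [ 0.509 -0.47   0.03 ]
grey [121.  212.5] [107 196  29  35 498] [0.476 0.443 0.03 ]
grey [321.8 230.5] [311 214  20  33 418] [ 0.422 -0.195  0.03 ]
grey [363.8 233.9] [351 217  24  34 438] [ 0.411 -0.326  0.03 ]
```

View pics/t1c.png

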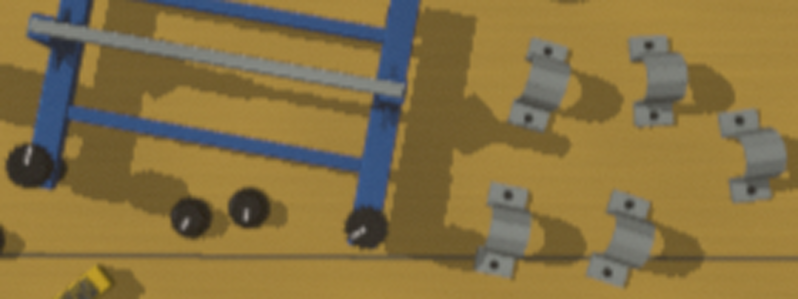

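```bash
python3 - <<'E'
from h import *
im,k=grab("top"); 
L=ray(k,155.5,207.9,.105);R=ray(k,273.4,229.6,.099)
print("knobs",L,R,np.linalg.norm(L-R))
y=(L-R)[:2]; y/=np.linalg.norm(y); x=np.array([y[1],-y[0]]); o=(L+R)[:2]/2+.12*x
print("origin",o,"yaw",np.degrees(np.arctan2(x[1],x[0])))
for u,v in((30,27),(403,89)): print("bar end",ray(k,145+u/2.85,150+v/2.85,.157))
print("barmid pix pred",proj(k,[*o,.15]))
for n,a,b in(("A",(549,50),(529,119)),("B",(649,45),(654,116)),("C",(740,120),(751,190)),("D",(509,195),(494,265)),("E",(629,204),(607,272))):
    p=[ray(k,145+u/2.85,150+v/2.85,.006) for u,v in(a,b)]
    d=p[0]-p[1]; print(n,(p[0]+p[1])/2,np.linalg.norm(d),np.degrees(np.arctan2(d[1],d[0])))
E
```

```text
knobs [0.48849711 0.31040945 0.105     ] [ 0.42565377 -0.04004718  0.099     ] 0.3560970926667893
origin [0.57519144 0.11400076] yaw -10.166145021062375
bar end [0.62492637 0.29802566 0.157     ]
bar end [ 0.56332496 -0.07415479  0.157     ]
barmid pix pred [220.06758  177.224255]
A [ 0.58509505 -0.24080227  0.006     ] 0.08238695304345589 -16.608604644624116
B [ 0.58990311 -0.36800743  0.006     ] 0.08115800478796456 2.919018308946413
C [ 0.50558774 -0.47176143  0.006     ] 0.07964628218732349 7.472618164267536
D [ 0.42007245 -0.19681895  0.006     ] 0.08062307966613497 -12.577530964289577
E [ 0.41170902 -0.32729623  0.006     ] 0.08049790477041388 -18.73056066767678
```

```bash
cat >> h.py <<'E'
def plan(*tg):
    """targets (x,y,z TCP,yaw deg of tool x); prints tool-axis shift units and turn units, each from the previous pose"""
    st=ctrl.get_state(); p=np.array(st["position"]); Rm=Rot.from_rotvec(st["tool_rot"]).as_matrix()
    print("at",np.round(p,4),"yaw %.1f"%np.degrees(np.arctan2(Rm[1,0],Rm[0,0])),"t",st["time"],"q7",round(st["joint_positions"][6],2),"F",np.round(st["ft_force"],1),"w",round(st["grip_width"],3))
    for t in tg:
        Rn=Rot.from_euler("z",t[3],degrees=True).as_matrix()@np.diag([1.,-1,-1])
        print(t,"shift",np.round(Rm.T@(np.array(t[:3])-p)/.1,3),"turn",np.round(Rot.from_matrix(Rm.T@Rn).as_rotvec(degrees=True)/90,3))
        p,Rm=np.array(t[:3]),Rn
E
python3 -c "
from h import *
plan((.47,-.048,.24,-10),(.47,-.048,.135,-10))"
```

```text
at [ 0.2924 -0.5803  0.2916] yaw 26.7 t 0.2 q7 -0.06 F [ 0.1 -0.5  0.1] w 0.998
(0.47, -0.048, 0.24, -10) shift [ 3.982 -3.953  0.52 ] turn [-0.001  0.     0.408]
(0.47, -0.048, 0.135, -10) shift [0.   0.   1.05] turn [0. 0. 0.]
```

play_rows(
  increments=[
    [[0.995, -0.988, 0, 0, 0, 0, -1], [0.995, -0.988, 0, 0, 0, 0, -1], [0.995, -0.988, 0, 0, 0, 0, -1], [0.995, -0.988, 0, 0, 0, 0, -1]],
  ],
)

```text
time: 0.6
position: [0.3407, -0.4415, 0.2926]
tool_rot: [-3.051, -0.74, -0.003]
ft_force: [0.0, -1.0, 0.2]
grip_width: 0.722
grip_force: 0.0
```

play_rows(
  increments=[
    [[0.995, -0.988, 0, 0, 0, 0, -1], [0.995, -0.988, 0, 0, 0, 0, -1], [0.995, -0.988, 0, 0, 0, 0, -1], [0.995, -0.988, 0, 0, 0, 0, -1]],
  ],
)

```text
time: 1.0
position: [0.384, -0.3091, 0.2927]
tool_rot: [-3.052, -0.74, -0.002]
ft_force: [0.1, -0.0, 0.3]
grip_width: 0.354
grip_force: 0.0
```

play_rows(
  increments=[
    [[0.995, -0.988, 0, 0, 0, 0, -1], [0.995, -0.988, 0, 0, 0, 0, -1], [0.995, -0.988, 0, 0, 0, 0, -1], [0.995, -0.988, 0, 0, 0, 0, -1]],
  ],
)

```text
time: 1.4
position: [0.4277, -0.1765, 0.2927]
tool_rot: [-3.053, -0.74, -0.003]
ft_force: [0.1, 0.6, 0.5]
grip_width: 0.031
grip_force: 0.0
```

play_rows(
  increments=[
    [[0.995, -0.988, 0, 0, 0, 0, -1], [0.995, -0.988, 0, 0, 0, 0, -1], [0.995, -0.988, 0, 0, 0, 0, -1], [0.995, -0.988, 0, 0, 0, 0, -1]],
  ],
)

```text
time: 1.8
position: [0.4716, -0.0437, 0.2927]
tool_rot: [-3.052, -0.739, -0.003]
ft_force: [0.5, 0.2, -0.8]
grip_width: 0.006
grip_force: 0.0
```

play_rows(
  increments=[
    [[0, 0, 0.5, 0, 0, 0.41, -1], [0, 0, 0.5, 0, 0, 0.41, -1], [0, 0, 0.5, 0, 0, 0.41, -1], [0, 0, 0.5, 0, 0, 0.41, -1], [0, 0, 0.5, 0, 0, 0.41, -1], [0, 0, 0.5, 0, 0, 0.41, -1]],
  ],
)

```text
time: 2.4
position: [0.4701, -0.0507, 0.2421]
tool_rot: [3.128, -0.282, -0.0]
ft_force: [0.1, -0.4, -0.5]
grip_width: 0.005
grip_force: 0.0
```

```bash
python3 -c "
from h import *
plan((.47,-.048,.24,-10),(.47,-.048,.135,-10))
im,k=grab('wrist','w1.png'); print(proj(k,[.4257,-.04,.1]),proj(k,[.47,-.048,.055]))"
```

```text
at [ 0.4701 -0.0507  0.2421] yaw -10.3 t 2.4 q7 -1.69 F [ 0.1 -0.4 -0.5] w 0.005
(0.47, -0.048, 0.24, -10) shift [-0.005 -0.026  0.021] turn [ 0.     0.    -0.003]
(0.47, -0.048, 0.135, -10) shift [0.   0.   1.05] turn [0. 0. 0.]
[247.84904974 262.56180384] [248.24842757 192.29810872]
```

View pics/w1.png

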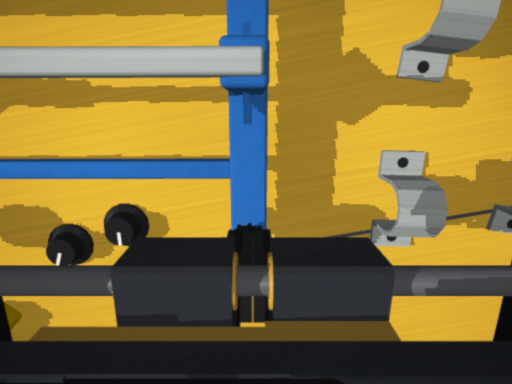

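play_rows(
  increments=[
    [[0, -0.02, 0.6, 0, 0, 0, -1], [0, -0.02, 1.0, 0, 0, 0, -1], [0, -0.02, 1.0, 0, 0, 0, -1], [0, -0.02, 1.0, 0, 0, 0, -1]],
  ],
)

```text
time: 2.85
position: [0.4704, -0.047, 0.1425]
tool_rot: [-3.129, 0.278, 0.002]
ft_force: [-1.0, -0.5, -0.0]
grip_width: -0.0
grip_force: 0.0
```

play_rows(
  increments=[
    [[0, 0, 0.04, 0, 0, 0, -1], [0, 0, 0.07, 0, 0, 0, -1], [0, 0, 0.09, 0, 0, 0, -1], [0, 0, 0.1, 0, 0, 0, -1], [0, 0, 0.11, 0, 0, 0, -1], [0, 0, 0.12, 0, 0, 0, -1]],
  ],
)

```text
time: 3.45
position: [0.4705, -0.0465, 0.1304]
tool_rot: [3.129, -0.278, 0.001]
ft_force: [-0.1, 0.0, -0.1]
grip_width: 0.004
grip_force: 0.0
```

play_rows(
  increments=[
    [[0, 0, 0.01, 0, 0, 0, -1], [0, 0, 0.02, 0, 0, 0, -1], [0, 0, 0.03, 0, 0, 0, -1], [0, 0, 0.03, 0, 0, 0, -1]],
  ],
)

```text
time: 3.85
position: [0.4704, -0.0465, 0.1271]
tool_rot: [3.129, -0.278, -0.0]
ft_force: [-0.2, 0.1, 0.2]
grip_width: 0.005
grip_force: 0.0
```

play_rows(
  increments=[
    [[0, 0, 0.01, 0, 0, 0, -1], [0, 0, 0.02, 0, 0, 0, -1], [0, 0, 0.02, 0, 0, 0, -1]],
  ],
)

```text
time: 4.15
position: [0.4706, -0.0466, 0.1265]
tool_rot: [3.128, -0.278, -0.001]
ft_force: [-4.1, -1.4, 11.2]
grip_width: 0.003
grip_force: 5.8
```

play_rows(
  increments=[
    [[0, 0, 0.01, 0, 0, 0, -1], [0, 0, 0.01, 0, 0, 0, -1]],
  ],
)

```text
time: 4.35
position: [0.4706, -0.0466, 0.1263]
tool_rot: [3.128, -0.278, -0.001]
ft_force: [-6.5, 1.0, 18.2]
grip_width: 0.005
grip_force: 9.0
```

play_rows(
  increments=[
    [[0, 0, -1, 0, 0, 0, -1], [0, 0, -1, 0, 0, 0, -1], [0, 0, -1, 0, 0, 0, -1]],
  ],
)

```text
time: 4.65
position: [0.4743, -0.0465, 0.2309]
tool_rot: [3.127, -0.278, 0.019]
ft_force: [1.2, 0.5, -0.2]
grip_width: 0.006
grip_force: 0.0
```

play_rows(
  increments=[
    [[0.5, 0, -0.15, 0, 0, 0, -1], [0.98, 0, -0.15, 0, 0, 0, -1], [0.98, 0, -0.15, 0, 0, 0, -1]],
  ],
)

```text
time: 4.95
position: [0.5709, -0.0655, 0.2363]
tool_rot: [-3.125, 0.281, 0.002]
ft_force: [-0.7, 0.3, -0.5]
grip_width: 0.008
grip_force: 0.0
```

play_rows(
  increments=[
    [[0.5, 0, 0, 0, 0, 0, -1], [0.97, 0, 0, 0, 0, 0, -1], [0.97, 0, 0.1, 0, 0, 0, -1], [0.97, 0, 0.2, 0, 0, 0, -1]],
  ],
)

```text
time: 5.35
position: [0.6622, -0.0805, 0.2172]
tool_rot: [-3.128, 0.278, 0.004]
ft_force: [-0.4, 0.5, 0.6]
grip_width: 0.005
grip_force: 0.0
```

```bash
python3 -c "
from h import *
st=ctrl.get_state();p=st['position'];plan((p[0],p[1],.131,-10.2),(p[0],p[1],.127,-10.2))
im,k=grab('wrist','w2.png'); print(proj(k,[p[0],p[1],.055]))"
```

```text
at [ 0.6622 -0.0805  0.2172] yaw -10.1 t 5.35 q7 -1.83 F [-0.4  0.5  0.6] w 0.005
(np.float64(0.6621834172635801), np.float64(-0.0805061666159937), 0.131, -10.2) shift [0.002 0.001 0.862] turn [-0.001  0.002  0.001]
(np.float64(0.6621834172635801), np.float64(-0.0805061666159937), 0.127, -10.2) shift [0.   0.   0.04] turn [0. 0. 0.]
[251.47486249 199.13621824]
```

View pics/w2.png

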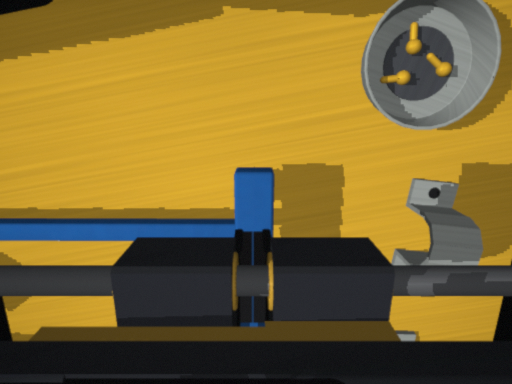

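play_rows(
  increments=[
    [[0, 0, 0.5, 0, 0, 0, -1], [0, 0, 0.85, 0, 0, 0, -1], [0, 0, 0.88, 0, 0, 0, -1], [0, 0, 0.89, 0, 0, 0, -1], [0, 0, 0.9, 0, 0, 0, -1], [0, 0, 0.9, 0, 0, 0, -1]],
  ],
)

```text
time: 6.0
position: [0.6634, -0.0808, 0.1319]
tool_rot: [3.129, -0.278, 0.006]
ft_force: [0.1, 0.2, -0.3]
grip_width: 0.005
grip_force: 0.0
```

play_rows(
  increments=[
    [[0, 0, 0.01, 0, 0, 0, -1], [0, 0, 0.015, 0, 0, 0, -1], [0, 0, 0.015, 0, 0, 0, -1]],
  ],
)

```text
time: 6.3
position: [0.6625, -0.0809, 0.1281]
tool_rot: [3.129, -0.278, 0.001]
ft_force: [-0.4, -0.3, 0.1]
grip_width: 0.006
grip_force: 0.0
```

play_rows(
  increments=[
    [[0, 0, 0.01, 0, 0, 0, -1], [0, 0, 0.01, 0, 0, 0, -1]],
  ],
)

```text
time: 6.5
position: [0.6622, -0.0809, 0.1265]
tool_rot: [3.129, -0.278, -0.001]
ft_force: [0.5, 0.8, 1.0]
grip_width: 0.007
grip_force: 0.0
```

play_rows(
  increments=[
    [[0, 0, 0.01, 0, 0, 0, -1], [0, 0, 0.01, 0, 0, 0, -1]],
  ],
)

```text
time: 6.7
position: [0.6623, -0.0808, 0.1256]
tool_rot: [-3.129, 0.278, 0.001]
ft_force: [-0.3, -0.2, 1.1]
grip_width: 0.007
grip_force: 0.2
```

play_rows(
  increments=[
    [[0, 0, 0.01, 0, 0, 0, -1], [0, 0, 0.01, 0, 0, 0, -1]],
  ],
)

```text
time: 6.9
position: [0.6624, -0.0809, 0.1253]
tool_rot: [3.129, -0.278, 0.0]
ft_force: [-2.7, -0.2, 3.6]
grip_width: 0.009
grip_force: 2.0
```

play_rows(
  increments=[
    [[0, 0, 0.01, 0, 0, 0, -1], [0, 0, 0.01, 0, 0, 0, -1]],
  ],
)

```text
time: 7.1
position: [0.6624, -0.0809, 0.125]
tool_rot: [3.129, -0.278, 0.0]
ft_force: [-3.1, 0.4, 8.5]
grip_width: 0.004
grip_force: 4.0
```

play_rows(
  increments=[
    [[0, 0, 0.01, 0, 0, 0, -1], [0, 0, 0.01, 0, 0, 0, -1]],
  ],
)

```text
time: 7.3
position: [0.6625, -0.0809, 0.1248]
tool_rot: [3.128, -0.278, 0.001]
ft_force: [-5.2, 0.8, 11.1]
grip_width: 0.007
grip_force: 5.8
```

play_rows(
  increments=[
    [[0, 0, -1, 0, 0, 0, -1], [0, 0, -1, 0, 0, 0, -1], [0, 0, -1, 0, 0, 0, -1]],
  ],
)

```text
time: 7.6
position: [0.6663, -0.0805, 0.2311]
tool_rot: [3.129, -0.278, 0.022]
ft_force: [1.4, -0.1, 0.4]
grip_width: 0.005
grip_force: 0.0
```

play_rows(
  increments=[
    [[-0.486, -0.886, -0.2, 0, 0, 0, -1], [-0.486, -0.886, -0.2, 0, 0, 0, -1], [-0.486, -0.886, -0.2, 0, 0, 0, -1]],
  ],
)

```text
time: 7.9
position: [0.6288, 0.0247, 0.2447]
tool_rot: [-3.126, 0.26, -0.003]
ft_force: [0.2, 1.2, 0.2]
grip_width: 0.007
grip_force: 0.0
```

play_rows(
  increments=[
    [[-0.486, -0.886, 0, 0, 0, 0, -1], [-0.486, -0.886, 0, 0, 0, 0, -1], [-0.486, -0.886, 0, 0, 0, 0, -1]],
  ],
)

```text
time: 8.2
position: [0.5948, 0.1205, 0.2432]
tool_rot: [-3.126, 0.258, 0.001]
ft_force: [-0.3, 1.4, 0.8]
grip_width: 0.005
grip_force: 0.0
```

play_rows(
  increments=[
    [[-0.486, -0.886, 0, 0, 0, 0, -1], [-0.486, -0.886, 0, 0, 0, 0, -1], [-0.486, -0.886, 0, 0, 0, 0, -1]],
  ],
)

```text
time: 8.5
position: [0.5618, 0.2158, 0.2432]
tool_rot: [-3.126, 0.257, 0.002]
ft_force: [-1.9, 0.5, 0.1]
grip_width: 0.007
grip_force: 0.0
```

play_rows(
  increments=[
    [[-0.486, -0.886, 0, 0, 0, 0, -1], [-0.486, -0.886, 0, 0, 0, 0, -1], [-0.486, -0.886, 0, 0, 0, 0, -1], [-0.486, -0.886, 0, 0, 0, 0, -1]],
  ],
)

```text
time: 8.9
position: [0.5325, 0.3041, 0.2425]
tool_rot: [-3.13, 0.271, 0.0]
ft_force: [0.7, -1.2, -0.1]
grip_width: 0.009
grip_force: 0.0
```

```bash
python3 -c "
from h import *
plan((.533,.3026,.13,-10))
im,k=grab('wrist','w3.png'); print(proj(k,[.533,.3026,.055]))
m=cv2.inRange(cv2.cvtColor(im,cv2.COLOR_RGB2HSV),(100,120,60),(125,255,255))
for v in (120,195,210): 
  u=np.where(m[v])[0]; print(v,u.min(),u.max(),len(u))"
```

```text
at [0.5325 0.3041 0.2425] yaw -9.9 t 8.9 q7 -2.49 F [ 0.7 -1.2 -0.1] w 0.009
(0.533, 0.3026, 0.13, -10) shift [0.008 0.015 1.125] turn [-0.     0.     0.001]
[253.03269322 190.74489362]
120 231 266 36
195 232 265 34
210 232 265 34
```

View pics/w3.png

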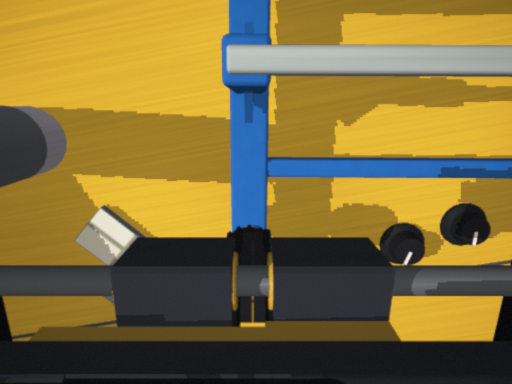

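play_rows(
  increments=[
    [[0, 0.02, 0.6, 0, 0, 0, -1], [0, 0.02, 1.0, 0, 0, 0, -1], [0, 0.02, 1.0, 0, 0, 0, -1], [0, 0.02, 1.0, 0, 0, 0, -1]],
  ],
)

```text
time: 9.35
position: [0.5339, 0.2987, 0.1427]
tool_rot: [3.128, -0.281, -0.002]
ft_force: [1.4, -0.2, 0.7]
grip_width: 0.006
grip_force: 0.0
```

play_rows(
  increments=[
    [[0, 0, 0.06, 0, 0, 0, -1], [0, 0, 0.1, 0, 0, 0, -1], [0, 0, 0.13, 0, 0, 0, -1], [0, 0, 0.14, 0, 0, 0, -1], [0, 0, 0.14, 0, 0, 0, -1]],
  ],
)

```text
time: 9.85
position: [0.5332, 0.3004, 0.129]
tool_rot: [-3.129, 0.278, -0.001]
ft_force: [0.2, -0.0, -0.7]
grip_width: 0.006
grip_force: 0.0
```

play_rows(
  increments=[
    [[0, 0, 0.01, 0, 0, 0, -1], [0, 0, 0.02, 0, 0, 0, -1], [0, 0, 0.02, 0, 0, 0, -1]],
  ],
)

```text
time: 10.15
position: [0.533, 0.3003, 0.1266]
tool_rot: [3.129, -0.278, -0.0]
ft_force: [-0.2, -0.1, -0.5]
grip_width: 0.006
grip_force: 0.0
```

play_rows(
  increments=[
    [[0, 0, 0.01, 0, 0, 0, -1], [0, 0, 0.01, 0, 0, 0, -1]],
  ],
)

```text
time: 10.35
position: [0.533, 0.3003, 0.1255]
tool_rot: [3.129, -0.278, -0.0]
ft_force: [1.0, 1.0, 0.3]
grip_width: 0.005
grip_force: 0.0
```

play_rows(
  increments=[
    [[0, 0, 0.01, 0, 0, 0, -1], [0, 0, 0.02, 0, 0, 0, -1], [0, 0, 0.02, 0, 0, 0, -1]],
  ],
)

```text
time: 10.65
position: [0.533, 0.3006, 0.1239]
tool_rot: [-3.129, 0.278, 0.0]
ft_force: [-0.7, -0.0, 3.8]
grip_width: 0.008
grip_force: 1.5
```

play_rows(
  increments=[
    [[0, 0, 0.01, 0, 0, 0, -1], [0, 0, 0.01, 0, 0, 0, -1]],
  ],
)

```text
time: 10.85
position: [0.5329, 0.3008, 0.123]
tool_rot: [-3.129, 0.277, 0.0]
ft_force: [-1.9, -0.2, 5.3]
grip_width: 0.004
grip_force: 2.4
```

play_rows(
  increments=[
    [[0, 0, 0.01, 0, 0, 0, -1], [0, 0, 0.01, 0, 0, 0, -1]],
  ],
)

```text
time: 11.05
position: [0.5327, 0.3009, 0.122]
tool_rot: [-3.129, 0.277, 0.001]
ft_force: [-3.4, -0.4, 5.9]
grip_width: 0.002
grip_force: 3.0
```

play_rows(
  increments=[
    [[0, 0, 0.01, 0, 0, 0, -1], [0, 0, 0.01, 0, 0, 0, -1]],
  ],
)

```text
time: 11.25
position: [0.5325, 0.3011, 0.1211]
tool_rot: [-3.129, 0.277, 0.001]
ft_force: [-4.1, 0.3, 7.7]
grip_width: 0.002
grip_force: 3.3
```

play_rows(
  increments=[
    [[0, 0, 0.01, 0, 0, 0, -1], [0, 0, 0.01, 0, 0, 0, -1]],
  ],
)

```text
time: 11.45
position: [0.5324, 0.3013, 0.1206]
tool_rot: [-3.129, 0.277, 0.001]
ft_force: [-4.3, 0.4, 7.8]
grip_width: 0.006
grip_force: 4.0
```

play_rows(
  increments=[
    [[0, 0, 0.01, 0, 0, 0, -1], [0, 0, 0.01, 0, 0, 0, -1]],
  ],
)

```text
time: 11.65
position: [0.5324, 0.3014, 0.1204]
tool_rot: [-3.129, 0.277, 0.001]
ft_force: [-6.6, -0.0, 13.4]
grip_width: 0.007
grip_force: 6.5
```

play_rows(
  increments=[
    [[0, 0, 0.01, 0, 0, 0, -1], [0, 0, 0.01, 0, 0, 0, -1]],
  ],
)

```text
time: 11.85
position: [0.5324, 0.3014, 0.1202]
tool_rot: [3.129, -0.277, -0.0]
ft_force: [-8.2, -1.6, 17.6]
grip_width: 0.003
grip_force: 8.8
```

play_rows(
  increments=[
    [[0, 0, 0.01, 0, 0, 0, -1], [0, 0, 0.01, 0, 0, 0, -1]],
  ],
)

```text
time: 12.05
position: [0.5323, 0.3015, 0.12]
tool_rot: [3.129, -0.277, -0.0]
ft_force: [-9.5, -2.0, 22.8]
grip_width: 0.008
grip_force: 11.1
```

play_rows(
  increments=[
    [[0, 0, -0.6, 0, 0, 0, -1], [0, 0, -1, 0, 0, 0, -1], [0, 0, -1, 0, 0, 0, -1]],
  ],
)

```text
time: 12.35
position: [0.5364, 0.3025, 0.224]
tool_rot: [-3.123, 0.278, -0.018]
ft_force: [0.7, 0.5, 0.7]
grip_width: 0.01
grip_force: 0.0
```

play_rows(
  increments=[
    [[0, 0, -0.2, 0, 0, -0.667, 1], [0, 0, -0.2, 0, 0, -0.667, 1], [0, 0, -0.2, 0, 0, -0.667, 1], [0, 0, -0.2, 0, 0, -0.667, 1], [0, 0, -0.2, 0, 0, -0.667, 1], [0, 0, -0.2, 0, 0, -0.667, 1], [0, 0, -0.2, 0, 0, -0.667, 1]],
  ],
)

```text
time: 13.05
position: [0.5335, 0.2996, 0.2358]
tool_rot: [2.844, 1.332, -0.0]
ft_force: [0.3, -0.1, -0.3]
grip_width: 0.556
grip_force: 0.0
```

play_rows(
  increments=[
    [[0, 0, 0, 0, 0, -0.667, 1], [0, 0, 0, 0, 0, -0.667, 1], [0, 0, 0, 0, 0, -0.667, 1], [0, 0, 0, 0, 0, -0.667, 1], [0, 0, 0, 0, 0, -0.667, 1], [0, 0, 0, 0, 0, -0.667, 1], [0, 0, 0, 0, 0, -0.667, 1]],
  ],
)

```text
time: 13.75
position: [0.5335, 0.2997, 0.2358]
tool_rot: [1.797, 2.577, -0.001]
ft_force: [-0.1, 0.2, -0.2]
grip_width: 0.996
grip_force: 0.0
```

play_rows(
  increments=[
    [[0, 0, 0, 0, 0, -0.667, 1], [0, 0, 0, 0, 0, -0.667, 1], [0, 0, 0, 0, 0, -0.667, 1], [0, 0, 0, 0, 0, -0.667, 1], [0, 0, 0, 0, 0, -0.667, 1], [0, 0, 0, 0, 0, -0.667, 1], [0, 0, 0, 0, 0, -0.667, 1], [0, 0, 0, 0, 0, -0.667, 1]],
  ],
)

```text
time: 14.55
position: [0.5335, 0.2997, 0.2356]
tool_rot: [-0.276, -3.129, 0.0]
ft_force: [0.5, -0.4, 0.1]
grip_width: 1.001
grip_force: 0.0
```

```bash
python3 -c "
from h import *
plan((.4885,.311,.25,-180),(.4885,.311,.25,-80),(.4885,.311,.139,-80))
im,k=grab('wrist','w4.png'); print(proj(k,[.4885,.311,.105]))"
```

```text
at [0.5335 0.2997 0.2356] yaw 169.9 t 14.55 q7 0.4 F [ 0.5 -0.4  0.1] w 1.001
(0.4885, 0.311, 0.25, -180) shift [ 0.463  0.032 -0.144] turn [-0.    -0.    -0.112]
(0.4885, 0.311, 0.25, -80) shift [0. 0. 0.] turn [-0.    -0.    -1.111]
(0.4885, 0.311, 0.139, -80) shift [0.   0.   1.11] turn [0. 0. 0.]
[258.27105661 146.67111829]
```

View pics/w4.png

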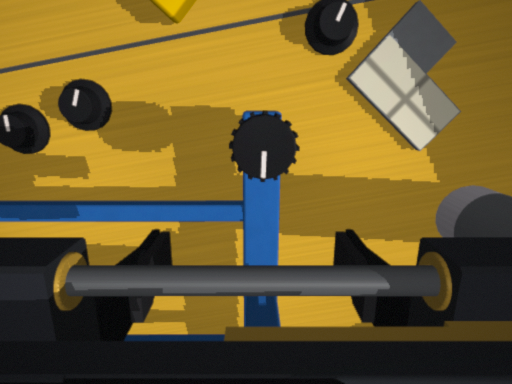

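play_rows(
  increments=[
    [[0.465, 0.074, 0, 0, 0, -0.695, 1], [0.465, 0.074, 0, 0, 0, -0.695, 1], [0.465, 0.074, 0, 0, 0, -0.695, 1], [0.465, 0.074, 0, 0, 0, -0.695, 1], [0.465, 0.074, 0, 0, 0, -0.695, 1], [0.465, 0.074, 0, 0, 0, -0.695, 1], [0.465, 0.074, 0, 0, 0, -0.695, 1], [0.465, 0.074, 0, 0, 0, -0.695, 1]],
  ],
)

```text
time: 15.4
position: [0.4888, 0.3155, 0.2364]
tool_rot: [-1.389, 2.818, -0.001]
ft_force: [0.1, -0.4, 0.7]
grip_width: 0.997
grip_force: 0.0
```

play_rows(
  increments=[
    [[0, 0, 0, 0, 0, -0.695, 1], [0, 0, 0, 0, 0, -0.695, 1], [0, 0, 0, 0, 0, -0.695, 1], [0, 0, 0, 0, 0, -0.695, 1], [0, 0, 0, 0, 0, -0.695, 1], [0, 0, 0, 0, 0, -0.695, 1], [0, 0, 0, 0, 0, -0.695, 1], [0, 0, 0, 0, 0, -0.695, 1]],
  ],
)

```text
time: 16.2
position: [0.4888, 0.3155, 0.2364]
tool_rot: [2.65, -1.687, 0.001]
ft_force: [0.9, 0.2, 0.0]
grip_width: 1.003
grip_force: 0.0
```

```bash
python3 -c "
from h import *
plan((.489,.315,.139,-65))"
```

```text
at [0.4888 0.3155 0.2364] yaw -65.0 t 16.2 q7 2.53 F [0.9 0.2 0. ] w 1.003
(0.489, 0.315, 0.139, -65) shift [0.005 0.001 0.974] turn [-0. -0.  0.]
```

Descend and grip the knob.

play_rows(
  increments=[
    [[0, 0, 0.5, 0, 0, 0, 1], [0, 0, 0.97, 0, 0, 0, 1], [0, 0, 0.97, 0, 0, 0, 1], [0, 0, 0.97, 0, 0, 0, 1]],
  ],
)

```text
time: 16.6
position: [0.4885, 0.3158, 0.1401]
tool_rot: [2.648, -1.689, -0.001]
ft_force: [-0.3, 0.4, 0.9]
grip_width: 0.999
grip_force: 0.0
```

play_rows(
  increments=[
    [[0, 0, 0, 0, 0, 0, -1], [0, 0, 0, 0, 0, 0, -1], [0, 0, 0, 0, 0, 0, -1], [0, 0, 0, 0, 0, 0, -1], [0, 0, 0, 0, 0, 0, -1], [0, 0, 0, 0, 0, 0, -1], [0, 0, 0, 0, 0, 0, -1]],
  ],
  squeeze=15,
)

```text
time: 17.3
position: [0.4891, 0.3158, 0.1399]
tool_rot: [-2.649, 1.687, -0.001]
ft_force: [1.5, 0.9, -0.3]
grip_width: 0.501
grip_force: 15.0
```

play_rows(
  increments=[
    [[0, 0, 0.002, 0, 0, 0.16, -1], [0, 0, 0.004, 0, 0, 0.33, -1], [0, 0, 0.006, 0, 0, 0.5, -1], [0, 0, 0.008, 0, 0, 0.67, -1], [0, 0, 0.008, 0, 0, 0.67, -1], [0, 0, 0.008, 0, 0, 0.67, -1], [0, 0, 0.008, 0, 0, 0.67, -1], [0, 0, 0.008, 0, 0, 0.67, -1]],
  ],
)

```text
time: 18.1
position: [0.4896, 0.3157, 0.1393]
tool_rot: [-1.442, 2.789, -0.002]
ft_force: [2.2, 1.6, -1.7]
grip_width: 0.496
grip_force: 15.0
```

```bash
python3 -c "
from h import *
plan((.489,.315,.139,-125)); print(ctrl.get_state()['torque'])
grab('wrist','w5.png')"
```

```text
at [0.4896 0.3157 0.1393] yaw -125.3 t 18.1 q7 1.53 F [ 2.2  1.6 -1.7] w 0.496
(0.489, 0.315, 0.139, -125) shift [0.009 0.001 0.003] turn [-0.001  0.001 -0.004]
[ 0.32964327 -0.76891977 -0.08908732]
```

View pics/w5.png

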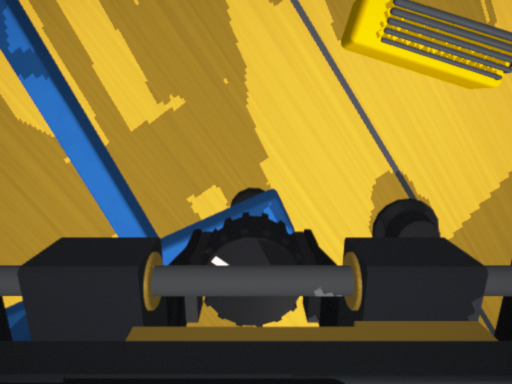

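play_rows(
  increments=[
    [[0, 0, 0.002, 0, 0, 0.16, -1], [0, 0, 0.004, 0, 0, 0.32, -1], [0, 0, 0.006, 0, 0, 0.48, -1], [0, 0, 0.008, 0, 0, 0.64, -1], [0, 0, 0.008, 0, 0, 0.64, -1], [0, 0, 0.008, 0, 0, 0.64, -1], [0, 0, 0.008, 0, 0, 0.64, -1], [0, 0, 0.008, 0, 0, 0.64, -1]],
  ],
)

```text
time: 18.95
position: [0.4897, 0.3152, 0.1382]
tool_rot: [0.075, 3.139, -0.001]
ft_force: [4.2, 0.2, -1.3]
grip_width: 0.5
grip_force: 15.0
```

play_rows(
  increments=[
    [[0, 0, 0.002, 0, 0, 0.16, -1], [0, 0, 0.004, 0, 0, 0.32, -1], [0, 0, 0.006, 0, 0, 0.48, -1], [0, 0, 0.008, 0, 0, 0.64, -1], [0, 0, 0.008, 0, 0, 0.64, -1], [0, 0, 0.008, 0, 0, 0.64, -1], [0, 0, 0.008, 0, 0, 0.64, -1], [0, 0, 0.008, 0, 0, 0.64, -1]],
  ],
)

```text
time: 19.75
position: [0.4893, 0.3149, 0.1369]
tool_rot: [1.578, 2.715, -0.001]
ft_force: [5.6, -0.6, -2.6]
grip_width: 0.497
grip_force: 15.0
```

play_rows(
  increments=[
    [[0, 0, 0.002, 0, 0, 0.16, -1], [0, 0, 0.004, 0, 0, 0.32, -1], [0, 0, 0.006, 0, 0, 0.48, -1], [0, 0, 0.008, 0, 0, 0.64, -1], [0, 0, 0.008, 0, 0, 0.64, -1], [0, 0, 0.008, 0, 0, 0.64, -1], [0, 0, 0.008, 0, 0, 0.64, -1], [0, 0, 0.008, 0, 0, 0.64, -1]],
  ],
)

```text
time: 20.55
position: [0.4889, 0.315, 0.1359]
tool_rot: [2.69, 1.621, -0.001]
ft_force: [4.8, -1.6, -2.3]
grip_width: 0.495
grip_force: 15.0
```

play_rows(
  increments=[
    [[0, 0, 0.002, 0, 0, 0.16, -1], [0, 0, 0.004, 0, 0, 0.32, -1], [0, 0, 0.006, 0, 0, 0.48, -1], [0, 0, 0.008, 0, 0, 0.64, -1], [0, 0, 0.008, 0, 0, 0.64, -1], [0, 0, 0.008, 0, 0, 0.64, -1], [0, 0, 0.008, 0, 0, 0.64, -1], [0, 0, 0.008, 0, 0, 0.64, -1]],
  ],
)

```text
time: 21.35
position: [0.4887, 0.3154, 0.1352]
tool_rot: [3.138, 0.126, -0.001]
ft_force: [3.9, -0.8, -1.7]
grip_width: 0.497
grip_force: 15.0
```

```bash
python3 -c "
from h import *
plan(); print(ctrl.get_state()['torque'])"
```

```text
at [0.4887 0.3154 0.1352] yaw 4.6 t 21.35 q7 -2.21 F [ 3.9 -0.8 -1.7] w 0.497
[-0.24979438 -0.87719891 -0.129365  ]
```

play_rows(
  increments=[
    [[0, 0, 0, 0, 0, 0, 1], [0, 0, 0, 0, 0, 0, 1], [0, 0, 0, 0, 0, 0, 1], [0, 0, -0.5, 0, 0, 0, 1], [0, 0, -1, 0, 0, 0, 1], [0, 0, -1, 0, 0, 0, 1], [0, 0, -1, 0, 0, 0, 1]],
  ],
)

```text
time: 22.05
position: [0.4888, 0.3166, 0.2375]
tool_rot: [-3.138, -0.122, -0.004]
ft_force: [0.1, -0.7, -1.9]
grip_width: 0.981
grip_force: 0.0
```

play_rows(
  increments=[
    [[-0.227, 0.873, 0, 0, 0, 0, 1], [-0.227, 0.873, 0, 0, 0, 0, 1], [-0.227, 0.873, 0, 0, 0, 0, 1]],
  ],
)

```text
time: 22.35
position: [0.4718, 0.2205, 0.2335]
tool_rot: [3.134, 0.108, -0.006]
ft_force: [0.1, 0.7, -0.7]
grip_width: 1.004
grip_force: 0.0
```

play_rows(
  increments=[
    [[-0.227, 0.873, 0, 0, 0, 0, 1], [-0.227, 0.873, 0, 0, 0, 0, 1], [-0.227, 0.873, 0, 0, 0, 0, 1]],
  ],
)

```text
time: 22.65
position: [0.4555, 0.1326, 0.234]
tool_rot: [3.136, 0.108, -0.006]
ft_force: [0.1, 1.2, 0.1]
grip_width: 0.999
grip_force: 0.0
```

play_rows(
  increments=[
    [[-0.227, 0.873, 0, 0, 0, 0, 1], [-0.227, 0.873, 0, 0, 0, 0, 1], [-0.227, 0.873, 0, 0, 0, 0, 1]],
  ],
)

```text
time: 22.95
position: [0.4394, 0.0448, 0.2344]
tool_rot: [3.138, 0.108, -0.005]
ft_force: [0.3, 0.3, 0.1]
grip_width: 1.006
grip_force: 0.0
```

play_rows(
  increments=[
    [[-0.227, 0.873, 0, 0, 0, 0, 1], [-0.227, 0.873, 0, 0, 0, 0, 1], [-0.227, 0.873, 0, 0, 0, 0, 1], [-0.227, 0.873, 0, 0, 0, 0, 1]],
  ],
)

```text
time: 23.35
position: [0.4245, -0.0387, 0.235]
tool_rot: [-3.139, -0.118, 0.002]
ft_force: [0.7, 0.5, -0.6]
grip_width: 1.0
grip_force: 0.0
```

```bash
python3 -c "
from h import *
plan((.426,-.040,.138,4.6))"
```

```text
at [ 0.4245 -0.0387  0.235 ] yaw 4.3 t 23.35 q7 -1.46 F [ 0.7  0.5 -0.6] w 1.0
(0.426, -0.04, 0.138, 4.6) shift [0.016 0.015 0.97 ] turn [-0.001  0.001 -0.003]
```

play_rows(
  increments=[
    [[0.015, 0.015, 0.5, 0, 0, 0, 1], [0.015, 0.015, 0.97, 0, 0, 0, 1], [0.015, 0.015, 0.97, 0, 0, 0, 1], [0.015, 0.015, 0.97, 0, 0, 0, 1]],
  ],
)

```text
time: 23.75
position: [0.4261, -0.0391, 0.1386]
tool_rot: [-3.139, -0.123, 0.003]
ft_force: [0.6, 0.0, 0.6]
grip_width: 1.001
grip_force: 0.0
```

play_rows(
  increments=[
    [[0, 0, 0, 0, 0, 0, -1], [0, 0, 0, 0, 0, 0, -1], [0, 0, 0, 0, 0, 0, -1], [0, 0, 0, 0, 0, 0, -1], [0, 0, 0, 0, 0, 0, -1], [0, 0, 0, 0, 0, 0, -1], [0, 0, 0, 0, 0, 0, -1]],
  ],
  squeeze=15,
)

```text
time: 24.45
position: [0.4261, -0.0396, 0.1389]
tool_rot: [-3.137, -0.119, -0.0]
ft_force: [0.3, 4.6, 1.5]
grip_width: 0.498
grip_force: 15.0
```

play_rows(
  increments=[
    [[0, 0, 0, 0, 0, -0.15, -1], [0, 0, 0, 0, 0, -0.3, -1], [0, 0, 0, 0, 0, -0.45, -1], [0, 0, 0, 0, 0, -0.605, -1], [0, 0, 0, 0, 0, -0.605, -1], [0, 0, 0, 0, 0, -0.605, -1], [0, 0, 0, 0, 0, -0.605, -1], [0, 0, 0, 0, 0, -0.605, -1]],
  ],
)

```text
time: 25.25
position: [0.4259, -0.0395, 0.1389]
tool_rot: [-2.735, -1.542, -0.0]
ft_force: [-1.1, 4.9, 3.3]
grip_width: 0.497
grip_force: 15.0
```

play_rows(
  increments=[
    [[0, 0, 0, 0, 0, -0.15, -1], [0, 0, 0, 0, 0, -0.3, -1], [0, 0, 0, 0, 0, -0.45, -1], [0, 0, 0, 0, 0, -0.605, -1], [0, 0, 0, 0, 0, -0.605, -1], [0, 0, 0, 0, 0, -0.605, -1], [0, 0, 0, 0, 0, -0.605, -1], [0, 0, 0, 0, 0, -0.605, -1]],
  ],
)

```text
time: 26.05
position: [0.4257, -0.0395, 0.1389]
tool_rot: [-1.727, -2.622, -0.001]
ft_force: [-1.8, 5.8, 4.7]
grip_width: 0.503
grip_force: 15.0
```

```bash
python3 -c "
from h import *
plan(); print(ctrl.get_state()['torque'])"
```

```text
at [ 0.4257 -0.0395  0.1389] yaw 113.3 t 26.05 q7 0.44 F [-1.8  5.8  4.7] w 0.503
[1.13130444 0.4993506  0.13795892]
```

play_rows(
  increments=[
    [[0, 0, 0, 0, 0, 0, 1], [0, 0, 0, 0, 0, 0, 1], [0, 0, 0, 0, 0, 0, 1], [0, 0, -0.4, 0, 0, 0, 1], [0, 0, -0.7, 0, 0, 0, 1], [0, 0, -0.7, 0, 0, 0, 1]],
  ],
)

```text
time: 26.65
position: [0.4287, -0.0413, 0.2128]
tool_rot: [1.726, 2.616, 0.006]
ft_force: [0.7, 0.8, -0.8]
grip_width: 0.945
grip_force: 0.0
```

play_rows(
  increments=[
    [[-0.253, 0.376, 0, 0, 0, -0.63, -1], [-0.253, 0.376, 0, 0, 0, -0.63, -1], [-0.253, 0.376, 0, 0, 0, -0.63, -1], [-0.253, 0.376, 0, 0, 0, -0.63, -1], [-0.253, 0.376, 0, 0, 0, -0.63, -1], [-0.253, 0.376, 0, 0, 0, -0.63, -1], [-0.253, 0.376, 0, 0, 0, -0.63, -1], [-0.253, 0.376, 0, 0, 0, -0.63, -1]],
  ],
)

```text
time: 27.45
position: [0.4703, -0.0495, 0.2078]
tool_rot: [-0.276, -3.128, 0.001]
ft_force: [-0.9, -0.9, 0.3]
grip_width: 0.353
grip_force: 0.0
```

play_rows(
  increments=[
    [[0, 0, 0, 0, 0, 0, -1], [0, 0, 0, 0, 0, 0, -1], [0, 0, 0.3, 0, 0, 0, -1], [0, 0, 0.6, 0, 0, 0, -1], [0, 0, 0.76, 0, 0, 0, -1], [0, 0, 0.77, 0, 0, 0, -1], [0, 0, 0.77, 0, 0, 0, -1]],
  ],
)

```text
time: 28.15
position: [0.4707, -0.0492, 0.1319]
tool_rot: [-0.277, -3.129, 0.0]
ft_force: [-0.1, 0.7, 0.6]
grip_width: 0.003
grip_force: 0.0
```

```bash
python3 -c "
from h import *
plan((.4703,-.0479,.128,170))"
```

```text
at [ 0.4707 -0.0492  0.1319] yaw 169.9 t 28.15 q7 1.44 F [-0.1  0.7  0.6] w 0.003
(0.4703, -0.0479, 0.128, 170) shift [0.006 0.012 0.039] turn [-0.    -0.    -0.001]
```

play_rows(
  increments=[
    [[0, 0.01, 0.03, 0, 0, 0, -1], [0, 0.01, 0.05, 0, 0, 0, -1], [0, 0.01, 0.05, 0, 0, 0, -1]],
  ],
)

```text
time: 28.45
position: [0.4711, -0.0481, 0.1272]
tool_rot: [0.275, 3.129, -0.0]
ft_force: [-0.2, -0.4, -0.2]
grip_width: 0.008
grip_force: 0.0
```

play_rows(
  increments=[
    [[0, 0, 0.01, 0, 0, 0, -1], [0, 0, 0.01, 0, 0, 0, -1]],
  ],
)

```text
time: 28.65
position: [0.4709, -0.0482, 0.1259]
tool_rot: [0.276, 3.129, -0.0]
ft_force: [0.5, -0.8, 0.2]
grip_width: 0.002
grip_force: 0.0
```

play_rows(
  increments=[
    [[0, 0, 0.01, 0, 0, 0, -1], [0, 0, 0.01, 0, 0, 0, -1]],
  ],
)

```text
time: 28.85
position: [0.471, -0.0482, 0.1254]
tool_rot: [0.276, 3.129, -0.0]
ft_force: [-1.6, -0.2, 5.8]
grip_width: 0.002
grip_force: 2.4
```

play_rows(
  increments=[
    [[0, 0, 0.01, 0, 0, 0, -1], [0, 0, 0.01, 0, 0, 0, -1]],
  ],
)

```text
time: 29.05
position: [0.471, -0.0483, 0.1252]
tool_rot: [0.276, 3.129, -0.0]
ft_force: [-3.6, 0.3, 10.6]
grip_width: 0.004
grip_force: 5.4
```

play_rows(
  increments=[
    [[0, 0, 0.01, 0, 0, 0, -1], [0, 0, 0.01, 0, 0, 0, -1]],
  ],
)

```text
time: 29.25
position: [0.471, -0.0483, 0.1249]
tool_rot: [-0.276, -3.129, 0.0]
ft_force: [-7.4, 0.7, 16.4]
grip_width: 0.003
grip_force: 8.4
```

play_rows(
  increments=[
    [[0, 0, -0.6, 0, 0, 0, -1], [0, 0, -1, 0, 0, 0, -1], [0, 0, -1, 0, 0, 0, -1]],
  ],
)

```text
time: 29.55
position: [0.4747, -0.0484, 0.2298]
tool_rot: [0.274, 3.117, 0.0]
ft_force: [1.5, -0.1, -0.6]
grip_width: 0.001
grip_force: 0.0
```

play_rows(
  increments=[
    [[-0.5, 0, -0.15, 0, 0, 0, -1], [-0.98, 0, -0.15, 0, 0, 0, -1], [-0.98, 0, -0.15, 0, 0, 0, -1]],
  ],
)

```text
time: 29.85
position: [0.5715, -0.0663, 0.2356]
tool_rot: [0.277, 3.129, -0.001]
ft_force: [0.1, -0.8, -0.4]
grip_width: 0.004
grip_force: 0.0
```

play_rows(
  increments=[
    [[-0.5, 0, 0, 0, 0, 0, -1], [-0.97, 0, 0, 0, 0, 0, -1], [-0.97, 0, 0.1, 0, 0, 0, -1], [-0.97, 0, 0.2, 0, 0, 0, -1]],
  ],
)

```text
time: 30.25
position: [0.6626, -0.0822, 0.2158]
tool_rot: [-0.276, -3.127, 0.0]
ft_force: [-1.4, -0.2, 0.2]
grip_width: 0.007
grip_force: 0.0
```

```bash
python3 -c "
from h import *
plan((.6624,-.0809,.128,170))"
```

```text
at [ 0.6626 -0.0822  0.2158] yaw 169.9 t 30.25 q7 1.48 F [-1.4 -0.2  0.2] w 0.007
(0.6624, -0.0809, 0.128, 170) shift [0.002 0.013 0.878] turn [-0.    -0.002 -0.001]
```

play_rows(
  increments=[
    [[0, 0.01, 0.5, 0, 0, 0, -1], [0, 0.01, 0.83, 0, 0, 0, -1], [0, 0.01, 0.86, 0, 0, 0, -1], [0, 0.01, 0.88, 0, 0, 0, -1], [0, 0.01, 0.88, 0, 0, 0, -1]],
  ],
)

```text
time: 30.75
position: [0.6636, -0.0813, 0.1321]
tool_rot: [0.275, 3.126, -0.0]
ft_force: [0.4, 1.1, 0.6]
grip_width: 0.006
grip_force: 0.0
```

play_rows(
  increments=[
    [[0, 0, 0.01, 0, 0, 0, -1], [0, 0, 0.01, 0, 0, 0, -1]],
  ],
)

```text
time: 30.95
position: [0.6638, -0.0813, 0.1306]
tool_rot: [0.275, 3.127, -0.0]
ft_force: [0.2, 0.0, -0.1]
grip_width: 0.007
grip_force: 0.0
```

play_rows(
  increments=[
    [[0, 0, 0.01, 0, 0, 0, -1], [0, 0, 0.01, 0, 0, 0, -1]],
  ],
)

```text
time: 31.15
position: [0.6631, -0.0813, 0.1281]
tool_rot: [0.276, 3.129, -0.0]
ft_force: [-0.3, -0.3, -0.4]
grip_width: 0.01
grip_force: 0.0
```

play_rows(
  increments=[
    [[0, 0, 0.01, 0, 0, 0, -1], [0, 0, 0.01, 0, 0, 0, -1]],
  ],
)

```text
time: 31.35
position: [0.6629, -0.0813, 0.1265]
tool_rot: [-0.276, -3.129, 0.0]
ft_force: [-0.0, 0.3, -0.1]
grip_width: 0.005
grip_force: 0.0
```

play_rows(
  increments=[
    [[0, 0, 0.01, 0, 0, 0, -1], [0, 0, 0.01, 0, 0, 0, -1]],
  ],
)

```text
time: 31.55
position: [0.6629, -0.0813, 0.1255]
tool_rot: [-0.275, -3.129, 0.0]
ft_force: [-0.1, 0.1, 0.1]
grip_width: 0.006
grip_force: 0.0
```

play_rows(
  increments=[
    [[0, 0, 0.01, 0, 0, 0, -1], [0, 0, 0.01, 0, 0, 0, -1]],
  ],
)

```text
time: 31.75
position: [0.663, -0.0813, 0.1252]
tool_rot: [0.276, 3.129, -0.0]
ft_force: [-0.1, 0.3, 3.2]
grip_width: 0.006
grip_force: 1.3
```

play_rows(
  increments=[
    [[0, 0, 0.01, 0, 0, 0, -1], [0, 0, 0.01, 0, 0, 0, -1]],
  ],
)

```text
time: 31.95
position: [0.6631, -0.0813, 0.1249]
tool_rot: [0.276, 3.129, -0.0]
ft_force: [-2.1, 0.6, 7.5]
grip_width: 0.004
grip_force: 3.3
```

play_rows(
  increments=[
    [[0, 0, 0.01, 0, 0, 0, -1], [0, 0, 0.01, 0, 0, 0, -1]],
  ],
)

```text
time: 32.15
position: [0.6631, -0.0814, 0.1247]
tool_rot: [0.276, 3.129, -0.0]
ft_force: [-4.5, 0.7, 9.9]
grip_width: 0.006
grip_force: 5.1
```

play_rows(
  increments=[
    [[0, 0, -0.6, 0, 0, 0, -1], [0, 0, -1, 0, 0, 0, -1], [0, 0, -1, 0, 0, 0, -1]],
  ],
)

```text
time: 32.45
position: [0.667, -0.0817, 0.2315]
tool_rot: [0.275, 3.115, -0.0]
ft_force: [0.5, 0.8, 1.3]
grip_width: 0.007
grip_force: 0.0
```

play_rows(
  increments=[
    [[0.486, 0.9, -0.2, 0, 0, 0, -1], [0.486, 0.9, -0.2, 0, 0, 0, -1], [0.486, 0.9, -0.2, 0, 0, 0, -1]],
  ],
)

```text
time: 32.75
position: [0.6299, 0.0252, 0.2442]
tool_rot: [0.259, 3.13, 0.009]
ft_force: [0.5, 0.9, 0.6]
grip_width: 0.006
grip_force: 0.0
```

play_rows(
  increments=[
    [[0.486, 0.9, 0, 0, 0, 0, -1], [0.486, 0.9, 0, 0, 0, 0, -1], [0.486, 0.9, 0, 0, 0, 0, -1]],
  ],
)

```text
time: 33.05
position: [0.5961, 0.1226, 0.2427]
tool_rot: [-0.256, -3.13, -0.009]
ft_force: [0.6, 0.5, 0.7]
grip_width: 0.004
grip_force: 0.0
```

play_rows(
  increments=[
    [[0.486, 0.9, 0, 0, 0, 0, -1], [0.486, 0.9, 0, 0, 0, 0, -1], [0.486, 0.9, 0, 0, 0, 0, -1]],
  ],
)

```text
time: 33.35
position: [0.5631, 0.2193, 0.2427]
tool_rot: [-0.256, -3.129, -0.009]
ft_force: [0.2, -0.0, 0.1]
grip_width: 0.006
grip_force: 0.0
```

play_rows(
  increments=[
    [[0.486, 0.9, 0, 0, 0, 0, -1], [0.486, 0.9, 0, 0, 0, 0, -1], [0.486, 0.9, 0, 0, 0, 0, -1], [0.486, 0.9, 0, 0, 0, 0, -1]],
  ],
)

```text
time: 33.75
position: [0.5336, 0.3091, 0.2423]
tool_rot: [-0.268, -3.13, -0.0]
ft_force: [0.3, -0.7, -0.5]
grip_width: 0.008
grip_force: 0.0
```

```bash
python3 -c "
from h import *
plan((.533,.306,.128,170))"
```

```text
at [0.5336 0.3091 0.2423] yaw 170.2 t 33.75 q7 0.78 F [ 0.3 -0.7 -0.5] w 0.008
(0.533, 0.306, 0.128, 170) shift [-0.    -0.032  1.143] turn [ 0.    -0.     0.002]
```

play_rows(
  increments=[
    [[0, -0.03, 0.6, 0, 0, 0, -1], [0, -0.03, 1.0, 0, 0, 0, -1], [0, -0.03, 1.0, 0, 0, 0, -1], [0, -0.03, 1.0, 0, 0, 0, -1]],
  ],
)

```text
time: 34.15
position: [0.5346, 0.3026, 0.1427]
tool_rot: [-0.279, -3.128, 0.002]
ft_force: [-0.3, 0.2, 0.6]
grip_width: 0.008
grip_force: 0.0
```

play_rows(
  increments=[
    [[0, 0, 0.06, 0, 0, 0, -1], [0, 0, 0.11, 0, 0, 0, -1], [0, 0, 0.15, 0, 0, 0, -1], [0, 0, 0.15, 0, 0, 0, -1]],
  ],
)

```text
time: 34.55
position: [0.534, 0.3042, 0.1279]
tool_rot: [0.275, 3.129, -0.0]
ft_force: [0.5, -0.3, -0.6]
grip_width: 0.004
grip_force: 0.0
```

play_rows(
  increments=[
    [[0, 0, 0.015, 0, 0, 0, -1], [0, 0, 0.015, 0, 0, 0, -1]],
  ],
)

```text
time: 34.75
position: [0.534, 0.3043, 0.1263]
tool_rot: [0.275, 3.129, 0.0]
ft_force: [-0.3, -0.7, 0.4]
grip_width: 0.005
grip_force: 0.0
```

play_rows(
  increments=[
    [[0, 0, 0.01, 0, 0, 0, -1], [0, 0, 0.01, 0, 0, 0, -1]],
  ],
)

```text
time: 34.95
position: [0.5339, 0.3042, 0.1252]
tool_rot: [-0.275, -3.129, 0.0]
ft_force: [0.2, 0.2, -0.3]
grip_width: 0.004
grip_force: 0.0
```

play_rows(
  increments=[
    [[0, 0, 0.01, 0, 0, 0, -1], [0, 0, 0.01, 0, 0, 0, -1]],
  ],
)

```text
time: 35.15
position: [0.534, 0.3042, 0.1242]
tool_rot: [0.275, 3.129, -0.0]
ft_force: [-0.2, -0.9, 0.0]
grip_width: 0.007
grip_force: 0.0
```

play_rows(
  increments=[
    [[0, 0, 0.01, 0, 0, 0, -1], [0, 0, 0.01, 0, 0, 0, -1]],
  ],
)

```text
time: 35.35
position: [0.534, 0.3043, 0.1239]
tool_rot: [0.276, 3.129, -0.0]
ft_force: [-1.3, -0.3, 5.1]
grip_width: 0.008
grip_force: 2.2
```

play_rows(
  increments=[
    [[0, 0, 0.01, 0, 0, 0, -1], [0, 0, 0.01, 0, 0, 0, -1]],
  ],
)

```text
time: 35.55
position: [0.534, 0.3043, 0.1238]
tool_rot: [0.276, 3.129, -0.0]
ft_force: [-3.3, -2.7, 8.6]
grip_width: 0.007
grip_force: 4.6
```

play_rows(
  increments=[
    [[0, 0, 0.01, 0, 0, 0, -1], [0, 0, 0.01, 0, 0, 0, -1]],
  ],
)

```text
time: 35.75
position: [0.534, 0.3043, 0.1236]
tool_rot: [0.276, 3.129, -0.0]
ft_force: [-4.8, -2.7, 12.9]
grip_width: 0.003
grip_force: 6.8
```

play_rows(
  increments=[
    [[0, 0, -0.6, 0, 0, 0, -1], [0, 0, -1, 0, 0, 0, -1], [0, 0, -1, 0, 0, 0, -1]],
  ],
)

```text
time: 36.05
position: [0.5373, 0.3065, 0.2294]
tool_rot: [0.275, 3.118, 0.012]
ft_force: [1.2, -0.1, 0.4]
grip_width: 0.005
grip_force: 0.0
```

play_rows(
  increments=[
    [[-0.5, 0, -0.2, 0, 0, 0, -1], [-0.98, 0, -0.2, 0, 0, 0, -1], [-0.98, 0, -0.2, 0, 0, 0, -1], [-0.98, 0, -0.2, 0, 0, 0, -1]],
  ],
)

```text
time: 36.45
position: [0.6314, 0.2859, 0.2397]
tool_rot: [-0.279, -3.128, 0.001]
ft_force: [0.4, -0.0, -0.5]
grip_width: 0.006
grip_force: 0.0
```

play_rows(
  increments=[
    [[-0.5, 0, 0, 0, 0, 0, -1], [-0.97, 0, 0, 0, 0, 0, -1], [-0.97, 0, 0.1, 0, 0, 0, -1], [-0.97, 0, 0.2, 0, 0, 0, -1], [-0.97, 0, 0.2, 0, 0, 0, -1]],
  ],
)

```text
time: 36.95
position: [0.7233, 0.2716, 0.2188]
tool_rot: [-0.271, -3.125, 0.001]
ft_force: [-0.6, 0.8, -0.9]
grip_width: 0.004
grip_force: 0.0
```

```bash
python3 -c "
from h import *
plan((.726,.27,.128,170))
im,k=grab('top','t2.png'); 
im,k=grab('scene','s2.png')"
```

```text
at [0.7233 0.2716 0.2188] yaw 170.1 t 36.95 q7 0.96 F [-0.6  0.8 -0.9] w 0.004
(0.726, 0.27, 0.128, 170) shift [-0.034 -0.01   0.908] turn [-0.001 -0.003  0.001]
```

play_rows(
  increments=[
    [[0, 0, 0.5, 0, 0, 0, -1], [0, 0, 0.83, 0, 0, 0, -1], [0, 0, 0.88, 0, 0, 0, -1], [0, 0, 0.9, 0, 0, 0, -1], [0, 0, 0.9, 0, 0, 0, -1], [0, 0, 0.9, 0, 0, 0, -1]],
  ],
)

```text
time: 37.65
position: [0.7272, 0.2709, 0.1345]
tool_rot: [0.275, 3.125, 0.003]
ft_force: [1.1, -0.3, 0.4]
grip_width: 0.005
grip_force: 0.0
```

play_rows(
  increments=[
    [[0, 0, 0.015, 0, 0, 0, -1], [0, 0, 0.015, 0, 0, 0, -1]],
  ],
)

```text
time: 37.85
position: [0.7264, 0.2702, 0.1308]
tool_rot: [0.276, 3.128, 0.001]
ft_force: [-0.5, 1.4, -0.3]
grip_width: 0.003
grip_force: 0.0
```

play_rows(
  increments=[
    [[0, 0, 0.01, 0, 0, 0, -1], [0, 0, 0.01, 0, 0, 0, -1]],
  ],
)

```text
time: 38.05
position: [0.7259, 0.2701, 0.1286]
tool_rot: [-0.276, -3.129, 0.0]
ft_force: [0.2, -0.4, 1.5]
grip_width: 0.004
grip_force: 0.0
```

play_rows(
  increments=[
    [[0, 0, 0.01, 0, 0, 0, -1], [0, 0, 0.01, 0, 0, 0, -1]],
  ],
)

```text
time: 38.25
position: [0.7258, 0.2701, 0.1274]
tool_rot: [-0.275, -3.129, 0.0]
ft_force: [0.1, -1.1, -0.6]
grip_width: 0.008
grip_force: 0.0
```

play_rows(
  increments=[
    [[0, 0, 0.01, 0, 0, 0, -1], [0, 0, 0.01, 0, 0, 0, -1]],
  ],
)

```text
time: 38.45
position: [0.7259, 0.2701, 0.1265]
tool_rot: [-0.275, -3.129, 0.0]
ft_force: [0.6, -0.1, -0.3]
grip_width: 0.006
grip_force: 0.0
```

play_rows(
  increments=[
    [[0, 0, 0.01, 0, 0, 0, -1], [0, 0, 0.01, 0, 0, 0, -1]],
  ],
)

```text
time: 38.65
position: [0.7259, 0.2701, 0.1255]
tool_rot: [-0.275, -3.129, 0.0]
ft_force: [-0.0, -0.6, 0.3]
grip_width: 0.01
grip_force: 0.0
```

play_rows(
  increments=[
    [[0, 0, 0.01, 0, 0, 0, -1], [0, 0, 0.01, 0, 0, 0, -1]],
  ],
)

```text
time: 38.85
position: [0.7259, 0.2701, 0.1245]
tool_rot: [-0.276, -3.129, 0.0]
ft_force: [0.5, 0.1, -0.7]
grip_width: 0.006
grip_force: 0.0
```

play_rows(
  increments=[
    [[0, 0, 0.01, 0, 0, 0, -1], [0, 0, 0.01, 0, 0, 0, -1]],
  ],
)

```text
time: 39.05
position: [0.726, 0.2702, 0.1239]
tool_rot: [0.276, 3.129, 0.0]
ft_force: [-0.1, -0.1, 0.3]
grip_width: 0.006
grip_force: 0.2
```

play_rows(
  increments=[
    [[0, 0, 0.01, 0, 0, 0, -1], [0, 0, 0.01, 0, 0, 0, -1]],
  ],
)

```text
time: 39.25
position: [0.7261, 0.2702, 0.1237]
tool_rot: [0.276, 3.129, 0.0]
ft_force: [-0.6, -0.1, 3.8]
grip_width: 0.002
grip_force: 2.1
```

play_rows(
  increments=[
    [[0, 0, 0.015, 0, 0, 0, -1], [0, 0, 0.015, 0, 0, 0, -1], [0, 0, 0.015, 0, 0, 0, -1]],
  ],
)

```text
time: 39.55
position: [0.7261, 0.2702, 0.1234]
tool_rot: [0.276, 3.129, 0.0]
ft_force: [-3.4, -1.5, 8.5]
grip_width: 0.01
grip_force: 4.6
```

play_rows(
  increments=[
    [[0, 0, -0.6, 0, 0, 0, -1], [0, 0, -1, 0, 0, 0, -1], [0, 0, -1, 0, 0, 0, -1]],
  ],
)

```text
time: 39.85
position: [0.7294, 0.2717, 0.2312]
tool_rot: [0.275, 3.116, 0.011]
ft_force: [0.7, -0.2, 0.5]
grip_width: 0.005
grip_force: 0.0
```

play_rows(
  increments=[
    [[0, 0, -0.2, 0, 0, 0.5, -1], [0, 0, -0.2, 0, 0, 0.5, -1], [0, 0, -0.2, 0, 0, 0.5, -1], [0, 0, -0.2, 0, 0, 0.5, -1], [0, 0, -0.2, 0, 0, 0.5, -1], [0, 0, -0.2, 0, 0, 0.5, -1]],
  ],
)

```text
time: 40.45
position: [0.726, 0.2703, 0.2406]
tool_rot: [1.457, 2.783, -0.0]
ft_force: [-0.4, 0.8, 1.2]
grip_width: 0.003
grip_force: 0.0
```

play_rows(
  increments=[
    [[0, 0, 0, 0, 0, 0.5, -1], [0, 0, 0, 0, 0, 0.5, -1], [0, 0, 0, 0, 0, 0.5, -1], [0, 0, 0, 0, 0, 0.5, -1], [0, 0, 0, 0, 0, 0.5, -1], [0, 0, 0, 0, 0, 0.5, -1], [0, 0, 0, 0, 0, 0.5, -1]],
  ],
)

```text
time: 41.15
position: [0.7259, 0.2702, 0.2406]
tool_rot: [2.407, 2.018, -0.001]
ft_force: [0.7, 0.0, -0.4]
grip_width: 0.004
grip_force: 0.0
```

play_rows(
  increments=[
    [[0.245, -0.81, 0, 0, 0, 0, -1], [0.245, -0.81, 0, 0, 0, 0, -1], [0.245, -0.81, 0, 0, 0, 0, -1]],
  ],
)

```text
time: 41.45
position: [0.6455, 0.3142, 0.2411]
tool_rot: [-2.394, -2.026, 0.001]
ft_force: [-0.0, 0.8, 1.2]
grip_width: 0.008
grip_force: 0.0
```

play_rows(
  increments=[
    [[0.245, -0.81, 0, 0, 0, 0, -1], [0.245, -0.81, 0, 0, 0, 0, -1], [0.245, -0.81, 0, 0, 0, 0, -1]],
  ],
)

```text
time: 41.75
position: [0.5702, 0.3517, 0.2414]
tool_rot: [-2.395, -2.026, 0.0]
ft_force: [-0.3, 1.0, -0.4]
grip_width: 0.004
grip_force: 0.0
```

play_rows(
  increments=[
    [[0.245, -0.81, 0, 0, 0, 0, -1], [0.245, -0.81, 0, 0, 0, 0, -1], [0.245, -0.81, 0, 0, 0, 0, -1], [0.245, -0.81, 0, 0, 0, 0, -1]],
  ],
)

```text
time: 42.15
position: [0.4999, 0.3852, 0.2415]
tool_rot: [2.405, 2.02, 0.001]
ft_force: [0.1, -0.5, -0.3]
grip_width: 0.001
grip_force: 0.0
```

```bash
python3 -c "
from h import *
plan((.50,.385,.076,80))"
```

```text
at [0.4999 0.3852 0.2415] yaw 80.0 t 42.15 q7 -0.86 F [ 0.1 -0.5 -0.3] w 0.001
(0.5, 0.385, 0.076, 80) shift [-0.002 -0.     1.655] turn [ 0.001 -0.     0.001]
```

play_rows(
  increments=[
    [[0, 0, 0.5, 0, 0, 0, -1], [0, 0, 1, 0, 0, 0, -1], [0, 0, 1, 0, 0, 0, -1], [0, 0, 1, 0, 0, 0, -1]],
  ],
)

```text
time: 42.55
position: [0.5009, 0.3835, 0.1411]
tool_rot: [2.409, 2.015, -0.002]
ft_force: [-0.4, 0.1, 1.6]
grip_width: 0.003
grip_force: 0.0
```

play_rows(
  increments=[
    [[0, 0, 0.4, 0, 0, 0, -1], [0, 0, 0.63, 0, 0, 0, -1], [0, 0, 0.67, 0, 0, 0, -1], [0, 0, 0.68, 0, 0, 0, -1], [0, 0, 0.68, 0, 0, 0, -1]],
  ],
)

```text
time: 43.05
position: [0.5014, 0.386, 0.0761]
tool_rot: [2.408, 2.017, 0.007]
ft_force: [-0.2, -0.6, 0.7]
grip_width: 0.003
grip_force: 0.0
```

play_rows(
  increments=[
    [[0, 0, 0.015, 0, 0, 0, -1], [0, 0, 0.015, 0, 0, 0, -1]],
  ],
)

```text
time: 43.25
position: [0.5002, 0.3855, 0.0731]
tool_rot: [2.408, 2.018, 0.003]
ft_force: [-0.5, -1.2, -0.5]
grip_width: 0.001
grip_force: 0.0
```

play_rows(
  increments=[
    [[0, 0, 0.01, 0, 0, 0, -1], [0, 0, 0.01, 0, 0, 0, -1]],
  ],
)

```text
time: 43.45
position: [0.4995, 0.385, 0.0709]
tool_rot: [2.408, 2.018, 0.0]
ft_force: [-0.2, -0.2, -0.7]
grip_width: 0.004
grip_force: 0.0
```

play_rows(
  increments=[
    [[0, 0, 0.01, 0, 0, 0, -1], [0, 0, 0.01, 0, 0, 0, -1]],
  ],
)

```text
time: 43.65
position: [0.4996, 0.385, 0.0702]
tool_rot: [2.408, 2.018, 0.0]
ft_force: [-1.8, -0.6, 3.8]
grip_width: 0.004
grip_force: 2.0
```

play_rows(
  increments=[
    [[0, 0, 0.01, 0, 0, 0, -1], [0, 0, 0.01, 0, 0, 0, -1]],
  ],
)

```text
time: 43.85
position: [0.4996, 0.385, 0.0701]
tool_rot: [-2.408, -2.018, 0.0]
ft_force: [-1.9, -2.7, 10.9]
grip_width: 0.005
grip_force: 4.9
```

play_rows(
  increments=[
    [[0, 0, -0.5, 0, 0, 0, -1], [0, 0, -1, 0, 0, 0, -1], [0, 0, -1, 0, 0, 0, -1]],
  ],
)

```text
time: 44.15
position: [0.5031, 0.3877, 0.1767]
tool_rot: [-2.408, -2.018, -0.022]
ft_force: [1.0, -0.5, 0.0]
grip_width: 0.006
grip_force: 0.0
```

play_rows(
  increments=[
    [[0, 0, -0.5, 0, 0, 0, -1], [-0.846, 0.1, -0.6, 0, 0, 0, -1], [-0.846, 0.1, -0.6, 0, 0, 0, -1], [-0.846, 0.1, -0.6, 0, 0, 0, -1]],
  ],
)

```text
time: 44.55
position: [0.4964, 0.2939, 0.2297]
tool_rot: [2.413, 2.007, 0.0]
ft_force: [-0.5, -0.2, 0.2]
grip_width: 0.006
grip_force: 0.0
```

play_rows(
  increments=[
    [[-0.846, 0.1, 0, 0, 0, 0, -1], [-0.846, 0.1, 0, 0, 0, 0, -1], [-0.846, 0.1, 0, 0, 0, 0, -1]],
  ],
)

```text
time: 44.85
position: [0.4904, 0.2093, 0.2284]
tool_rot: [2.414, 2.008, -0.003]
ft_force: [0.6, -0.4, 1.3]
grip_width: 0.005
grip_force: 0.0
```

play_rows(
  increments=[
    [[-0.846, 0.1, 0, 0, 0, 0, -1], [-0.846, 0.1, 0, 0, 0, 0, -1], [-0.846, 0.1, 0, 0, 0, 0, -1]],
  ],
)

```text
time: 45.15
position: [0.4851, 0.125, 0.2285]
tool_rot: [2.414, 2.008, -0.002]
ft_force: [0.8, 0.2, -0.5]
grip_width: 0.005
grip_force: 0.0
```

play_rows(
  increments=[
    [[-0.846, 0.1, 0, 0, 0, 0, -1], [-0.846, 0.1, 0, 0, 0, 0, -1], [-0.846, 0.1, 0, 0, 0, 0, -1]],
  ],
)

```text
time: 45.45
position: [0.4801, 0.0406, 0.2287]
tool_rot: [2.414, 2.009, -0.001]
ft_force: [-0.6, 0.3, -0.4]
grip_width: 0.006
grip_force: 0.0
```

play_rows(
  increments=[
    [[-0.846, 0.1, 0, 0, 0, 0, -1], [-0.846, 0.1, 0, 0, 0, 0, -1], [-0.846, 0.1, 0, 0, 0, 0, -1]],
  ],
)

```text
time: 45.75
position: [0.4751, -0.0441, 0.2288]
tool_rot: [2.413, 2.009, -0.001]
ft_force: [0.3, 0.2, 0.4]
grip_width: 0.003
grip_force: 0.0
```

play_rows(
  increments=[
    [[-0.846, 0.1, 0, 0, 0, 0, -1], [-0.846, 0.1, 0, 0, 0, 0, -1], [-0.846, 0.1, 0, 0, 0, 0, -1], [-0.846, 0.1, 0, 0, 0, 0, -1]],
  ],
)

```text
time: 46.15
position: [0.4707, -0.1241, 0.2286]
tool_rot: [-2.408, -2.018, -0.001]
ft_force: [0.3, 0.2, -0.8]
grip_width: 0.004
grip_force: 0.0
```

```bash
python3 -c "
from h import *
plan((.47,-.125,.076,80))"
```

```text
at [ 0.4707 -0.1241  0.2286] yaw 79.9 t 46.15 q7 0.03 F [ 0.3  0.2 -0.8] w 0.004
(0.47, -0.125, 0.076, 80) shift [-0.011 -0.005  1.526] turn [ 0.    -0.    -0.001]
```

play_rows(
  increments=[
    [[0, 0, 0.5, 0, 0, 0, -1], [0, 0, 1, 0, 0, 0, -1], [0, 0, 1, 0, 0, 0, -1], [0, 0, 1, 0, 0, 0, -1]],
  ],
)

```text
time: 46.55
position: [0.4702, -0.1235, 0.1287]
tool_rot: [-2.404, -2.02, 0.002]
ft_force: [0.9, -0.1, 0.5]
grip_width: 0.007
grip_force: 0.0
```

play_rows(
  increments=[
    [[0, 0, 0.3, 0, 0, 0, -1], [0, 0, 0.5, 0, 0, 0, -1], [0, 0, 0.54, 0, 0, 0, -1], [0, 0, 0.55, 0, 0, 0, -1], [0, 0, 0.55, 0, 0, 0, -1]],
  ],
)

```text
time: 47.05
position: [0.4716, -0.1252, 0.0757]
tool_rot: [2.405, 2.017, 0.004]
ft_force: [-0.4, 0.7, 0.4]
grip_width: 0.003
grip_force: 0.0
```

play_rows(
  increments=[
    [[0, 0, 0.02, 0, 0, 0, -1], [0, 0, 0.02, 0, 0, 0, -1]],
  ],
)

```text
time: 47.25
position: [0.4705, -0.1253, 0.0725]
tool_rot: [2.407, 2.017, 0.002]
ft_force: [-0.3, -0.3, -1.3]
grip_width: 0.009
grip_force: 0.0
```

play_rows(
  increments=[
    [[0, 0, 0.01, 0, 0, 0, -1], [0, 0, 0.01, 0, 0, 0, -1]],
  ],
)

```text
time: 47.45
position: [0.4699, -0.1253, 0.0708]
tool_rot: [2.408, 2.018, 0.0]
ft_force: [0.5, 0.5, 0.3]
grip_width: 0.005
grip_force: 0.0
```

play_rows(
  increments=[
    [[0, 0, 0.01, 0, 0, 0, -1], [0, 0, 0.01, 0, 0, 0, -1]],
  ],
)

```text
time: 47.65
position: [0.47, -0.1254, 0.0701]
tool_rot: [-2.408, -2.018, -0.0]
ft_force: [-0.7, -0.4, 4.7]
grip_width: 0.008
grip_force: 2.3
```

play_rows(
  increments=[
    [[0, 0, 0.01, 0, 0, 0, -1], [0, 0, 0.01, 0, 0, 0, -1]],
  ],
)

```text
time: 47.85
position: [0.4701, -0.1255, 0.0701]
tool_rot: [-2.407, -2.017, -0.0]
ft_force: [-4.7, 1.5, 14.4]
grip_width: 0.004
grip_force: 7.2
```

```bash
cat > fit.py <<'E'
import numpy as np
from scipy.optimize import least_squares, minimize
F=np.array([[-120,180],[-120,-180],[120,180],[120,-180]],float) # FL FR RL RR, mm
P=dict(R=(-75,-180),RR=(120,-180),L=(-75,180),RL=(120,180))
D=[(0,"R",[(11.2,126.5),(18.2,126.3)]),(0,"RR",[(1,126.5),(1.1,125.6),(3.6,125.3),(8.5,125),(11.1,124.8)]),
(0,"L",[(3.8,123.9),(5.3,123),(5.9,122),(7.7,121.1),(7.8,120.6),(13.4,120.4),(17.6,120.2),(22.8,120)]),
(1,"R",[(5.8,125.4),(10.6,125.2),(16.4,124.9)]),(1,"RR",[(3.2,125.2),(7.5,124.9),(9.9,124.7)]),
(1,"L",[(5.1,123.9),(8.6,123.8),(12.9,123.6)]),(1,"RL",[(.3,123.9),(3.8,123.7),(8.5,123.4)])]
def solve(L,k,g,load=0,pt=(0,0)):
    A=np.c_[np.ones(4),F]; W=63.8; rhs=W*np.array([1,*g])+load*np.array([1,*pt])
    s=np.array([np.mean(L)-.7,0,0])
    for _ in range(60):
        c=L-A@s; w=np.where(c>0,k,.02*k); r=A.T@(w*c)-rhs
        s=s+np.linalg.solve((A.T*w)@A,r)*.7
    return s,k*np.maximum(L-A@s,0)
def L4(p,st,base=55): qL,qR,k,e,gx,gy,tz,dl,dr=p; return base+e+np.array([.955*(qL+(st*dl)),.955*(qR+st*dr),0,0])
def res(p):
    o=[]
    for st,n,d in D:
        for f,z in d:
            s,_=solve(L4(p,st),p[2],p[4:6],f,P[n]); o.append((s[0]+s[1]*P[n][0]+s[2]*P[n][1]-(z-70.1))/.15)
    return np.r_[o,p[4]/15,p[5]/15,(p[3]-.64)/.3,(p[7]-5.07)/.05,(p[8]+1.9)/.05]
if __name__=="__main__":
    for x0 in((-5.5,2.2),(-6.5,2.5),(-4.5,1)):
        r=least_squares(res,[*x0,25,.64,0,0,0,5.07,-1.9],loss="soft_l1",diff_step=1e-3); p=r.x
        print(np.round(p,2),"cost",round(r.cost,1),"now q",p[0]+p[7],p[1]+p[8],"forces",np.round(solve(L4(p,1),p[2],p[4:6])[1],1))
    print(np.round(r.fun*.15,2)[:-5])
E
python3 fit.py
```

```text
[-6.27  3.27 19.79  0.44 22.32  7.87 19.69  5.03 -1.9 ] cost 19.4 now q -1.2461344365832634 1.3627491490460675 forces [ 1.4 24.6 31.9  5.9]
[-6.1500e+00  3.0900e+00  3.5980e+01  3.0000e-02  1.4910e+01  4.5900e+00
  1.8922e+02  5.0300e+00 -1.9000e+00] cost 32.4 now q -1.1230275225094886 1.1894282865328187 forces [ 0.  28.4 33.1  2.7]
[-6.150e+00  3.090e+00  3.598e+01  3.000e-02  1.491e+01  4.590e+00
 -4.270e+01  5.030e+00 -1.900e+00] cost 32.4 now q -1.1230275281679392 1.1894283856247674 forces [ 0.  28.4 33.1  2.7]
[ 0.08  0.14 -0.81  0.02 -0.22 -0.06  0.07 -0.95 -0.76 -0.04  0.01  0.46
 -0.34 -0.22 -0.12 -0.12 -0.01  0.18 -0.24 -0.05  0.08  0.14  0.18  0.3
  0.3   0.4   0.57]
```

play_rows(
  increments=[
    [[0, 0, -0.5, 0, 0, 0, 1], [0, 0, -1, 0, 0, 0, 1], [0, 0, -1, 0, 0, 0, 1], [0, 0, -1, 0, 0, 0, 1]],
  ],
)

```text
time: 48.25
position: [0.4707, -0.1253, 0.17]
tool_rot: [2.406, 2.017, 0.004]
ft_force: [-0.6, -0.4, 0.4]
grip_width: 0.279
grip_force: 0.0
```

play_rows(
  increments=[
    [[0, 0, -0.5, 0, 0, 0, 1], [0.77, -0.586, -0.6, 0, 0, 0, 1], [0.77, -0.586, -0.6, 0, 0, 0, 1], [0.77, -0.586, -0.6, 0, 0, 0, 1], [0.77, -0.586, -0.6, 0, 0, 0, 1]],
  ],
)

```text
time: 48.75
position: [0.4248, -0.0386, 0.2275]
tool_rot: [-2.404, -2.021, 0.003]
ft_force: [0.0, -0.5, -0.4]
grip_width: 0.741
grip_force: 0.0
```

```bash
python3 -c "
from h import *
plan((.4257,-.0395,.138,80))"
```

```text
at [ 0.4248 -0.0386  0.2275] yaw 80.1 t 48.75 q7 -0.19 F [ 0.  -0.5 -0.4] w 0.741
(0.4257, -0.0395, 0.138, 80) shift [-0.007  0.012  0.895] turn [-0.001  0.001  0.001]
```

play_rows(
  increments=[
    [[0, 0.01, 0.1, 0, 0, 0, 1], [0, 0.01, 0.3, 0, 0, 0, 1], [0, 0.01, 0.89, 0, 0, 0, 1], [0, 0.01, 0.89, 0, 0, 0, 1], [0, 0.01, 0.89, 0, 0, 0, 1]],
  ],
)

```text
time: 49.25
position: [0.4251, -0.0406, 0.1376]
tool_rot: [-2.408, -2.014, 0.009]
ft_force: [0.6, -0.8, -0.0]
grip_width: 0.995
grip_force: 0.0
```

play_rows(
  increments=[
    [[0, 0, 0, 0, 0, 0, -1], [0, 0, 0, 0, 0, 0, -1], [0, 0, 0, 0, 0, 0, -1], [0, 0, 0, 0, 0, 0, -1], [0, 0, 0, 0, 0, 0, -1], [0, 0, 0, 0, 0, 0, -1], [0, 0, 0, 0, 0, 0, -1]],
  ],
  squeeze=18,
)

```text
time: 49.95
position: [0.4259, -0.0392, 0.1398]
tool_rot: [-2.406, -2.017, 0.002]
ft_force: [-4.4, 0.3, 4.1]
grip_width: 0.501
grip_force: 18.0
```

play_rows(
  increments=[
    [[0, 0, 0, 0, 0, -0.13, -1], [0, 0, 0, 0, 0, -0.26, -1], [0, 0, 0, 0, 0, -0.4, -1], [0, 0, 0, 0, 0, -0.4, -1], [0, 0, 0, 0, 0, -0.4, -1], [0, 0, 0, 0, 0, -0.4, -1], [0, 0, 0, 0, 0, -0.4, -1]],
  ],
)

```text
time: 50.65
position: [0.4258, -0.0393, 0.1399]
tool_rot: [-1.664, -2.662, 0.002]
ft_force: [-3.3, -0.1, 5.3]
grip_width: 0.498
grip_force: 18.0
```

play_rows(
  increments=[
    [[0, 0, 0, 0, 0, -0.13, -1], [0, 0, 0, 0, 0, -0.26, -1], [0, 0, 0, 0, 0, -0.4, -1], [0, 0, 0, 0, 0, -0.4, -1], [0, 0, 0, 0, 0, -0.4, -1], [0, 0, 0, 0, 0, -0.4, -1], [0, 0, 0, 0, 0, -0.4, -1]],
  ],
)

```text
time: 51.35
position: [0.4257, -0.0394, 0.14]
tool_rot: [-0.76, -3.046, 0.001]
ft_force: [-4.6, 0.2, 6.2]
grip_width: 0.502
grip_force: 18.0
```

play_rows(
  increments=[
    [[0, 0, 0, 0, 0, 0, 1], [0, 0, 0, 0, 0, 0, 1], [0, 0, 0, 0, 0, 0, 1], [0, 0, -0.4, 0, 0, 0, 1], [0, 0, -1, 0, 0, 0, 1], [0, 0, -1, 0, 0, 0, 1], [0, 0, -1, 0, 0, 0, 1]],
  ],
)

```text
time: 52.05
position: [0.4281, -0.0394, 0.2418]
tool_rot: [0.761, 3.043, 0.003]
ft_force: [0.1, 0.1, -0.1]
grip_width: 0.978
grip_force: 0.0
```

```bash
python3 -c "
from h import *
plan((.489,.315,.237,152),(.489,.315,.138,152))"
```

```text
at [ 0.4281 -0.0394  0.2418] yaw 151.9 t 52.05 q7 1.06 F [ 0.1  0.1 -0.1] w 0.978
(0.489, 0.315, 0.237, 152) shift [1.13  3.414 0.054] turn [ 0.002  0.003 -0.001]
(0.489, 0.315, 0.138, 152) shift [0.   0.   0.99] turn [0. 0. 0.]
```

play_rows(
  increments=[
    [[0.285, 0.855, 0.01, 0, 0, 0, 1], [0.285, 0.855, 0.01, 0, 0, 0, 1], [0.285, 0.855, 0.01, 0, 0, 0, 1]],
  ],
)

```text
time: 52.35
position: [0.441, 0.0548, 0.2366]
tool_rot: [-0.749, -3.048, 0.0]
ft_force: [0.9, -0.9, -0.3]
grip_width: 0.996
grip_force: 0.0
```

play_rows(
  increments=[
    [[0.285, 0.855, 0, 0, 0, 0, 1], [0.285, 0.855, 0, 0, 0, 0, 1], [0.285, 0.855, 0, 0, 0, 0, 1]],
  ],
)

```text
time: 52.65
position: [0.4559, 0.1433, 0.2367]
tool_rot: [-0.749, -3.048, 0.0]
ft_force: [-0.0, 0.1, 0.1]
grip_width: 0.999
grip_force: 0.0
```

play_rows(
  increments=[
    [[0.285, 0.855, 0, 0, 0, 0, 1], [0.285, 0.855, 0, 0, 0, 0, 1], [0.285, 0.855, 0, 0, 0, 0, 1]],
  ],
)

```text
time: 52.95
position: [0.4708, 0.2319, 0.2367]
tool_rot: [-0.75, -3.048, -0.0]
ft_force: [0.1, -0.6, -0.2]
grip_width: 1.0
grip_force: 0.0
```

play_rows(
  increments=[
    [[0.285, 0.855, 0, 0, 0, 0, 1], [0.285, 0.855, 0, 0, 0, 0, 1], [0.285, 0.855, 0, 0, 0, 0, 1], [0.285, 0.855, 0, 0, 0, 0, 1], [0.285, 0.855, 0, 0, 0, 0, 1]],
  ],
)

```text
time: 53.45
position: [0.4873, 0.3134, 0.2376]
tool_rot: [-0.765, -3.046, 0.004]
ft_force: [0.8, -0.4, -0.1]
grip_width: 0.998
grip_force: 0.0
```

```bash
python3 -c "
from h import *
plan((.489,.315,.138,152))"
```

```text
at [0.4873 0.3134 0.2376] yaw 151.8 t 53.45 q7 0.47 F [ 0.8 -0.4 -0.1] w 0.998
(0.489, 0.315, 0.138, 152) shift [-0.007  0.025  0.996] turn [-0.002  0.    -0.002]
```

play_rows(
  increments=[
    [[0, 0.02, 0.3, 0, 0, 0, 1], [0, 0.02, 0.7, 0, 0, 0, 1], [0, 0.02, 0.99, 0, 0, 0, 1], [0, 0.02, 0.99, 0, 0, 0, 1], [0, 0.02, 0.99, 0, 0, 0, 1]],
  ],
)

```text
time: 53.95
position: [0.4884, 0.3162, 0.1401]
tool_rot: [0.765, 3.047, -0.001]
ft_force: [0.8, 0.7, 1.3]
grip_width: 1.006
grip_force: 0.0
```

play_rows(
  increments=[
    [[0, 0, 0, 0, 0, 0, -1], [0, 0, 0, 0, 0, 0, -1], [0, 0, 0, 0, 0, 0, -1], [0, 0, 0, 0, 0, 0, -1], [0, 0, 0, 0, 0, 0, -1], [0, 0, 0, 0, 0, 0, -1], [0, 0, 0, 0, 0, 0, -1]],
  ],
  squeeze=18,
)

```text
time: 54.65
position: [0.4873, 0.3165, 0.1396]
tool_rot: [-0.762, -3.046, 0.005]
ft_force: [-3.0, -4.7, 3.8]
grip_width: 0.497
grip_force: 18.0
```

play_rows(
  increments=[
    [[0, 0, 0, 0, 0, 0.13, -1], [0, 0, 0, 0, 0, 0.26, -1], [0, 0, 0, 0, 0, 0.385, -1], [0, 0, 0, 0, 0, 0.385, -1], [0, 0, 0, 0, 0, 0.385, -1], [0, 0, 0, 0, 0, 0.385, -1], [0, 0, 0, 0, 0, 0.385, -1]],
  ],
)

```text
time: 55.35
position: [0.4879, 0.3171, 0.1395]
tool_rot: [1.632, 2.684, -0.002]
ft_force: [-0.6, -3.5, 1.2]
grip_width: 0.5
grip_force: 18.0
```

play_rows(
  increments=[
    [[0, 0, 0, 0, 0, 0.13, -1], [0, 0, 0, 0, 0, 0.26, -1], [0, 0, 0, 0, 0, 0.385, -1], [0, 0, 0, 0, 0, 0.385, -1], [0, 0, 0, 0, 0, 0.385, -1], [0, 0, 0, 0, 0, 0.385, -1], [0, 0, 0, 0, 0, 0.385, -1]],
  ],
)

```text
time: 56.05
position: [0.489, 0.3172, 0.1395]
tool_rot: [2.355, 2.077, 0.002]
ft_force: [4.8, -1.8, -3.1]
grip_width: 0.502
grip_force: 18.0
```

play_rows(
  increments=[
    [[0, 0, 0, 0, 0, 0, 1], [0, 0, 0, 0, 0, 0, 1], [0, 0, 0, 0, 0, 0, 1], [0, 0, -0.4, 0, 0, 0, 1], [0, 0, -1, 0, 0, 0, 1], [0, 0, -1, 0, 0, 0, 1], [0, 0, -1, 0, 0, 0, 1]],
  ],
)

```text
time: 56.75
position: [0.4886, 0.3191, 0.2426]
tool_rot: [-2.357, -2.076, -0.009]
ft_force: [-0.5, 0.1, -0.3]
grip_width: 0.979
grip_force: 0.0
```

```bash
python3 -c "
from h import *
plan((.5335,.3065,.237,170),(.533,.3065,.132,170))"
```

```text
at [0.4886 0.3191 0.2426] yaw 82.7 t 56.75 q7 -0.71 F [-0.5  0.1 -0.3] w 0.979
(0.5335, 0.3065, 0.237, 170) shift [-0.069  0.461  0.057] turn [ 0.004 -0.001 -0.97 ]
(0.533, 0.3065, 0.132, 170) shift [ 5.00e-03 -1.00e-03  1.05e+00] turn [0. 0. 0.]
```

play_rows(
  increments=[
    [[-0.07, 0.46, 0.05, 0, 0, -0.49, -1], [-0.07, 0.46, 0.05, 0, 0, -0.49, -1], [-0.07, 0.46, 0.05, 0, 0, -0.49, -1], [-0.07, 0.46, 0.05, 0, 0, -0.49, -1], [-0.07, 0.46, 0.05, 0, 0, -0.49, -1], [-0.07, 0.46, 0.05, 0, 0, -0.49, -1]],
  ],
)

```text
time: 57.35
position: [0.5315, 0.3048, 0.2324]
tool_rot: [-1.404, -2.808, 0.005]
ft_force: [0.1, -0.3, -1.0]
grip_width: 0.538
grip_force: 0.0
```

play_rows(
  increments=[
    [[0, 0, 0, 0, 0, -0.48, -1], [0, 0, 0, 0, 0, -0.48, -1], [0, 0, 0, 0, 0, -0.48, -1], [0, 0, 0, 0, 0, -0.48, -1], [0, 0, 0, 0, 0, -0.48, -1], [0, 0, 0, 0, 0, -0.48, -1], [0, 0, 0, 0, 0, -0.48, -1]],
  ],
)

```text
time: 58.05
position: [0.5322, 0.3048, 0.2338]
tool_rot: [-0.283, -3.128, 0.001]
ft_force: [0.5, -0.4, -0.4]
grip_width: 0.01
grip_force: 0.0
```

play_rows(
  increments=[
    [[0, 0, 0.5, 0, 0, 0, -1], [0, 0, 0.9, 0, 0, 0, -1], [0, 0, 0.99, 0, 0, 0, -1], [0, 0, 1, 0, 0, 0, -1], [0, 0, 1, 0, 0, 0, -1]],
  ],
)

```text
time: 58.55
position: [0.5336, 0.3055, 0.1364]
tool_rot: [0.277, 3.127, 0.002]
ft_force: [-0.8, 0.6, 0.1]
grip_width: 0.005
grip_force: 0.0
```

```bash
python3 -c "
from h import *
plan((.533,.3065,.1265,170))"
```

```text
at [0.5336 0.3055 0.1364] yaw 169.9 t 58.55 q7 0.86 F [-0.8  0.6  0.1] w 0.005
(0.533, 0.3065, 0.1265, 170) shift [0.008 0.008 0.099] turn [ 0.001  0.001 -0.001]
```

play_rows(
  increments=[
    [[0, 0, 0.05, 0, 0, 0, -1], [0, 0, 0.07, 0, 0, 0, -1], [0, 0, 0.08, 0, 0, 0, -1], [0, 0, 0.08, 0, 0, 0, -1]],
  ],
)

```text
time: 58.95
position: [0.5327, 0.3049, 0.127]
tool_rot: [0.276, 3.129, 0.0]
ft_force: [0.7, 0.1, -0.4]
grip_width: 0.008
grip_force: 0.0
```

play_rows(
  increments=[
    [[0, 0, 0.01, 0, 0, 0, -1], [0, 0, 0.01, 0, 0, 0, -1]],
  ],
)

```text
time: 59.15
position: [0.5326, 0.3049, 0.1257]
tool_rot: [0.276, 3.129, -0.0]
ft_force: [-0.8, 0.7, -0.2]
grip_width: 0.004
grip_force: 0.0
```

play_rows(
  increments=[
    [[0, 0, 0.01, 0, 0, 0, -1], [0, 0, 0.01, 0, 0, 0, -1]],
  ],
)

```text
time: 59.35
position: [0.5327, 0.3049, 0.1247]
tool_rot: [0.276, 3.129, -0.0]
ft_force: [0.9, 0.6, -0.2]
grip_width: 0.005
grip_force: 0.0
```

play_rows(
  increments=[
    [[0, 0, 0.01, 0, 0, 0, -1], [0, 0, 0.01, 0, 0, 0, -1], [0, 0, 0.01, 0, 0, 0, -1]],
  ],
)

```text
time: 59.65
position: [0.5327, 0.3049, 0.1244]
tool_rot: [0.276, 3.129, 0.0]
ft_force: [-2.1, -1.9, 5.0]
grip_width: 0.004
grip_force: 2.7
```

play_rows(
  increments=[
    [[0, 0, 0.01, 0, 0, 0, -1], [0, 0, 0.01, 0, 0, 0, -1], [0, 0, 0.01, 0, 0, 0, -1]],
  ],
)

```text
time: 59.95
position: [0.5327, 0.305, 0.1243]
tool_rot: [0.276, 3.129, 0.0]
ft_force: [-3.8, -2.5, 9.7]
grip_width: 0.008
grip_force: 4.9
```

play_rows(
  increments=[
    [[0, 0, -0.6, 0, 0, 0, -1], [0, 0, -1, 0, 0, 0, -1], [0, 0, -1, 0, 0, 0, -1]],
  ],
)

```text
time: 60.25
position: [0.5361, 0.3069, 0.2308]
tool_rot: [0.275, 3.118, 0.013]
ft_force: [0.3, 0.5, 0.1]
grip_width: 0.005
grip_force: 0.0
```

play_rows(
  increments=[
    [[-0.5, 0, -0.2, 0, 0, 0, -1], [-0.98, 0, -0.2, 0, 0, 0, -1], [-0.98, 0, -0.2, 0, 0, 0, -1], [-0.98, 0, -0.2, 0, 0, 0, -1]],
  ],
)

```text
time: 60.65
position: [0.63, 0.2866, 0.2411]
tool_rot: [-0.279, -3.128, 0.002]
ft_force: [-1.7, -0.3, 0.0]
grip_width: 0.005
grip_force: 0.0
```

play_rows(
  increments=[
    [[-0.5, 0, 0, 0, 0, 0, -1], [-0.97, 0, 0, 0, 0, 0, -1], [-0.97, 0, 0.2, 0, 0, 0, -1], [-0.97, 0, 0.2, 0, 0, 0, -1]],
  ],
)

```text
time: 61.05
position: [0.723, 0.2706, 0.2182]
tool_rot: [-0.275, -3.123, 0.004]
ft_force: [-1.6, 0.0, -1.0]
grip_width: 0.004
grip_force: 0.0
```

play_rows(
  increments=[
    [[0, 0, 0.5, 0, 0, 0, -1], [0, 0, 0.83, 0, 0, 0, -1], [0, 0, 0.88, 0, 0, 0, -1], [0, 0, 0.9, 0, 0, 0, -1], [0, 0, 0.91, 0, 0, 0, -1], [0, 0, 0.91, 0, 0, 0, -1]],
  ],
)

```text
time: 61.65
position: [0.7256, 0.2716, 0.1349]
tool_rot: [0.275, 3.126, 0.003]
ft_force: [0.2, 0.0, 0.5]
grip_width: 0.004
grip_force: 0.0
```

```bash
python3 -c "
from h import *
plan((.726,.272,.1255,170))"
```

```text
at [0.7256 0.2716 0.1349] yaw 170.0 t 61.65 q7 1.05 F [0.2 0.  0.5] w 0.004
(0.726, 0.272, 0.1255, 170) shift [-0.003  0.005  0.094] turn [ 0.002  0.002 -0.   ]
```

play_rows(
  increments=[
    [[0, 0, 0.02, 0, 0, 0, -1], [0, 0, 0.035, 0, 0, 0, -1], [0, 0, 0.035, 0, 0, 0, -1], [0, 0, 0.035, 0, 0, 0, -1]],
  ],
)

```text
time: 62.05
position: [0.7246, 0.2708, 0.1282]
tool_rot: [-0.276, -3.129, 0.0]
ft_force: [0.4, -0.9, -0.6]
grip_width: 0.002
grip_force: 0.0
```

play_rows(
  increments=[
    [[0, 0, 0.015, 0, 0, 0, -1], [0, 0, 0.015, 0, 0, 0, -1], [0, 0, 0.015, 0, 0, 0, -1]],
  ],
)

```text
time: 62.35
position: [0.7246, 0.2708, 0.1265]
tool_rot: [-0.276, -3.129, 0.0]
ft_force: [-0.5, -0.8, 0.2]
grip_width: 0.006
grip_force: 0.0
```

play_rows(
  increments=[
    [[0, 0, 0.01, 0, 0, 0, -1], [0, 0, 0.01, 0, 0, 0, -1], [0, 0, 0.01, 0, 0, 0, -1]],
  ],
)

```text
time: 62.65
position: [0.7246, 0.2708, 0.1256]
tool_rot: [-0.276, -3.129, 0.0]
ft_force: [-0.4, -0.5, -0.2]
grip_width: 0.007
grip_force: 0.0
```

play_rows(
  increments=[
    [[0, 0, 0.01, 0, 0, 0, -1], [0, 0, 0.01, 0, 0, 0, -1], [0, 0, 0.01, 0, 0, 0, -1]],
  ],
)

```text
time: 62.95
position: [0.7246, 0.2709, 0.1247]
tool_rot: [-0.276, -3.129, 0.0]
ft_force: [-1.0, 1.1, 1.2]
grip_width: 0.005
grip_force: 0.0
```

play_rows(
  increments=[
    [[0, 0, 0.01, 0, 0, 0, -1], [0, 0, 0.01, 0, 0, 0, -1], [0, 0, 0.01, 0, 0, 0, -1]],
  ],
)

```text
time: 63.25
position: [0.7247, 0.2709, 0.1243]
tool_rot: [0.275, 3.129, 0.0]
ft_force: [-1.0, 0.3, 3.2]
grip_width: 0.006
grip_force: 1.7
```

play_rows(
  increments=[
    [[0, 0, 0.012, 0, 0, 0, -1], [0, 0, 0.012, 0, 0, 0, -1], [0, 0, 0.012, 0, 0, 0, -1]],
  ],
)

```text
time: 63.55
position: [0.7247, 0.2709, 0.1241]
tool_rot: [0.275, 3.129, 0.0]
ft_force: [-2.3, -1.2, 7.4]
grip_width: 0.008
grip_force: 3.7
```

play_rows(
  increments=[
    [[0, 0, -0.6, 0, 0, 0, -1], [0, 0, -1, 0, 0, 0, -1], [0, 0, -1, 0, 0, 0, -1]],
  ],
)

```text
time: 63.85
position: [0.7282, 0.272, 0.2324]
tool_rot: [0.274, 3.116, 0.01]
ft_force: [0.6, 0.2, 0.9]
grip_width: 0.004
grip_force: 0.0
```

play_rows(
  increments=[
    [[0, -0.894, -0.15, 0, 0, 0, -1], [0, -0.894, -0.15, 0, 0, 0, -1], [0, -0.894, -0.15, 0, 0, 0, -1]],
  ],
)

```text
time: 64.15
position: [0.7104, 0.1731, 0.2391]
tool_rot: [0.291, 3.124, -0.009]
ft_force: [0.2, -1.2, 0.6]
grip_width: 0.005
grip_force: 0.0
```

play_rows(
  increments=[
    [[0, -0.894, 0, 0, 0, 0, -1], [0, -0.894, 0, 0, 0, 0, -1], [0, -0.894, 0, 0, 0, 0, -1]],
  ],
)

```text
time: 64.45
position: [0.6935, 0.0851, 0.2377]
tool_rot: [0.292, 3.127, -0.009]
ft_force: [0.6, -0.2, -1.2]
grip_width: 0.006
grip_force: 0.0
```

play_rows(
  increments=[
    [[0, -0.894, 0, 0, 0, 0, -1], [0, -0.894, 0, 0, 0, 0, -1], [0, -0.894, 0, 0, 0, 0, -1]],
  ],
)

```text
time: 64.75
position: [0.6771, -0.0027, 0.2377]
tool_rot: [0.293, 3.127, -0.009]
ft_force: [-0.7, -0.5, -0.6]
grip_width: 0.005
grip_force: 0.0
```

play_rows(
  increments=[
    [[0, -0.894, 0, 0, 0, 0, -1], [0, -0.894, 0, 0, 0, 0, -1], [0, -0.894, 0, 0, 0, 0, -1], [0, -0.894, 0.2, 0, 0, 0, -1]],
  ],
)

```text
time: 65.15
position: [0.6638, -0.0837, 0.2204]
tool_rot: [0.282, 3.122, -0.001]
ft_force: [1.3, 1.2, 1.0]
grip_width: 0.007
grip_force: 0.0
```

```bash
python3 -c "
from h import *
plan((.663,-.0813,.129,170))"
```

```text
at [ 0.6638 -0.0837  0.2204] yaw 169.7 t 65.15 q7 1.55 F [1.3 1.2 1. ] w 0.007
(0.663, -0.0813, 0.129, 170) shift [0.018 0.023 0.914] turn [ 0.     0.004 -0.004]
```

play_rows(
  increments=[
    [[0, 0.02, 0.5, 0, 0, 0, -1], [0, 0.02, 0.8, 0, 0, 0, -1], [0, 0.02, 0.85, 0, 0, 0, -1], [0, 0.02, 0.88, 0, 0, 0, -1], [0, 0.02, 0.89, 0, 0, 0, -1], [0, 0.02, 0.89, 0, 0, 0, -1], [0, 0.02, 0.89, 0, 0, 0, -1]],
  ],
)

```text
time: 65.85
position: [0.6635, -0.0794, 0.1304]
tool_rot: [0.275, 3.126, 0.0]
ft_force: [-0.3, -0.3, 0.1]
grip_width: 0.004
grip_force: 0.0
```

play_rows(
  increments=[
    [[0, 0, 0.012, 0, 0, 0, -1], [0, 0, 0.012, 0, 0, 0, -1], [0, 0, 0.012, 0, 0, 0, -1]],
  ],
)

```text
time: 66.15
position: [0.6625, -0.0793, 0.1275]
tool_rot: [0.276, 3.129, -0.0]
ft_force: [0.8, 0.7, -0.1]
grip_width: 0.004
grip_force: 0.0
```

play_rows(
  increments=[
    [[0, 0, 0.01, 0, 0, 0, -1], [0, 0, 0.01, 0, 0, 0, -1], [0, 0, 0.01, 0, 0, 0, -1]],
  ],
)

```text
time: 66.45
position: [0.6624, -0.0793, 0.1262]
tool_rot: [-0.276, -3.129, 0.0]
ft_force: [-0.2, 0.5, 0.5]
grip_width: 0.001
grip_force: 0.0
```

play_rows(
  increments=[
    [[0, 0, 0.01, 0, 0, 0, -1], [0, 0, 0.01, 0, 0, 0, -1], [0, 0, 0.01, 0, 0, 0, -1]],
  ],
)

```text
time: 66.75
position: [0.6624, -0.0793, 0.1253]
tool_rot: [-0.276, -3.129, 0.0]
ft_force: [0.3, 0.0, 0.7]
grip_width: 0.003
grip_force: 0.0
```

play_rows(
  increments=[
    [[0, 0, 0.01, 0, 0, 0, -1], [0, 0, 0.01, 0, 0, 0, -1], [0, 0, 0.01, 0, 0, 0, -1]],
  ],
)

```text
time: 67.05
position: [0.6626, -0.0793, 0.1246]
tool_rot: [0.275, 3.129, -0.0]
ft_force: [-1.2, 0.1, 2.0]
grip_width: 0.005
grip_force: 1.0
```

Press once more, then probe right front.

play_rows(
  increments=[
    [[0, 0, 0.012, 0, 0, 0, -1], [0, 0, 0.012, 0, 0, 0, -1], [0, 0, 0.012, 0, 0, 0, -1]],
  ],
)

```text
time: 67.35
position: [0.6626, -0.0794, 0.1244]
tool_rot: [0.276, 3.129, 0.0]
ft_force: [-3.1, 0.7, 6.6]
grip_width: 0.004
grip_force: 3.5
```

play_rows(
  increments=[
    [[0, 0, -0.6, 0, 0, 0, -1], [0, 0, -1, 0, 0, 0, -1], [0, 0, -1, 0, 0, 0, -1]],
  ],
)

```text
time: 67.65
position: [0.6663, -0.08, 0.2317]
tool_rot: [0.274, 3.115, 0.0]
ft_force: [0.9, -0.6, 0.2]
grip_width: 0.004
grip_force: 0.0
```

play_rows(
  increments=[
    [[0.5, 0, -0.15, 0, 0, 0, -1], [0.98, 0, -0.15, 0, 0, 0, -1], [0.98, 0, -0.15, 0, 0, 0, -1]],
  ],
)

```text
time: 67.95
position: [0.559, -0.0613, 0.2355]
tool_rot: [-0.274, -3.121, -0.002]
ft_force: [-0.3, 0.2, -0.7]
grip_width: 0.003
grip_force: 0.0
```

play_rows(
  increments=[
    [[0.5, 0, 0, 0, 0, 0, -1], [0.97, 0, 0, 0, 0, 0, -1], [0.97, 0, 0.2, 0, 0, 0, -1], [0.97, 0, 0.2, 0, 0, 0, -1]],
  ],
)

```text
time: 68.35
position: [0.4688, -0.0449, 0.2168]
tool_rot: [-0.275, -3.128, -0.0]
ft_force: [0.4, -0.7, -0.3]
grip_width: 0.007
grip_force: 0.0
```

play_rows(
  increments=[
    [[0, 0.01, 0.5, 0, 0, 0, -1], [0, 0.01, 0.8, 0, 0, 0, -1], [0, 0.01, 0.85, 0, 0, 0, -1], [0, 0.01, 0.88, 0, 0, 0, -1], [0, 0.01, 0.89, 0, 0, 0, -1], [0, 0.01, 0.89, 0, 0, 0, -1], [0, 0.01, 0.89, 0, 0, 0, -1]],
  ],
)

```text
time: 69.05
position: [0.4717, -0.0443, 0.1304]
tool_rot: [0.275, 3.127, 0.0]
ft_force: [-0.0, 0.9, -0.5]
grip_width: 0.003
grip_force: 0.0
```

```bash
python3 -c "
from h import *
plan((.471,-.048,.1275,170))"
```

```text
at [ 0.4717 -0.0443  0.1304] yaw 169.9 t 69.05 q7 1.46 F [-0.   0.9 -0.5] w 0.003
(0.471, -0.048, 0.1275, 170) shift [ 0.    -0.038  0.029] turn [ 0.     0.002 -0.001]
```

play_rows(
  increments=[
    [[0, -0.03, 0.015, 0, 0, 0, -1], [0, -0.03, 0.015, 0, 0, 0, -1], [0, -0.03, 0.015, 0, 0, 0, -1]],
  ],
)

```text
time: 69.35
position: [0.4701, -0.0473, 0.1278]
tool_rot: [0.276, 3.129, -0.0]
ft_force: [0.9, 0.0, -0.2]
grip_width: 0.003
grip_force: 0.0
```

play_rows(
  increments=[
    [[0, 0, 0.01, 0, 0, 0, -1], [0, 0, 0.01, 0, 0, 0, -1], [0, 0, 0.01, 0, 0, 0, -1]],
  ],
)

```text
time: 69.65
position: [0.4701, -0.0471, 0.1266]
tool_rot: [-0.275, -3.129, 0.0]
ft_force: [-0.1, -0.0, -0.2]
grip_width: -0.001
grip_force: 0.0
```

play_rows(
  increments=[
    [[0, 0, 0.01, 0, 0, 0, -1], [0, 0, 0.01, 0, 0, 0, -1], [0, 0, 0.01, 0, 0, 0, -1]],
  ],
)

```text
time: 69.95
position: [0.4701, -0.0472, 0.1256]
tool_rot: [-0.275, -3.129, 0.0]
ft_force: [-0.8, -0.9, -0.0]
grip_width: 0.003
grip_force: 0.0
```

play_rows(
  increments=[
    [[0, 0, 0.01, 0, 0, 0, -1], [0, 0, 0.01, 0, 0, 0, -1], [0, 0, 0.01, 0, 0, 0, -1]],
  ],
)

```text
time: 70.25
position: [0.4703, -0.0472, 0.1249]
tool_rot: [0.276, 3.129, -0.0]
ft_force: [-0.6, 0.6, 1.5]
grip_width: 0.002
grip_force: 1.2
```

play_rows(
  increments=[
    [[0, 0, 0.01, 0, 0, 0, -1], [0, 0, 0.01, 0, 0, 0, -1], [0, 0, 0.01, 0, 0, 0, -1]],
  ],
)

```text
time: 70.55
position: [0.4703, -0.0472, 0.1246]
tool_rot: [0.276, 3.129, 0.0]
ft_force: [-3.9, -0.2, 9.4]
grip_width: 0.007
grip_force: 4.6
```

```bash
cat >> fit.py <<'E'
    D+= [(2,"L",[(5,124.4),(9.7,124.3)]),(2,"RL",[(1.2,124.7),(3.2,124.3),(7.4,124.1)]),(2,"RR",[(2,124.6),(6.6,124.4)]),(2,"R",[(1.5,124.9),(9.4,124.6)])]
    def L4(p,st,base=55): qL,qR,k,e,gx,gy,tz,dl,dr=p; return base+e+np.array([.955*(qL+(st>0)*dl+(st>1)*1.21),.955*(qR+(st>0)*dr-(st>1)*1.255),0,0])
    print("--")
    for dd in (D,D[3:],D[7:]):
        D=dd
        r=least_squares(res,[-6.2,3.2,20,.44,15,0,0,5.07,-1.9],loss="soft_l1",diff_step=1e-3); p=r.x
        print(np.round(p,2),"cost",round(r.cost,1),"now q",p[0]+p[7]+1.21,p[1]+p[8]-1.255,"forces",np.round(solve(L4(p,2),p[2],p[4:6])[1],1))
        print(np.round(r.fun*.15,2)[:-5])
E
python3 fit.py | sed -n '/--/,$p'
```

```text
--
[-6.4   3.26 19.64  0.45 22.84  8.29 24.75  5.02 -1.9 ] cost 21.8 now q -0.16739393581147866 0.10108269244489732 forces [12.4 13.4 21.  17. ]
[-0.   -0.05 -1.11 -0.22 -0.04  0.01  0.08  0.18 -0.22  0.26 -0.4   0.02
 -0.39 -0.34 -0.32 -0.06 -0.01  0.12 -0.05  0.04  0.12  0.08  0.07  0.14
 -0.02  0.05  0.17  0.15  0.11 -0.26  0.06  0.1   0.01  0.03 -0.04  0.02]
[ -6.61   3.73  15.14   0.64   8.88 -13.56 145.     5.07  -1.9 ] cost 2.3 now q -0.3339963612536412 0.5783190403395195 forces [10.3 19.3 19.2 15. ]
[-0.06 -0.05  0.02 -0.03  0.03  0.07  0.01 -0.02  0.01 -0.04 -0.01  0.06
  0.09  0.   -0.29  0.01 -0.    0.04  0.02  0.   -0.01]
[-6.29  3.67 14.09  0.66 -0.56  0.   66.61  5.07 -1.9 ] cost 1.3 now q -0.008159158529146282 0.5103832414523646 forces [14.3 17.8 17.6 14.1]
[ 0.09 -0.01 -0.25  0.04  0.02  0.05  0.01 -0.02 -0.05]
```

```bash
sed -i 's#p\[4\]/15,p\[5\]/15#p[4]/3,p[5]/3#' fit.py; python3 fit.py | sed -n '/--/,$p' | grep -v '^\[ *-\?0\|^ -'
```

```text
--
[-6.4   3.41 19.47  0.43 16.35 -1.2  38.22  5.02 -1.9 ] cost 26.3 now q -0.17553062417058207 0.2536294089088382 forces [11.7 15.9 20.  16.2]
  0.    0.07  0.19  0.16  0.12 -0.24  0.08  0.12  0.02  0.04 -0.04  0.02]
[-6.24  3.74 13.59  0.7  -0.05 -0.   -6.65  5.07 -1.9 ] cost 1.9 now q 0.03822127635356498 0.5882892427725626 forces [14.2 17.7 17.7 14.2]
  0.11  0.01 -0.27  0.01 -0.02  0.04 -0.01  0.03 -0.02]
[-6.300e+00  3.660e+00  1.414e+01  6.600e-01 -2.000e-02 -0.000e+00
```

play_rows(
  increments=[
    [[0, 0, -0.6, 0, 0, 0, 1], [0, 0, -1, 0, 0, 0, 1], [0, 0, -1, 0, 0, 0, 1], [0.45, 0, -1, 0, 0, 0, 1], [0.45, 0, -1, 0, 0, 0, 1], [0.45, 0, -1, 0, 0, 0, 1], [0.45, 0, -1, 0, 0, 0, 1], [0.45, 0, -1, 0, 0, 0, 1]],
  ],
)

```text
time: 71.35
position: [0.4266, -0.0394, 0.2238]
tool_rot: [0.276, 3.129, -0.0]
ft_force: [0.2, 0.4, -0.5]
grip_width: 0.647
grip_force: 0.0
```

```bash
python3 -c "
from h import *
plan((.4257,-.0395,.138,170))"
```

```text
at [ 0.4266 -0.0394  0.2238] yaw 169.9 t 71.35 q7 1.4 F [ 0.2  0.4 -0.5] w 0.647
(0.4257, -0.0395, 0.138, 170) shift [ 0.009 -0.002  0.858] turn [-0.     0.    -0.001]
```

play_rows(
  increments=[
    [[0.01, 0, 0.1, 0, 0, 0, 1], [0.01, 0, 0.2, 0, 0, 0, 1], [0.01, 0, 0.5, 0, 0, 0, 1], [0.01, 0, 0.85, 0, 0, 0, 1], [0.01, 0, 0.85, 0, 0, 0, 1], [0.01, 0, 0.85, 0, 0, 0, 1]],
  ],
)

```text
time: 71.95
position: [0.4244, -0.0393, 0.1381]
tool_rot: [-0.276, -3.127, 0.001]
ft_force: [-0.5, 0.5, 0.1]
grip_width: 0.99
grip_force: 0.0
```

play_rows(
  increments=[
    [[0, 0, 0, 0, 0, 0, -1], [0, 0, 0, 0, 0, 0, -1], [0, 0, 0, 0, 0, 0, -1], [0, 0, 0, 0, 0, 0, -1], [0, 0, 0, 0, 0, 0, -1], [0, 0, 0, 0, 0, 0, -1], [0, 0, 0, 0, 0, 0, -1]],
  ],
  squeeze=18,
)

```text
time: 72.65
position: [0.4248, -0.0393, 0.1387]
tool_rot: [0.276, 3.129, -0.0]
ft_force: [-0.3, -0.6, 0.7]
grip_width: 0.506
grip_force: 18.0
```

play_rows(
  increments=[
    [[0, 0, 0, 0, 0, -0.1, -1], [0, 0, 0, 0, 0, -0.2, -1], [0, 0, 0, 0, 0, -0.255, -1], [0, 0, 0, 0, 0, -0.255, -1], [0, 0, 0, 0, 0, -0.255, -1], [0, 0, 0, 0, 0, -0.255, -1]],
  ],
)

```text
time: 73.25
position: [0.4249, -0.0395, 0.1388]
tool_rot: [0.35, -3.122, 0.001]
ft_force: [-1.1, -2.0, 3.2]
grip_width: 0.497
grip_force: 18.0
```

play_rows(
  increments=[
    [[0, 0, 0, 0, 0, 0, 1], [0, 0, 0, 0, 0, 0, 1], [0, 0, 0, 0, 0, 0, 1], [0, 0, -0.4, 0, 0, 0, 1], [0, 0, -1, 0, 0, 0, 1], [0, 0, -1, 0, 0, 0, 1], [0, 0, -1, 0, 0, 0, 1]],
  ],
)

```text
time: 73.95
position: [0.4262, -0.039, 0.2407]
tool_rot: [-0.352, 3.117, -0.0]
ft_force: [-0.7, 0.2, 0.3]
grip_width: 0.981
grip_force: 0.0
```

```bash
cat >> h.py <<'E'
def saddles(save=None):
    im,k=grab("top",save); hsv=cv2.cvtColor(im,cv2.COLOR_RGB2HSV)
    m=cv2.inRange(hsv,(0,0,90),(179,80,255)); roi=np.zeros_like(m); roi[150:262,300:440]=255
    n,l,s,c=cv2.connectedComponentsWithStats(m&roi); out=[]
    for i in range(1,n):
        if 250<s[i,4]<700:
            ys,xs=np.where(l==i); P=np.array([ray(k,u,v,.03)[:2] for u,v in zip(xs,ys)]); q=P-P.mean(0)
            w,V=np.linalg.eigh(q.T@q); a=np.degrees(np.arctan2(V[1,1],V[0,1])); a=(a+90)%180-90
            out.append((np.round(P.mean(0),4),round(a,1),s[i,4]))
    return out
E
python3 - <<'E'
from h import *
for s in saddles("t3.png"): print(s)
plan((.5,-.25,.25,73))
E
```

```text
(array([ 0.5839, -0.2379]), np.float64(-18.0), np.int32(393))
(array([ 0.5911, -0.3668]), np.float64(1.2), np.int32(392))
(array([ 0.5077, -0.4698]), np.float64(9.3), np.int32(427))
(array([ 0.4241, -0.1974]), np.float64(-6.0), np.int32(387))
(array([ 0.428 , -0.3332]), np.float64(11.5), np.int32(276))
at [ 0.425  -0.0389  0.2388] yaw -167.1 t 74.0 q7 1.8 F [ 0.3  0.1 -2.1] w 0.987
(0.5, -0.25, 0.25, 73) shift [-0.26  -2.225 -0.112] turn [1.000e-03 0.000e+00 1.332e+00]
```

View pics/t3.png

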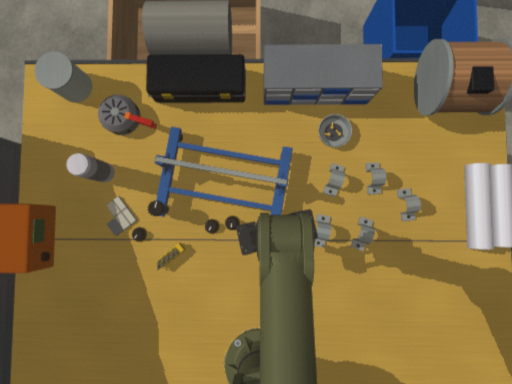

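play_rows(
  increments=[
    [[0.2, -0.765, 0, 0, 0, 0.64, 1], [0.2, -0.765, 0, 0, 0, 0.64, 1], [0.2, -0.765, 0, 0, 0, 0.64, 1], [0.2, -0.765, 0, 0, 0, 0.64, 1], [0.2, -0.765, 0, 0, 0, 0.64, 1], [0.2, -0.765, 0, 0, 0, 0.64, 1], [0.2, -0.765, 0, 0, 0, 0.64, 1]],
  ],
)

```text
time: 74.7
position: [0.4212, -0.1178, 0.2361]
tool_rot: [-1.201, -2.898, 0.002]
ft_force: [-0.4, -0.0, 0.3]
grip_width: 1.002
grip_force: 0.0
```

play_rows(
  increments=[
    [[-0.538, -0.58, 0, 0, 0, 0.643, 1], [-0.538, -0.58, 0, 0, 0, 0.643, 1], [-0.538, -0.58, 0, 0, 0, 0.643, 1], [-0.538, -0.58, 0, 0, 0, 0.643, 1], [-0.538, -0.58, 0, 0, 0, 0.643, 1], [-0.538, -0.58, 0, 0, 0, 0.643, 1], [-0.538, -0.58, 0, 0, 0, 0.643, 1], [-0.538, -0.58, 0, 0, 0, 0.643, 1]],
  ],
)

```text
time: 75.5
position: [0.4188, -0.1968, 0.2364]
tool_rot: [-2.449, -1.962, 0.004]
ft_force: [-0.0, 0.3, 0.4]
grip_width: 1.0
grip_force: 0.0
```

```bash
python3 - <<'E'
from h import *
plan((.4205,-.197,.15,77.4),(.4205,-.197,.081,77.4))
# bar line in the top view
im,k=grab("top"); hsv=cv2.cvtColor(im,cv2.COLOR_RGB2HSV); m=cv2.inRange(hsv,(0,0,90),(179,80,255)); r=np.zeros_like(m); r[150:195,150:295]=255
n,l,s,c=cv2.connectedComponentsWithStats(m&r); i=1+np.argmax(s[1:,4]); ys,xs=np.where(l==i)
P=np.array([ray(k,u,v,.157)[:2] for u,v in zip(xs,ys)]); q=P-P.mean(0); w,V=np.linalg.eigh(q.T@q); d=V[:,1]*np.sign(V[1,1]); t=q@d
print("bar mid",P.mean(0)+d*(t.min()+t.max())/2,"dir",d,np.degrees(np.arctan2(d[0],d[1])),"len",np.ptp(t))
E
```

```text
at [ 0.4188 -0.1968  0.2364] yaw 77.4 t 75.5 q7 0.15 F [-0.   0.3  0.4] w 1.0
(0.4205, -0.197, 0.15, 77.4) shift [0.001 0.021 0.864] turn [-0.003 -0.    -0.   ]
(0.4205, -0.197, 0.081, 77.4) shift [0.   0.   0.69] turn [0. 0. 0.]
bar mid [0.59492018 0.1117306 ] dir [0.1775048  0.98411994] 10.224454828166175 len 0.3831286429889512
```

play_rows(
  increments=[
    [[0, 0.02, 0.5, 0, 0, 0, 1], [0, 0.02, 0.85, 0, 0, 0, 1], [0, 0.02, 0.85, 0, 0, 0, 1]],
  ],
)

```text
time: 75.85
position: [0.4179, -0.1962, 0.1485]
tool_rot: [-2.442, -1.962, 0.011]
ft_force: [-0.4, 0.1, 0.4]
grip_width: 1.002
grip_force: 0.0
```

play_rows(
  increments=[
    [[0, 0, 0.4, 0, 0, 0, 1], [0, 0, 0.6, 0, 0, 0, 1], [0, 0, 0.69, 0, 0, 0, 1], [0, 0, 0.69, 0, 0, 0, 1], [0, 0, 0.69, 0, 0, 0, 1]],
  ],
)

```text
time: 76.35
position: [0.4228, -0.1981, 0.0861]
tool_rot: [2.45, 1.964, 0.002]
ft_force: [0.2, 0.8, 1.3]
grip_width: 1.001
grip_force: 0.0
```

play_rows(
  increments=[
    [[0, 0, 0, 0, 0, 0, -1], [0, 0, 0, 0, 0, 0, -1], [0, 0, 0, 0, 0, 0, -1], [0, 0, 0, 0, 0, 0, -1], [0, 0, 0, 0, 0, 0, -1], [0, 0, 0, 0, 0, 0, -1], [0, 0, 0, 0, 0, 0, -1]],
  ],
  squeeze=20,
)

```text
time: 77.05
position: [0.4217, -0.1976, 0.0848]
tool_rot: [-2.451, -1.965, 0.0]
ft_force: [-1.8, 0.3, 3.4]
grip_width: 0.621
grip_force: 20.0
```

play_rows(
  increments=[
    [[0, 0, -0.4, 0, 0, 0, -1], [0, 0, -1, 0, 0, 0, -1], [0, 0, -1, 0, 0, 0, -1], [0, 0, -1, 0, 0, 0, -1]],
  ],
)

```text
time: 77.45
position: [0.4229, -0.198, 0.1862]
tool_rot: [2.449, 1.963, 0.004]
ft_force: [0.4, 0.2, -3.0]
grip_width: 0.622
grip_force: 20.0
```

play_rows(
  increments=[
    [[0, 0, -0.5, 0, 0, 0, -1], [0, 0, -0.9, 0, 0, 0, -1], [0, 0, -0.9, 0, 0, 0, -1]],
  ],
)

```text
time: 77.75
position: [0.4237, -0.1984, 0.2778]
tool_rot: [2.447, 1.961, 0.006]
ft_force: [0.0, -0.3, -3.0]
grip_width: 0.622
grip_force: 20.0
```

```bash
python3 - <<'E'
from h import *
plan((.617,.234,.275,79.8),(.617,.234,.184,79.8))
E
```

```text
at [ 0.4237 -0.1984  0.2778] yaw 77.4 t 77.75 q7 0.14 F [ 0.  -0.3 -3. ] w 0.622
(0.617, 0.234, 0.275, 79.8) shift [4.641 0.944 0.032] turn [ 0.004  0.    -0.026]
(0.617, 0.234, 0.184, 79.8) shift [0.   0.   0.91] turn [0. 0. 0.]
```

play_rows(
  increments=[
    [[0.928, 0.19, 0, 0, 0, 0, -1], [0.928, 0.19, 0, 0, 0, 0, -1], [0.928, 0.19, 0, 0, 0, 0, -1]],
  ],
)

```text
time: 78.05
position: [0.4616, -0.104, 0.2713]
tool_rot: [-2.437, -1.974, 0.001]
ft_force: [-0.6, -0.4, -2.9]
grip_width: 0.618
grip_force: 20.0
```

play_rows(
  increments=[
    [[0.928, 0.19, 0, 0, 0, 0, -1], [0.928, 0.19, 0, 0, 0, 0, -1], [0.928, 0.19, 0, 0, 0, 0, -1]],
  ],
)

```text
time: 78.35
position: [0.4998, -0.0174, 0.2711]
tool_rot: [-2.437, -1.974, 0.002]
ft_force: [-0.7, 0.0, -2.2]
grip_width: 0.621
grip_force: 20.0
```

play_rows(
  increments=[
    [[0.928, 0.19, 0, 0, 0, 0, -1], [0.928, 0.19, 0, 0, 0, 0, -1], [0.928, 0.19, 0, 0, 0, 0, -1]],
  ],
)

```text
time: 78.65
position: [0.538, 0.0692, 0.271]
tool_rot: [-2.437, -1.974, 0.002]
ft_force: [-0.5, 0.7, -2.7]
grip_width: 0.621
grip_force: 20.0
```

play_rows(
  increments=[
    [[0.928, 0.19, 0, 0, 0, 0, -1], [0.928, 0.19, 0, 0, 0, 0, -1], [0.928, 0.19, 0, 0, 0, 0, -1]],
  ],
)

```text
time: 78.95
position: [0.5761, 0.1557, 0.2706]
tool_rot: [-2.437, -1.973, 0.002]
ft_force: [-1.1, 0.4, -2.4]
grip_width: 0.624
grip_force: 20.0
```

play_rows(
  increments=[
    [[0.928, 0.19, 0, 0, 0, -0.027, -1], [0.928, 0.19, 0, 0, 0, -0.027, -1], [0.928, 0.19, 0, 0, 0, -0.027, -1], [0.928, 0.19, 0, 0, 0, -0.027, -1], [0.928, 0.19, 0, 0, 0, -0.027, -1]],
  ],
)

```text
time: 79.45
position: [0.6152, 0.2325, 0.2724]
tool_rot: [2.41, 2.015, -0.006]
ft_force: [1.1, -0.2, -2.0]
grip_width: 0.616
grip_force: 20.0
```

```bash
python3 - <<'E'
from h import *
plan((.617,.234,.187,79.8))
im,k=grab("wrist","w6.png")
for s in (.0,.124,.15,.18): print(s,proj(k,[.5949+.1775*s,.1117+.984*s,.157]))
E
```

```text
at [0.6152 0.2325 0.2724] yaw 79.8 t 79.45 q7 -0.59 F [ 1.1 -0.2 -2. ] w 0.616
(0.617, 0.234, 0.187, 79.8) shift [0.021 0.018 0.854] turn [-0.002  0.002 -0.   ]
0.0 [254.39591059 367.67641062]
0.124 [254.77214887 215.19448153]
0.15 [254.86625195 177.05636557]
0.18 [254.98296396 129.75530025]
```

View pics/w6.png

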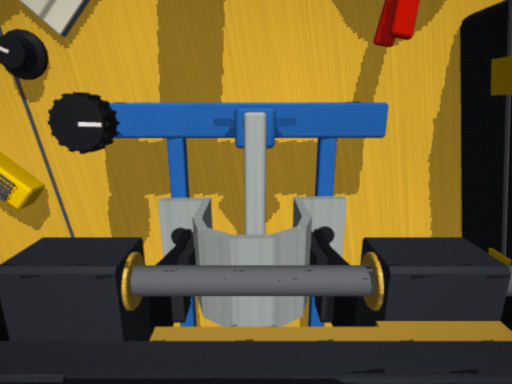

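play_rows(
  increments=[
    [[0.02, 0.018, 0.3, 0, 0, 0, -1], [0.02, 0.018, 0.6, 0, 0, 0, -1], [0.02, 0.018, 0.78, 0, 0, 0, -1], [0.02, 0.018, 0.8, 0, 0, 0, -1], [0.02, 0.018, 0.8, 0, 0, 0, -1], [0.02, 0.018, 0.8, 0, 0, 0, -1]],
  ],
)

```text
time: 80.1
position: [0.6186, 0.2358, 0.1965]
tool_rot: [2.409, 2.014, 0.004]
ft_force: [0.6, -0.4, -1.9]
grip_width: 0.622
grip_force: 20.0
```

play_rows(
  increments=[
    [[0, 0, 0.015, 0, 0, 0, -1], [0, 0, 0.03, 0, 0, 0, -1], [0, 0, 0.03, 0, 0, 0, -1]],
  ],
)

```text
time: 80.4
position: [0.6178, 0.2362, 0.192]
tool_rot: [2.409, 2.016, 0.001]
ft_force: [0.3, -0.6, -2.8]
grip_width: 0.62
grip_force: 20.0
```

```bash
python3 - <<'E'
from h import *
plan((.617,.234,.187,79.8))
E
```

```text
at [0.6178 0.2362 0.192 ] yaw 79.9 t 80.4 q7 -0.59 F [ 0.3 -0.6 -2.8] w 0.62
(0.617, 0.234, 0.187, 79.8) shift [-0.023 -0.004  0.05 ] turn [ 0.    -0.     0.001]
```

play_rows(
  increments=[
    [[0, 0, 0.015, 0, 0, 0, -1], [0, 0, 0.03, 0, 0, 0, -1], [0, 0, 0.03, 0, 0, 0, -1]],
  ],
)

```text
time: 80.7
position: [0.6176, 0.2361, 0.1882]
tool_rot: [-2.409, -2.016, 0.001]
ft_force: [0.0, -0.2, -3.1]
grip_width: 0.62
grip_force: 20.0
```

play_rows(
  increments=[
    [[0, 0, 0.01, 0, 0, 0, -1], [0, 0, 0.01, 0, 0, 0, -1]],
  ],
)

```text
time: 80.9
position: [0.6176, 0.2361, 0.1874]
tool_rot: [-2.409, -2.016, 0.001]
ft_force: [-0.3, 0.4, -1.6]
grip_width: 0.62
grip_force: 20.0
```

play_rows(
  increments=[
    [[0, 0, 0.01, 0, 0, 0, -1], [0, 0, 0.01, 0, 0, 0, -1]],
  ],
)

```text
time: 81.1
position: [0.6177, 0.2361, 0.1865]
tool_rot: [2.409, 2.016, -0.0]
ft_force: [-0.2, -0.3, -2.9]
grip_width: 0.622
grip_force: 20.0
```

play_rows(
  increments=[
    [[0, 0, 0.008, 0, 0, 0, -1], [0, 0, 0.008, 0, 0, 0, -1]],
  ],
)

```text
time: 81.3
position: [0.6178, 0.2362, 0.186]
tool_rot: [2.409, 2.016, 0.0]
ft_force: [0.4, 0.2, -0.2]
grip_width: 0.617
grip_force: 20.0
```

play_rows(
  increments=[
    [[0, 0, 0.008, 0, 0, 0, -1], [0, 0, 0.008, 0, 0, 0, -1]],
  ],
)

```text
time: 81.5
position: [0.6178, 0.2362, 0.1858]
tool_rot: [2.409, 2.016, 0.001]
ft_force: [-1.7, 0.1, 2.4]
grip_width: 0.619
grip_force: 20.0
```

play_rows(
  increments=[
    [[0, 0, -0.01, 0, 0, 0, 0.4], [0, 0, -0.01, 0, 0, 0, 0.6], [0, 0, -0.01, 0, 0, 0, 1], [0, 0, -0.01, 0, 0, 0, 1], [0, 0, -0.01, 0, 0, 0, 1], [0, 0, -0.01, 0, 0, 0, 1]],
  ],
)

```text
time: 82.1
position: [0.6177, 0.2361, 0.1859]
tool_rot: [2.409, 2.016, -0.0]
ft_force: [0.1, -0.4, -0.1]
grip_width: 0.985
grip_force: 0.0
```

play_rows(
  increments=[
    [[0, 0, -0.3, 0, 0, 0, 1], [0, 0, -0.7, 0, 0, 0, 1], [0, 0, -0.7, 0, 0, 0, 1], [0, 0, -0.7, 0, 0, 0, 1]],
  ],
)

```text
time: 82.5
position: [0.6183, 0.2363, 0.2575]
tool_rot: [2.409, 2.015, 0.004]
ft_force: [-0.5, -1.1, -0.7]
grip_width: 1.0
grip_force: 0.0
```

```bash
python3 - <<'E'
from h import *
grab("wrist","w7.png")
for s in saddles(): print(s)
plan((.5845,-.2395,.25,73))
E
```

```text
(array([ 0.5837, -0.2378]), np.float64(-18.0), np.int32(405))
(array([ 0.5901, -0.3666]), np.float64(1.0), np.int32(402))
(array([ 0.521 , -0.4717]), np.float64(43.1), np.int32(320))
(array([ 0.4107, -0.3255]), np.float64(-18.9), np.int32(430))
at [0.6172 0.2359 0.2549] yaw 79.8 t 82.6 q7 -0.59 F [ 0.1 -0.  -0.1] w 1.002
(0.5845, -0.2395, 0.25, 73) shift [-4.737  0.516  0.053] turn [-0.001  0.001  0.076]
```

View pics/w7.png

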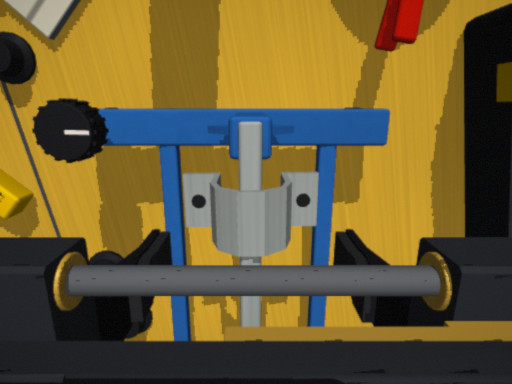

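play_rows(
  increments=[
    [[-0.948, 0.104, 0, 0, 0, 0, 1], [-0.948, 0.104, 0, 0, 0, 0, 1], [-0.948, 0.104, 0, 0, 0, 0, 1]],
  ],
)

```text
time: 82.9
position: [0.6114, 0.1312, 0.2545]
tool_rot: [2.418, 2.0, -0.009]
ft_force: [0.7, -0.1, -0.3]
grip_width: 1.0
grip_force: 0.0
```

play_rows(
  increments=[
    [[-0.948, 0.104, 0, 0, 0, 0, 1], [-0.948, 0.104, 0, 0, 0, 0, 1], [-0.948, 0.104, 0, 0, 0, 0, 1]],
  ],
)

```text
time: 83.2
position: [0.6041, 0.0363, 0.2547]
tool_rot: [2.419, 2.0, -0.009]
ft_force: [-0.5, -1.6, -0.4]
grip_width: 1.0
grip_force: 0.0
```

play_rows(
  increments=[
    [[-0.948, 0.104, 0, 0, 0, 0, 1], [-0.948, 0.104, 0, 0, 0, 0, 1], [-0.948, 0.104, 0, 0, 0, 0, 1]],
  ],
)

```text
time: 83.5
position: [0.5968, -0.0586, 0.2549]
tool_rot: [2.419, 2.0, -0.008]
ft_force: [-0.3, -0.7, 0.1]
grip_width: 1.002
grip_force: 0.0
```

play_rows(
  increments=[
    [[-0.948, 0.104, 0, 0, 0, 0, 1], [-0.948, 0.104, 0, 0, 0, 0, 1], [-0.948, 0.104, 0, 0, 0, 0, 1]],
  ],
)

```text
time: 83.8
position: [0.5896, -0.1534, 0.2549]
tool_rot: [2.42, 2.0, -0.009]
ft_force: [-0.1, -0.5, 0.1]
grip_width: 1.002
grip_force: 0.0
```

play_rows(
  increments=[
    [[-0.948, 0.104, 0, 0, 0, 0.076, 1], [-0.948, 0.104, 0, 0, 0, 0.076, 1], [-0.948, 0.104, 0, 0, 0, 0.076, 1], [-0.948, 0.104, 0, 0, 0, 0.076, 1], [-0.948, 0.104, 0, 0, 0, 0.076, 1]],
  ],
)

```text
time: 84.3
position: [0.5856, -0.2378, 0.2551]
tool_rot: [-2.522, -1.869, 0.0]
ft_force: [-0.4, 0.8, 0.2]
grip_width: 1.002
grip_force: 0.0
```

```bash
python3 - <<'E'
from h import *
plan((.5845,-.2395,.0815,73))
E
```

```text
at [ 0.5856 -0.2378  0.2551] yaw 73.1 t 84.3 q7 0.11 F [-0.4  0.8  0.2] w 1.002
(0.5845, -0.2395, 0.0815, 73) shift [-0.022 -0.003  1.736] turn [-0.001 -0.001  0.001]
```

play_rows(
  increments=[
    [[-0.02, 0, 0.5, 0, 0, 0, 1], [-0.02, 0, 0.9, 0, 0, 0, 1], [-0.02, 0, 0.9, 0, 0, 0, 1]],
  ],
)

```text
time: 84.6
position: [0.5816, -0.2376, 0.1596]
tool_rot: [-2.514, -1.866, 0.01]
ft_force: [-1.2, 0.5, -1.0]
grip_width: 0.999
grip_force: 0.0
```

play_rows(
  increments=[
    [[0, 0, 0.4, 0, 0, 0, 1], [0, 0, 0.7, 0, 0, 0, 1], [0, 0, 0.83, 0, 0, 0, 1], [0, 0, 0.83, 0, 0, 0, 1], [0, 0, 0.83, 0, 0, 0, 1], [0, 0, 0.83, 0, 0, 0, 1]],
  ],
)

```text
time: 85.2
position: [0.5863, -0.2419, 0.0855]
tool_rot: [2.523, 1.867, 0.004]
ft_force: [0.1, -0.4, 0.3]
grip_width: 1.0
grip_force: 0.0
```

play_rows(
  increments=[
    [[0, 0, 0, 0, 0, 0, -1], [0, 0, 0, 0, 0, 0, -1], [0, 0, 0, 0, 0, 0, -1], [0, 0, 0, 0, 0, 0, -1], [0, 0, 0, 0, 0, 0, -1], [0, 0, 0, 0, 0, 0, -1], [0, 0, 0, 0, 0, 0, -1]],
  ],
  squeeze=20,
)

```text
time: 85.9
position: [0.5848, -0.2416, 0.0831]
tool_rot: [2.525, 1.869, -0.0]
ft_force: [-0.4, 0.0, -0.2]
grip_width: 0.62
grip_force: 19.9
```

play_rows(
  increments=[
    [[0, 0, -0.4, 0, 0, 0, -1], [0, 0, -1, 0, 0, 0, -1], [0, 0, -1, 0, 0, 0, -1], [0, 0, -1, 0, 0, 0, -1]],
  ],
)

```text
time: 86.3
position: [0.5859, -0.242, 0.1853]
tool_rot: [2.522, 1.867, 0.004]
ft_force: [-0.2, -0.3, -2.7]
grip_width: 0.621
grip_force: 20.0
```

play_rows(
  increments=[
    [[0, 0, -0.5, 0, 0, 0, -1], [0, 0, -0.9, 0, 0, 0, -1], [0, 0, -0.9, 0, 0, 0, -1]],
  ],
)

```text
time: 86.6
position: [0.5866, -0.2424, 0.2772]
tool_rot: [2.52, 1.865, 0.007]
ft_force: [0.6, 0.2, -1.4]
grip_width: 0.618
grip_force: 20.0
```

```bash
python3 - <<'E'
from h import *
plan((.606,.173,.272,79.8),(.606,.173,.187,79.8))
E
```

```text
at [ 0.5866 -0.2424  0.2772] yaw 73.0 t 86.6 q7 0.11 F [ 0.6  0.2 -1.4] w 0.618
(0.606, 0.173, 0.272, 79.8) shift [ 4.029 -1.029  0.043] turn [ 0.005  0.    -0.076]
(0.606, 0.173, 0.187, 79.8) shift [0.   0.   0.85] turn [0. 0. 0.]
```

play_rows(
  increments=[
    [[0.95, -0.24, 0, 0, 0, 0, -1], [0.95, -0.24, 0, 0, 0, 0, -1], [0.95, -0.24, 0, 0, 0, 0, -1]],
  ],
)

```text
time: 86.9
position: [0.5898, -0.1329, 0.2693]
tool_rot: [-2.506, -1.879, -0.001]
ft_force: [0.5, 0.9, -3.5]
grip_width: 0.618
grip_force: 20.0
```

play_rows(
  increments=[
    [[0.95, -0.24, 0, 0, 0, 0, -1], [0.95, -0.24, 0, 0, 0, 0, -1], [0.95, -0.24, 0, 0, 0, 0, -1]],
  ],
)

```text
time: 87.2
position: [0.5936, -0.0351, 0.2695]
tool_rot: [-2.506, -1.881, 0.001]
ft_force: [0.6, 1.4, -2.0]
grip_width: 0.621
grip_force: 20.0
```

play_rows(
  increments=[
    [[0.95, -0.24, 0, 0, 0, 0, -1], [0.95, -0.24, 0, 0, 0, 0, -1], [0.95, -0.24, 0, 0, 0, 0, -1]],
  ],
)

```text
time: 87.5
position: [0.5975, 0.0625, 0.2696]
tool_rot: [-2.506, -1.881, 0.001]
ft_force: [0.3, 0.9, -2.0]
grip_width: 0.621
grip_force: 20.0
```

play_rows(
  increments=[
    [[0.95, -0.24, 0, 0, 0, 0, -1], [0.95, -0.24, 0, 0, 0, 0, -1], [0.95, -0.24, 0, 0, 0, 0, -1]],
  ],
)

```text
time: 87.8
position: [0.6014, 0.1602, 0.2696]
tool_rot: [-2.506, -1.881, 0.002]
ft_force: [-1.8, 1.3, -2.5]
grip_width: 0.619
grip_force: 20.0
```

play_rows(
  increments=[
    [[0.23, -0.07, 0, 0, 0, -0.076, -1], [0.23, -0.07, 0, 0, 0, -0.076, -1], [0.23, -0.07, 0, 0, 0, -0.076, -1], [0.23, -0.07, 0, 0, 0, -0.076, -1]],
  ],
)

```text
time: 88.2
position: [0.604, 0.1719, 0.2719]
tool_rot: [2.413, 2.012, -0.004]
ft_force: [0.2, -0.9, -1.4]
grip_width: 0.623
grip_force: 20.0
```

```bash
python3 - <<'E'
from h import *
plan((.606,.173,.19,79.8))
E
```

```text
at [0.604  0.1719 0.2719] yaw 79.6 t 88.2 q7 -0.5 F [ 0.2 -0.9 -1.4] w 0.623
(0.606, 0.173, 0.19, 79.8) shift [0.016 0.018 0.819] turn [-0.001  0.001 -0.002]
```

play_rows(
  increments=[
    [[0.016, 0.018, 0.3, 0, 0, 0, -1], [0.016, 0.018, 0.6, 0, 0, 0, -1], [0.016, 0.018, 0.78, 0, 0, 0, -1], [0.016, 0.018, 0.82, 0, 0, 0, -1], [0.016, 0.018, 0.83, 0, 0, 0, -1], [0.016, 0.018, 0.83, 0, 0, 0, -1], [0.016, 0.018, 0.83, 0, 0, 0, -1]],
  ],
)

```text
time: 88.9
position: [0.607, 0.1752, 0.1917]
tool_rot: [2.409, 2.015, 0.004]
ft_force: [0.2, 0.1, -2.4]
grip_width: 0.623
grip_force: 20.0
```

play_rows(
  increments=[
    [[0, 0, 0.015, 0, 0, 0, -1], [0, 0, 0.03, 0, 0, 0, -1], [0, 0, 0.03, 0, 0, 0, -1]],
  ],
)

```text
time: 89.2
position: [0.606, 0.1753, 0.187]
tool_rot: [2.409, 2.016, -0.0]
ft_force: [-0.3, 1.0, -2.3]
grip_width: 0.619
grip_force: 20.0
```

play_rows(
  increments=[
    [[0, 0, 0.01, 0, 0, 0, -1], [0, 0, 0.01, 0, 0, 0, -1]],
  ],
)

```text
time: 89.4
position: [0.606, 0.1752, 0.1859]
tool_rot: [-2.409, -2.016, 0.0]
ft_force: [0.2, 0.2, -3.1]
grip_width: 0.619
grip_force: 20.0
```

play_rows(
  increments=[
    [[0, 0, 0.01, 0, 0, 0, -1], [0, 0, 0.01, 0, 0, 0, -1]],
  ],
)

```text
time: 89.6
position: [0.606, 0.1752, 0.1848]
tool_rot: [-2.409, -2.016, 0.0]
ft_force: [-0.6, -0.2, -1.8]
grip_width: 0.62
grip_force: 20.0
```

play_rows(
  increments=[
    [[0, 0, 0.008, 0, 0, 0, -1], [0, 0, 0.008, 0, 0, 0, -1]],
  ],
)

```text
time: 89.8
position: [0.6061, 0.1753, 0.1842]
tool_rot: [2.409, 2.016, -0.0]
ft_force: [0.7, -0.4, -2.1]
grip_width: 0.616
grip_force: 20.0
```

play_rows(
  increments=[
    [[0, 0, 0, 0, 0, 0, 0.4], [0, 0, 0, 0, 0, 0, 0.6], [0, 0, 0, 0, 0, 0, 1], [0, 0, 0, 0, 0, 0, 1], [0, 0, 0, 0, 0, 0, 1], [0, 0, 0, 0, 0, 0, 1]],
  ],
)

```text
time: 90.4
position: [0.6061, 0.1753, 0.1843]
tool_rot: [2.409, 2.016, 0.0]
ft_force: [0.8, 0.5, 0.6]
grip_width: 0.983
grip_force: 0.0
```

play_rows(
  increments=[
    [[0, 0, -0.3, 0, 0, 0, 1], [0, 0, -0.7, 0, 0, 0, 1], [0, 0, -0.7, 0, 0, 0, 1], [0, 0, -0.7, 0, 0, 0, 1]],
  ],
)

```text
time: 90.8
position: [0.6067, 0.1754, 0.2556]
tool_rot: [2.408, 2.015, 0.004]
ft_force: [-1.3, 0.4, -0.6]
grip_width: 1.0
grip_force: 0.0
```

```bash
python3 - <<'E'
from h import *
for s in saddles("t4.png"): print(s)
plan((.59,-.368,.25,92))
E
```

```text
(array([ 0.5907, -0.3667]), np.float64(1.2), np.int32(395))
(array([ 0.5215, -0.4712]), np.float64(43.7), np.int32(314))
(array([ 0.411, -0.326]), np.float64(-20.3), np.int32(436))
at [0.606  0.1752 0.2541] yaw 79.8 t 90.85 q7 -0.5 F [ 0.9 -0.5  0.2] w 1.002
(0.59, -0.368, 0.25, 92) shift [-5.375  0.8    0.042] turn [ 0.     0.    -0.135]
```

View pics/t4.png

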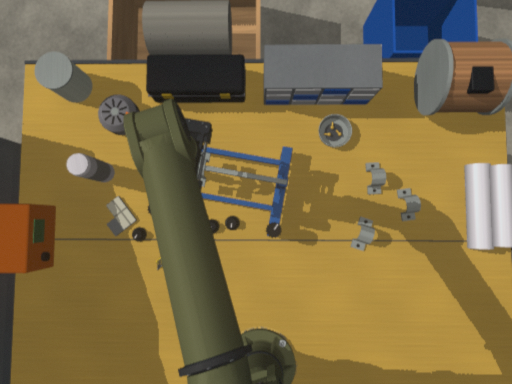

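play_rows(
  increments=[
    [[-0.9, 0.134, 0, 0, 0, 0, 1], [-0.9, 0.134, 0, 0, 0, 0, 1], [-0.9, 0.134, 0, 0, 0, 0, 1]],
  ],
)

```text
time: 91.15
position: [0.6031, 0.0754, 0.2526]
tool_rot: [2.418, 2.002, -0.009]
ft_force: [1.1, -0.8, 0.7]
grip_width: 0.996
grip_force: 0.0
```

play_rows(
  increments=[
    [[-0.9, 0.134, 0, 0, 0, 0, 1], [-0.9, 0.134, 0, 0, 0, 0, 1], [-0.9, 0.134, 0, 0, 0, 0, 1]],
  ],
)

```text
time: 91.45
position: [0.5997, -0.0151, 0.2529]
tool_rot: [2.419, 2.002, -0.008]
ft_force: [0.3, -1.2, 0.5]
grip_width: 0.998
grip_force: 0.0
```

play_rows(
  increments=[
    [[-0.9, 0.134, 0, 0, 0, 0, 1], [-0.9, 0.134, 0, 0, 0, 0, 1], [-0.9, 0.134, 0, 0, 0, 0, 1]],
  ],
)

```text
time: 91.75
position: [0.5965, -0.1055, 0.253]
tool_rot: [2.418, 2.002, -0.008]
ft_force: [-1.2, -1.5, 0.1]
grip_width: 0.999
grip_force: 0.0
```

play_rows(
  increments=[
    [[-0.9, 0.134, 0, 0, 0, 0, 1], [-0.9, 0.134, 0, 0, 0, 0, 1], [-0.9, 0.134, 0, 0, 0, 0, 1]],
  ],
)

```text
time: 92.05
position: [0.5933, -0.1959, 0.253]
tool_rot: [2.418, 2.003, -0.008]
ft_force: [-0.2, -0.0, -0.4]
grip_width: 1.0
grip_force: 0.0
```

play_rows(
  increments=[
    [[-0.9, 0.134, 0, 0, 0, 0, 1], [-0.9, 0.134, 0, 0, 0, 0, 1], [-0.9, 0.134, 0, 0, 0, 0, 1]],
  ],
)

```text
time: 92.35
position: [0.5902, -0.2863, 0.2529]
tool_rot: [2.418, 2.004, -0.008]
ft_force: [-0.4, -0.7, -0.2]
grip_width: 0.997
grip_force: 0.0
```

play_rows(
  increments=[
    [[-0.88, 0.13, 0, 0, 0, -0.135, 1], [-0.88, 0.13, 0, 0, 0, -0.135, 1], [-0.88, 0.13, 0, 0, 0, -0.135, 1], [-0.88, 0.13, 0, 0, 0, -0.135, 1], [-0.88, 0.13, 0, 0, 0, -0.135, 1], [-0.88, 0.13, 0, 0, 0, -0.135, 1]],
  ],
)

```text
time: 92.95
position: [0.5911, -0.3658, 0.2539]
tool_rot: [-2.179, -2.262, -0.002]
ft_force: [-0.4, 0.2, -0.3]
grip_width: 1.005
grip_force: 0.0
```

```bash
python3 - <<'E'
from h import *
plan((.590,-.3675,.0815,92))
E
```

```text
at [ 0.5911 -0.3658  0.2539] yaw 92.2 t 92.95 q7 0.62 F [-0.4  0.2 -0.3] w 1.005
(0.59, -0.3675, 0.0815, 92) shift [-0.019 -0.011  1.724] turn [ 0.    -0.001  0.002]
```

play_rows(
  increments=[
    [[-0.02, 0, 0.5, 0, 0, 0, 1], [-0.02, 0, 0.9, 0, 0, 0, 1], [-0.02, 0, 0.9, 0, 0, 0, 1]],
  ],
)

```text
time: 93.25
position: [0.5874, -0.3665, 0.1575]
tool_rot: [-2.172, -2.253, 0.004]
ft_force: [-0.8, 0.1, 0.7]
grip_width: 1.001
grip_force: 0.0
```

play_rows(
  increments=[
    [[0, 0, 0.4, 0, 0, 0, 1], [0, 0, 0.7, 0, 0, 0, 1], [0, 0, 0.82, 0, 0, 0, 1], [0, 0, 0.82, 0, 0, 0, 1], [0, 0, 0.82, 0, 0, 0, 1], [0, 0, 0.82, 0, 0, 0, 1]],
  ],
)

```text
time: 93.85
position: [0.5915, -0.3712, 0.0851]
tool_rot: [2.18, 2.257, 0.002]
ft_force: [-0.3, -0.1, 0.8]
grip_width: 1.002
grip_force: 0.0
```

play_rows(
  increments=[
    [[0, 0, 0, 0, 0, 0, -1], [0, 0, 0, 0, 0, 0, -1], [0, 0, 0, 0, 0, 0, -1], [0, 0, 0, 0, 0, 0, -1], [0, 0, 0, 0, 0, 0, -1], [0, 0, 0, 0, 0, 0, -1], [0, 0, 0, 0, 0, 0, -1]],
  ],
  squeeze=20,
)

```text
time: 94.55
position: [0.5903, -0.3704, 0.0823]
tool_rot: [2.182, 2.26, 0.0]
ft_force: [1.2, -0.6, 0.2]
grip_width: 0.624
grip_force: 19.6
```

play_rows(
  increments=[
    [[0, 0, -0.4, 0, 0, 0, -1], [0, 0, -1, 0, 0, 0, -1], [0, 0, -1, 0, 0, 0, -1], [0, 0, -1, 0, 0, 0, -1]],
  ],
)

```text
time: 94.95
position: [0.5909, -0.3712, 0.1846]
tool_rot: [2.18, 2.257, 0.002]
ft_force: [-0.5, -0.0, -4.2]
grip_width: 0.623
grip_force: 19.8
```

play_rows(
  increments=[
    [[0, 0, -0.5, 0, 0, 0, -1], [0, 0, -0.9, 0, 0, 0, -1], [0, 0, -0.9, 0, 0, 0, -1]],
  ],
)

```text
time: 95.25
position: [0.5916, -0.3716, 0.2767]
tool_rot: [2.177, 2.254, 0.003]
ft_force: [0.3, -1.6, -1.9]
grip_width: 0.617
grip_force: 19.9
```

```bash
python3 - <<'E'
from h import *
plan((.5932,.1095,.272,79.8))
E
```

```text
at [ 0.5916 -0.3716  0.2767] yaw 92.0 t 95.25 q7 0.63 F [ 0.3 -1.6 -1.9] w 0.617
(0.5932, 0.1095, 0.272, 79.8) shift [4.808 0.183 0.029] turn [0.004 0.002 0.135]
```

play_rows(
  increments=[
    [[0.96, 0.037, 0, 0, 0, 0, -1], [0.96, 0.037, 0, 0, 0, 0, -1], [0.96, 0.037, 0, 0, 0, 0, -1]],
  ],
)

```text
time: 95.55
position: [0.5917, -0.2637, 0.2682]
tool_rot: [-2.163, -2.265, -0.006]
ft_force: [0.8, 1.3, -2.9]
grip_width: 0.621
grip_force: 19.9
```

play_rows(
  increments=[
    [[0.96, 0.037, 0, 0, 0, 0, -1], [0.96, 0.037, 0, 0, 0, 0, -1], [0.96, 0.037, 0, 0, 0, 0, -1]],
  ],
)

```text
time: 95.85
position: [0.5911, -0.1677, 0.2686]
tool_rot: [-2.162, -2.267, -0.004]
ft_force: [0.8, 0.2, -3.5]
grip_width: 0.622
grip_force: 19.9
```

play_rows(
  increments=[
    [[0.96, 0.037, 0, 0, 0, 0, -1], [0.96, 0.037, 0, 0, 0, 0, -1], [0.96, 0.037, 0, 0, 0, 0, -1]],
  ],
)

```text
time: 96.15
position: [0.5906, -0.0719, 0.2689]
tool_rot: [-2.162, -2.268, -0.002]
ft_force: [0.1, 0.8, -3.8]
grip_width: 0.617
grip_force: 19.9
```

play_rows(
  increments=[
    [[0.96, 0.037, 0, 0, 0, 0, -1], [0.96, 0.037, 0, 0, 0, 0, -1], [0.96, 0.037, 0, 0, 0, 0, -1]],
  ],
)

```text
time: 96.45
position: [0.5901, 0.0239, 0.2692]
tool_rot: [-2.162, -2.268, -0.001]
ft_force: [-0.0, 1.5, -3.4]
grip_width: 0.626
grip_force: 19.9
```

play_rows(
  increments=[
    [[0.97, 0.037, 0, 0, 0, 0.135, -1], [0.97, 0.037, 0, 0, 0, 0.135, -1], [0.97, 0.037, 0, 0, 0, 0.135, -1], [0.97, 0.037, 0, 0, 0, 0.135, -1], [0.97, 0.037, 0, 0, 0, 0.135, -1], [0.97, 0.037, 0, 0, 0, 0.135, -1]],
  ],
)

```text
time: 97.05
position: [0.5917, 0.1089, 0.2711]
tool_rot: [-2.411, -2.013, 0.003]
ft_force: [0.2, 0.1, -3.1]
grip_width: 0.623
grip_force: 19.9
```

```bash
python3 - <<'E'
from h import *
plan((.5953,.1137,.19,79.8))
E
```

```text
at [0.5917 0.1089 0.2711] yaw 79.7 t 97.05 q7 -0.4 F [ 0.2  0.1 -3.1] w 0.623
(0.5953, 0.1137, 0.19, 79.8) shift [0.055 0.027 0.811] turn [-0.001  0.001 -0.001]
```

play_rows(
  increments=[
    [[0.035, 0.02, 0.3, 0, 0, 0, -1], [0.035, 0.02, 0.6, 0, 0, 0, -1], [0.035, 0.02, 0.78, 0, 0, 0, -1], [0.035, 0.02, 0.82, 0, 0, 0, -1], [0.035, 0.02, 0.83, 0, 0, 0, -1], [0.035, 0.02, 0.83, 0, 0, 0, -1], [0.035, 0.02, 0.83, 0, 0, 0, -1]],
  ],
)

```text
time: 97.75
position: [0.5953, 0.1139, 0.1908]
tool_rot: [2.409, 2.015, 0.004]
ft_force: [0.8, 0.2, -2.7]
grip_width: 0.623
grip_force: 19.9
```

play_rows(
  increments=[
    [[0, 0, 0.015, 0, 0, 0, -1], [0, 0, 0.03, 0, 0, 0, -1], [0, 0, 0.035, 0, 0, 0, -1], [0, 0, 0.035, 0, 0, 0, -1]],
  ],
)

```text
time: 98.15
position: [0.5943, 0.114, 0.1856]
tool_rot: [-2.409, -2.016, 0.0]
ft_force: [-0.2, 0.2, -4.0]
grip_width: 0.625
grip_force: 19.9
```

play_rows(
  increments=[
    [[0, 0, 0.01, 0, 0, 0, -1], [0, 0, 0.01, 0, 0, 0, -1]],
  ],
)

```text
time: 98.35
position: [0.5943, 0.114, 0.1846]
tool_rot: [-2.409, -2.016, 0.0]
ft_force: [-0.2, -0.1, -3.0]
grip_width: 0.62
grip_force: 19.9
```

play_rows(
  increments=[
    [[0, 0, 0.01, 0, 0, 0, -1], [0, 0, 0.01, 0, 0, 0, -1]],
  ],
)

```text
time: 98.55
position: [0.5945, 0.114, 0.1837]
tool_rot: [2.409, 2.016, 0.0]
ft_force: [0.0, 0.3, -2.5]
grip_width: 0.621
grip_force: 19.9
```

play_rows(
  increments=[
    [[0, 0, 0.008, 0, 0, 0, -1], [0, 0, 0.008, 0, 0, 0, -1]],
  ],
)

```text
time: 98.75
position: [0.5948, 0.114, 0.1834]
tool_rot: [2.409, 2.016, 0.001]
ft_force: [0.2, 0.6, -1.4]
grip_width: 0.62
grip_force: 19.9
```

play_rows(
  increments=[
    [[0, 0, 0, 0, 0, 0, 0.4], [0, 0, 0, 0, 0, 0, 0.6], [0, 0, 0, 0, 0, 0, 1], [0, 0, 0, 0, 0, 0, 1], [0, 0, 0, 0, 0, 0, 1], [0, 0, 0, 0, 0, 0, 1]],
  ],
)

```text
time: 99.35
position: [0.5944, 0.114, 0.1829]
tool_rot: [2.409, 2.016, -0.0]
ft_force: [0.5, 0.7, -0.4]
grip_width: 0.986
grip_force: 0.0
```

play_rows(
  increments=[
    [[0, 0, -0.3, 0, 0, 0, 1], [0, 0, -0.7, 0, 0, 0, 1], [0, 0, -0.7, 0, 0, 0, 1], [0, 0, -0.7, 0, 0, 0, 1]],
  ],
)

```text
time: 99.75
position: [0.595, 0.1141, 0.2543]
tool_rot: [2.408, 2.015, 0.004]
ft_force: [-0.0, -0.1, -0.4]
grip_width: 0.999
grip_force: 0.0
```

```bash
python3 - <<'E'
from h import *
for s in saddles("t5.png"): print(s)
plan((.506,-.471,.25,98))
E
```

```text
(array([ 0.5215, -0.4715]), np.float64(44.3), np.int32(311))
(array([ 0.4101, -0.3261]), np.float64(-21.5), np.int32(425))
at [0.5942 0.114  0.2528] yaw 79.8 t 99.8 q7 -0.41 F [-0.6 -0.3 -0.7] w 0.996
(0.506, -0.471, 0.25, 98) shift [-5.914  0.163  0.029] turn [-0.     0.    -0.202]
```

play_rows(
  increments=[
    [[-0.99, 0.027, 0, 0, 0, 0, 1], [-0.99, 0.027, 0, 0, 0, 0, 1], [-0.99, 0.027, 0, 0, 0, 0, 1]],
  ],
)

```text
time: 100.1
position: [0.5781, 0.0066, 0.2514]
tool_rot: [2.419, 2.001, -0.009]
ft_force: [0.8, 0.0, 0.0]
grip_width: 1.001
grip_force: 0.0
```

play_rows(
  increments=[
    [[-0.99, 0.027, 0, 0, 0, 0, 1], [-0.99, 0.027, 0, 0, 0, 0, 1], [-0.99, 0.027, 0, 0, 0, 0, 1]],
  ],
)

```text
time: 100.4
position: [0.5624, -0.091, 0.2516]
tool_rot: [2.42, 2.0, -0.009]
ft_force: [-0.3, -1.3, -1.0]
grip_width: 1.0
grip_force: 0.0
```

play_rows(
  increments=[
    [[-0.99, 0.027, 0, 0, 0, 0, 1], [-0.99, 0.027, 0, 0, 0, 0, 1], [-0.99, 0.027, 0, 0, 0, 0, 1]],
  ],
)

```text
time: 100.7
position: [0.5469, -0.1886, 0.2518]
tool_rot: [2.421, 2.0, -0.009]
ft_force: [-0.3, -0.6, 0.8]
grip_width: 0.998
grip_force: 0.0
```

play_rows(
  increments=[
    [[-0.99, 0.027, 0, 0, 0, 0, 1], [-0.99, 0.027, 0, 0, 0, 0, 1], [-0.99, 0.027, 0, 0, 0, 0, 1]],
  ],
)

```text
time: 101.0
position: [0.5313, -0.2862, 0.2518]
tool_rot: [2.421, 2.0, -0.009]
ft_force: [-0.3, -0.4, -0.1]
grip_width: 1.001
grip_force: 0.0
```

play_rows(
  increments=[
    [[-0.5, 0.027, 0, 0, 0, 0, 1], [-0.9, 0.027, 0, 0, 0, 0, 1], [-0.9, 0.027, 0, 0, 0, 0, 1], [-0.9, 0.027, 0, 0, 0, 0, 1]],
  ],
)

```text
time: 101.4
position: [0.521, -0.3674, 0.2515]
tool_rot: [-2.411, -2.011, 0.002]
ft_force: [0.4, 0.5, -0.6]
grip_width: 0.999
grip_force: 0.0
```

```bash
python3 - <<'E'
from h import *
plan((.506,-.471,.25,98))
im,k=grab("wrist"); 
print(proj(k,[.506,-.471,.03]))
a=cv2.imread("pics/t5.png")[175:225,385:435]; cv2.imwrite("pics/v.png",np.hstack([cv2.resize(im[:,:,::-1],(400,300)),cv2.resize(a,(300,300),interpolation=cv2.INTER_CUBIC)]))
E
```

```text
at [ 0.521  -0.3674  0.2515] yaw 79.7 t 101.4 q7 0.47 F [ 0.4  0.5 -0.6] w 0.999
(0.506, -0.471, 0.25, 98) shift [-1.047  0.038  0.014] turn [-0.001 -0.001 -0.204]
[256.15826939 277.85038827]
```

View pics/v.png

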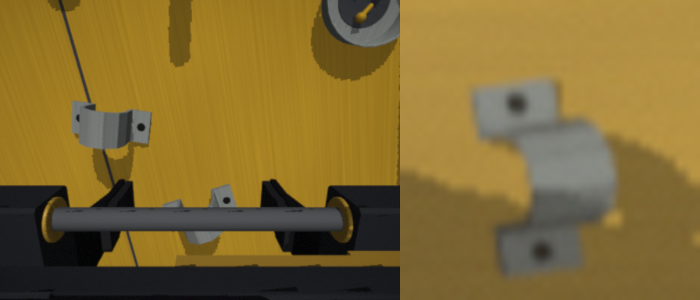

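play_rows(
  increments=[
    [[-0.5, 0.03, 0, 0, 0, -0.2, 1], [-1, 0.03, 0, 0, 0, -0.2, 1], [-1, 0.03, 0, 0, 0, -0.2, 1], [-1, 0.03, 0, 0, 0, -0.2, 1], [-1, 0.03, 0, 0, 0, -0.2, 1]],
  ],
)

```text
time: 101.95
position: [0.5089, -0.4631, 0.2525]
tool_rot: [-2.061, -2.369, -0.003]
ft_force: [0.7, 0.0, -1.3]
grip_width: 1.0
grip_force: 0.0
```

```bash
python3 - <<'E'
from h import *
plan((.506,-.472,.0815,97.5))
E
```

```text
at [ 0.5089 -0.4631  0.2525] yaw 98.0 t 101.95 q7 0.93 F [ 0.7  0.  -1.3] w 1.0
(0.506, -0.472, 0.0815, 97.5) shift [-0.088 -0.042  1.71 ] turn [ 0.    -0.001  0.005]
```

play_rows(
  increments=[
    [[-0.06, -0.03, 0.5, 0, 0, 0, 1], [-0.06, -0.03, 0.9, 0, 0, 0, 1], [-0.06, -0.03, 0.9, 0, 0, 0, 1]],
  ],
)

```text
time: 102.25
position: [0.504, -0.4666, 0.1562]
tool_rot: [-2.053, -2.362, -0.002]
ft_force: [0.2, 0.1, -0.7]
grip_width: 1.0
grip_force: 0.0
```

play_rows(
  increments=[
    [[0, 0, 0.4, 0, 0, 0, 1], [0, 0, 0.7, 0, 0, 0, 1], [0, 0, 0.8, 0, 0, 0, 1], [0, 0, 0.8, 0, 0, 0, 1], [0, 0, 0.8, 0, 0, 0, 1], [0, 0, 0.8, 0, 0, 0, 1]],
  ],
)

```text
time: 102.85
position: [0.5065, -0.4729, 0.0858]
tool_rot: [2.061, 2.365, 0.0]
ft_force: [-0.2, -0.3, -0.2]
grip_width: 1.0
grip_force: 0.0
```

play_rows(
  increments=[
    [[0, 0, 0, 0, 0, 0, -1], [0, 0, 0, 0, 0, 0, -1], [0, 0, 0, 0, 0, 0, -1], [0, 0, 0, 0, 0, 0, -1], [0, 0, 0, 0, 0, 0, -1], [0, 0, 0, 0, 0, 0, -1], [0, 0, 0, 0, 0, 0, -1]],
  ],
  squeeze=20,
)

```text
time: 103.55
position: [0.5054, -0.472, 0.083]
tool_rot: [2.064, 2.368, 0.0]
ft_force: [1.1, 0.1, -0.2]
grip_width: 0.619
grip_force: 19.9
```

play_rows(
  increments=[
    [[0, 0, -0.4, 0, 0, 0, -1], [0, 0, -1, 0, 0, 0, -1], [0, 0, -1, 0, 0, 0, -1], [0, 0, -1, 0, 0, 0, -1]],
  ],
)

```text
time: 103.95
position: [0.5059, -0.4731, 0.1855]
tool_rot: [2.061, 2.365, 0.0]
ft_force: [0.2, 0.1, -3.5]
grip_width: 0.619
grip_force: 19.9
```

play_rows(
  increments=[
    [[0, 0, -0.5, 0, 0, 0, -1], [0, 0, -0.9, 0, 0, 0, -1], [0, 0, -0.9, 0, 0, 0, -1]],
  ],
)

```text
time: 104.25
position: [0.5064, -0.4735, 0.2775]
tool_rot: [2.059, 2.362, -0.0]
ft_force: [0.4, -0.9, -1.5]
grip_width: 0.617
grip_force: 19.9
```

```bash
python3 - <<'E'
from h import *
plan((.5822,.048,.272,79.8))
E
```

```text
at [ 0.5064 -0.4735  0.2775] yaw 97.8 t 104.25 q7 0.94 F [ 0.4 -0.9 -1.5] w 0.617
(0.5822, 0.048, 0.272, 79.8) shift [5.064 1.462 0.033] turn [0.004 0.003 0.2  ]
```

play_rows(
  increments=[
    [[0.844, 0.244, 0, 0, 0, 0, -1], [0.844, 0.244, 0, 0, 0, 0, -1], [0.844, 0.244, 0, 0, 0, 0, -1]],
  ],
)

```text
time: 104.55
position: [0.5203, -0.3767, 0.2692]
tool_rot: [-2.048, -2.372, -0.007]
ft_force: [0.6, 1.1, -2.1]
grip_width: 0.622
grip_force: 20.0
```

play_rows(
  increments=[
    [[0.844, 0.244, 0, 0, 0, 0, -1], [0.844, 0.244, 0, 0, 0, 0, -1], [0.844, 0.244, 0, 0, 0, 0, -1]],
  ],
)

```text
time: 104.85
position: [0.5322, -0.2898, 0.2695]
tool_rot: [-2.047, -2.373, -0.005]
ft_force: [0.2, 0.3, -2.7]
grip_width: 0.622
grip_force: 19.9
```

play_rows(
  increments=[
    [[0.844, 0.244, 0, 0, 0, 0, -1], [0.844, 0.244, 0, 0, 0, 0, -1], [0.844, 0.244, 0, 0, 0, 0, -1]],
  ],
)

```text
time: 105.15
position: [0.5441, -0.2031, 0.2698]
tool_rot: [-2.047, -2.374, -0.003]
ft_force: [0.1, 0.4, -2.2]
grip_width: 0.626
grip_force: 19.9
```

play_rows(
  increments=[
    [[0.844, 0.244, 0, 0, 0, 0, -1], [0.844, 0.244, 0, 0, 0, 0, -1], [0.844, 0.244, 0, 0, 0, 0, -1]],
  ],
)

```text
time: 105.45
position: [0.5561, -0.1164, 0.2701]
tool_rot: [-2.047, -2.375, -0.002]
ft_force: [-0.8, -0.9, -2.8]
grip_width: 0.619
grip_force: 20.0
```

play_rows(
  increments=[
    [[0.844, 0.244, 0, 0, 0, 0, -1], [0.844, 0.244, 0, 0, 0, 0, -1], [0.844, 0.244, 0, 0, 0, 0, -1]],
  ],
)

```text
time: 105.75
position: [0.5682, -0.0296, 0.2702]
tool_rot: [-2.048, -2.375, -0.001]
ft_force: [-0.2, -0.4, -2.2]
grip_width: 0.623
grip_force: 20.0
```

play_rows(
  increments=[
    [[0.844, 0.244, 0, 0, 0, 0.2, -1], [0.844, 0.244, 0, 0, 0, 0.2, -1], [0.844, 0.244, 0, 0, 0, 0.2, -1], [0.844, 0.244, 0, 0, 0, 0.2, -1], [0.844, 0.244, 0, 0, 0, 0.2, -1], [0.844, 0.244, 0, 0, 0, 0.2, -1]],
  ],
)

```text
time: 106.35
position: [0.5809, 0.0474, 0.2721]
tool_rot: [-2.411, -2.014, 0.003]
ft_force: [0.9, -0.7, -2.4]
grip_width: 0.624
grip_force: 20.0
```

```bash
python3 - <<'E'
from h import *
plan((.5842,.0527,.19,79.8))
E
```

```text
at [0.5809 0.0474 0.2721] yaw 79.7 t 106.35 q7 -0.3 F [ 0.9 -0.7 -2.4] w 0.624
(0.5842, 0.0527, 0.19, 79.8) shift [0.059 0.024 0.821] turn [-0.001  0.001 -0.001]
```

play_rows(
  increments=[
    [[0.038, 0.022, 0.3, 0, 0, 0, -1], [0.038, 0.022, 0.6, 0, 0, 0, -1], [0.038, 0.022, 0.78, 0, 0, 0, -1], [0.038, 0.022, 0.82, 0, 0, 0, -1], [0.038, 0.022, 0.83, 0, 0, 0, -1], [0.038, 0.022, 0.83, 0, 0, 0, -1], [0.038, 0.022, 0.83, 0, 0, 0, -1]],
  ],
)

```text
time: 107.05
position: [0.5848, 0.0527, 0.1915]
tool_rot: [2.409, 2.015, 0.003]
ft_force: [-0.0, 0.1, -2.2]
grip_width: 0.618
grip_force: 20.0
```

play_rows(
  increments=[
    [[0, 0, 0.015, 0, 0, 0, -1], [0, 0, 0.03, 0, 0, 0, -1], [0, 0, 0.035, 0, 0, 0, -1], [0, 0, 0.035, 0, 0, 0, -1]],
  ],
)

```text
time: 107.45
position: [0.5838, 0.053, 0.1864]
tool_rot: [-2.409, -2.016, 0.0]
ft_force: [0.3, 0.2, -2.7]
grip_width: 0.623
grip_force: 20.0
```

play_rows(
  increments=[
    [[0, 0, 0.01, 0, 0, 0, -1], [0, 0, 0.01, 0, 0, 0, -1]],
  ],
)

```text
time: 107.65
position: [0.5838, 0.0529, 0.1852]
tool_rot: [-2.409, -2.016, 0.001]
ft_force: [-0.4, 0.1, -1.6]
grip_width: 0.62
grip_force: 20.0
```

play_rows(
  increments=[
    [[0, 0, 0.01, 0, 0, 0, -1], [0, 0, 0.01, 0, 0, 0, -1]],
  ],
)

```text
time: 107.85
position: [0.5839, 0.0529, 0.1843]
tool_rot: [-2.409, -2.016, 0.0]
ft_force: [-0.4, -0.8, -2.4]
grip_width: 0.623
grip_force: 20.0
```

play_rows(
  increments=[
    [[0, 0, 0.008, 0, 0, 0, -1], [0, 0, 0.008, 0, 0, 0, -1]],
  ],
)

```text
time: 108.05
position: [0.584, 0.053, 0.184]
tool_rot: [2.409, 2.016, 0.001]
ft_force: [-1.2, -0.3, -0.2]
grip_width: 0.624
grip_force: 20.0
```

play_rows(
  increments=[
    [[0, 0, 0, 0, 0, 0, 0.4], [0, 0, 0, 0, 0, 0, 0.6], [0, 0, 0, 0, 0, 0, 1], [0, 0, 0, 0, 0, 0, 1], [0, 0, 0, 0, 0, 0, 1], [0, 0, 0, 0, 0, 0, 1]],
  ],
)

```text
time: 108.65
position: [0.5839, 0.0529, 0.1836]
tool_rot: [2.409, 2.016, -0.0]
ft_force: [-0.2, -0.7, -0.4]
grip_width: 0.982
grip_force: 0.0
```

play_rows(
  increments=[
    [[0, 0, -0.3, 0, 0, 0, 1], [0, 0, -0.7, 0, 0, 0, 1], [0, 0, -0.7, 0, 0, 0, 1], [0, 0, -0.7, 0, 0, 0, 1]],
  ],
)

```text
time: 109.05
position: [0.5844, 0.053, 0.2548]
tool_rot: [2.408, 2.015, 0.003]
ft_force: [0.1, 1.3, -0.3]
grip_width: 1.0
grip_force: 0.0
```

```bash
python3 - <<'E'
from h import *
for s in saddles("t6.png"): print(s)
plan((.411,-.327,.25,70.8))
E
```

```text
(array([ 0.4094, -0.326 ]), np.float64(-21.9), np.int32(416))
at [0.5837 0.0529 0.2533] yaw 79.8 t 109.1 q7 -0.31 F [ 0.3  0.5 -1.2] w 1.001
(0.411, -0.327, 0.25, 70.8) shift [-4.044 -1.03   0.034] turn [-0.     0.     0.101]
```

play_rows(
  increments=[
    [[-0.81, -0.206, 0, 0, 0, 0, 1], [-0.81, -0.206, 0, 0, 0, 0, 1], [-0.81, -0.206, 0, 0, 0, 0, 1]],
  ],
)

```text
time: 109.4
position: [0.5469, -0.0293, 0.252]
tool_rot: [-2.417, -2.006, 0.008]
ft_force: [1.1, -0.0, -0.1]
grip_width: 1.0
grip_force: 0.0
```

play_rows(
  increments=[
    [[-0.81, -0.206, 0, 0, 0, 0, 1], [-0.81, -0.206, 0, 0, 0, 0, 1], [-0.81, -0.206, 0, 0, 0, 0, 1]],
  ],
)

```text
time: 109.7
position: [0.5123, -0.1044, 0.2523]
tool_rot: [-2.417, -2.006, 0.006]
ft_force: [0.3, -0.3, -0.7]
grip_width: 1.004
grip_force: 0.0
```

play_rows(
  increments=[
    [[-0.81, -0.206, 0, 0, 0, 0, 1], [-0.81, -0.206, 0, 0, 0, 0, 1], [-0.81, -0.206, 0, 0, 0, 0, 1]],
  ],
)

```text
time: 110.0
position: [0.4778, -0.1797, 0.2526]
tool_rot: [-2.416, -2.007, 0.005]
ft_force: [-0.9, 0.4, -0.3]
grip_width: 1.001
grip_force: 0.0
```

play_rows(
  increments=[
    [[-0.81, -0.206, 0, 0, 0, 0, 1], [-0.81, -0.206, 0, 0, 0, 0, 1], [-0.81, -0.206, 0, 0, 0, 0, 1]],
  ],
)

```text
time: 110.3
position: [0.4434, -0.2553, 0.2528]
tool_rot: [-2.416, -2.007, 0.004]
ft_force: [0.2, -0.6, -0.3]
grip_width: 0.998
grip_force: 0.0
```

play_rows(
  increments=[
    [[-0.81, -0.206, 0, 0, 0, 0.105, 1], [-0.81, -0.206, 0, 0, 0, 0.105, 1], [-0.81, -0.206, 0, 0, 0, 0.105, 1], [-0.81, -0.206, 0, 0, 0, 0.105, 1], [-0.81, -0.206, 0, 0, 0, 0.105, 1], [-0.81, -0.206, 0, 0, 0, 0.105, 1]],
  ],
)

```text
time: 110.9
position: [0.4123, -0.3257, 0.2533]
tool_rot: [-2.564, -1.814, -0.0]
ft_force: [-0.5, 0.4, -0.1]
grip_width: 0.996
grip_force: 0.0
```

```bash
python3 - <<'E'
from h import *
plan((.411,-.327,.0815,70.5))
E
```

```text
at [ 0.4123 -0.3257  0.2533] yaw 70.6 t 110.9 q7 0.31 F [-0.5  0.4 -0.1] w 0.996
(0.411, -0.327, 0.0815, 70.5) shift [-0.017 -0.007  1.718] turn [-0.    -0.     0.001]
```

play_rows(
  increments=[
    [[-0.01, 0, 0.5, 0, 0, 0, 1], [-0.01, 0, 0.9, 0, 0, 0, 1], [-0.01, 0, 0.9, 0, 0, 0, 1]],
  ],
)

```text
time: 111.2
position: [0.4084, -0.3251, 0.1585]
tool_rot: [-2.557, -1.808, 0.007]
ft_force: [-0.9, 0.8, -0.1]
grip_width: 1.0
grip_force: 0.0
```

play_rows(
  increments=[
    [[0, 0, 0.4, 0, 0, 0, 1], [0, 0, 0.7, 0, 0, 0, 1], [0, 0, 0.81, 0, 0, 0, 1], [0, 0, 0.81, 0, 0, 0, 1], [0, 0, 0.81, 0, 0, 0, 1], [0, 0, 0.81, 0, 0, 0, 1]],
  ],
)

```text
time: 111.8
position: [0.4121, -0.3294, 0.0848]
tool_rot: [2.564, 1.809, 0.002]
ft_force: [0.1, -0.8, 0.3]
grip_width: 0.996
grip_force: 0.0
```

play_rows(
  increments=[
    [[0, 0, 0, 0, 0, 0, -1], [0, 0, 0, 0, 0, 0, -1], [0, 0, 0, 0, 0, 0, -1], [0, 0, 0, 0, 0, 0, -1], [0, 0, 0, 0, 0, 0, -1], [0, 0, 0, 0, 0, 0, -1], [0, 0, 0, 0, 0, 0, -1]],
  ],
  squeeze=20,
)

```text
time: 112.5
position: [0.4108, -0.3285, 0.0827]
tool_rot: [2.567, 1.811, -0.0]
ft_force: [0.1, 0.5, 0.7]
grip_width: 0.618
grip_force: 19.8
```

play_rows(
  increments=[
    [[0, 0, -0.4, 0, 0, 0, -1], [0, 0, -1, 0, 0, 0, -1], [0, 0, -1, 0, 0, 0, -1], [0, 0, -1, 0, 0, 0, -1]],
  ],
)

```text
time: 112.9
position: [0.4116, -0.3291, 0.1843]
tool_rot: [2.564, 1.809, 0.003]
ft_force: [0.0, -1.0, -3.2]
grip_width: 0.62
grip_force: 19.9
```

play_rows(
  increments=[
    [[0, 0, -0.5, 0, 0, 0, -1], [0, 0, -0.9, 0, 0, 0, -1], [0, 0, -0.9, 0, 0, 0, -1]],
  ],
)

```text
time: 113.2
position: [0.4124, -0.3297, 0.276]
tool_rot: [2.562, 1.807, 0.004]
ft_force: [-0.1, -0.4, -2.5]
grip_width: 0.619
grip_force: 19.9
```

```bash
python3 - <<'E'
from h import *
plan((.5712,-.0132,.272,79.8))
E
```

```text
at [ 0.4124 -0.3297  0.276 ] yaw 70.4 t 113.2 q7 0.31 F [-0.1 -0.4 -2.5] w 0.619
(0.5712, -0.0132, 0.272, 79.8) shift [3.515 0.434 0.038] turn [ 0.004  0.001 -0.104]
```

play_rows(
  increments=[
    [[0.879, 0.109, 0, 0, 0, 0, -1], [0.879, 0.109, 0, 0, 0, 0, -1], [0.879, 0.109, 0, 0, 0, 0, -1]],
  ],
)

```text
time: 113.5
position: [0.4526, -0.2421, 0.2691]
tool_rot: [-2.553, -1.82, -0.0]
ft_force: [1.0, 0.0, -3.2]
grip_width: 0.621
grip_force: 19.9
```

play_rows(
  increments=[
    [[0.879, 0.109, 0, 0, 0, 0, -1], [0.879, 0.109, 0, 0, 0, 0, -1], [0.879, 0.109, 0, 0, 0, 0, -1]],
  ],
)

```text
time: 113.8
position: [0.4918, -0.163, 0.2691]
tool_rot: [-2.553, -1.82, 0.001]
ft_force: [0.7, -0.7, -3.2]
grip_width: 0.619
grip_force: 19.9
```

play_rows(
  increments=[
    [[0.879, 0.109, 0, 0, 0, 0, -1], [0.879, 0.109, 0, 0, 0, 0, -1], [0.879, 0.109, 0, 0, 0, 0, -1]],
  ],
)

```text
time: 114.1
position: [0.531, -0.0841, 0.2693]
tool_rot: [-2.554, -1.82, 0.001]
ft_force: [-0.5, -0.2, -2.3]
grip_width: 0.623
grip_force: 19.9
```

play_rows(
  increments=[
    [[0.879, 0.109, 0, 0, 0, -0.104, -1], [0.879, 0.109, 0, 0, 0, -0.104, -1], [0.879, 0.109, 0, 0, 0, -0.104, -1], [0.879, 0.109, 0, 0, 0, -0.104, -1], [0.879, 0.109, 0, 0, 0, -0.104, -1], [0.879, 0.109, 0, 0, 0, -0.104, -1]],
  ],
)

```text
time: 114.7
position: [0.5692, -0.0138, 0.2717]
tool_rot: [-2.413, -2.011, 0.003]
ft_force: [0.6, -0.2, -3.5]
grip_width: 0.62
grip_force: 19.9
```

```bash
python3 - <<'E'
from h import *
plan((.5732,-.0083,.19,79.8))
E
```

```text
at [ 0.5692 -0.0138  0.2717] yaw 79.6 t 114.7 q7 -0.19 F [ 0.6 -0.2 -3.5] w 0.62
(0.5732, -0.0083, 0.19, 79.8) shift [0.062 0.031 0.817] turn [-0.001  0.001 -0.002]
```

play_rows(
  increments=[
    [[0.04, 0.028, 0.3, 0, 0, 0, -1], [0.04, 0.028, 0.6, 0, 0, 0, -1], [0.04, 0.028, 0.78, 0, 0, 0, -1], [0.04, 0.028, 0.82, 0, 0, 0, -1], [0.04, 0.028, 0.83, 0, 0, 0, -1], [0.04, 0.028, 0.83, 0, 0, 0, -1], [0.04, 0.028, 0.83, 0, 0, 0, -1]],
  ],
)

```text
time: 115.4
position: [0.5741, -0.0087, 0.1912]
tool_rot: [2.41, 2.013, 0.003]
ft_force: [0.3, -1.2, -2.8]
grip_width: 0.617
grip_force: 19.9
```

play_rows(
  increments=[
    [[0, 0, 0.015, 0, 0, 0, -1], [0, 0, 0.03, 0, 0, 0, -1], [0, 0, 0.035, 0, 0, 0, -1], [0, 0, 0.035, 0, 0, 0, -1]],
  ],
)

```text
time: 115.8
position: [0.5732, -0.0084, 0.186]
tool_rot: [-2.411, -2.014, 0.0]
ft_force: [0.9, 0.2, -2.8]
grip_width: 0.619
grip_force: 19.9
```

play_rows(
  increments=[
    [[0, 0, 0.01, 0, 0, 0, -1], [0, 0, 0.01, 0, 0, 0, -1]],
  ],
)

```text
time: 116.0
position: [0.5732, -0.0085, 0.185]
tool_rot: [-2.411, -2.014, 0.0]
ft_force: [-0.4, -0.2, -2.9]
grip_width: 0.62
grip_force: 19.9
```

play_rows(
  increments=[
    [[0, 0, 0.01, 0, 0, 0, -1], [0, 0, 0.01, 0, 0, 0, -1]],
  ],
)

```text
time: 116.2
position: [0.5732, -0.0085, 0.1839]
tool_rot: [-2.411, -2.014, 0.0]
ft_force: [-0.3, -0.5, -2.4]
grip_width: 0.62
grip_force: 19.9
```

play_rows(
  increments=[
    [[0, 0, 0.008, 0, 0, 0, -1], [0, 0, 0.008, 0, 0, 0, -1]],
  ],
)

```text
time: 116.4
position: [0.5733, -0.0085, 0.1837]
tool_rot: [2.411, 2.014, 0.0]
ft_force: [-0.8, 0.4, 0.3]
grip_width: 0.621
grip_force: 20.0
```

Release, rise, retreat to the right, and look.

play_rows(
  increments=[
    [[0, 0, 0, 0, 0, 0, 0.4], [0, 0, 0, 0, 0, 0, 0.6], [0, 0, 0, 0, 0, 0, 1], [0, 0, 0, 0, 0, 0, 1], [0, 0, 0, 0, 0, 0, 1], [0, 0, 0, 0, 0, 0, 1]],
  ],
)

```text
time: 117.0
position: [0.5733, -0.0085, 0.1833]
tool_rot: [2.411, 2.014, -0.0]
ft_force: [-0.7, -0.7, 0.6]
grip_width: 0.983
grip_force: 0.0
```

play_rows(
  increments=[
    [[0, 0, -0.3, 0, 0, 0, 1], [0, 0, -0.9, 0, 0, 0, 1], [0, 0, -0.9, 0, 0, 0, 1], [0, 0, -0.9, 0, 0, 0, 1]],
  ],
)

```text
time: 117.4
position: [0.5746, -0.0085, 0.2761]
tool_rot: [2.408, 2.012, 0.007]
ft_force: [-0.4, -0.6, -0.3]
grip_width: 0.996
grip_force: 0.0
```

play_rows(
  increments=[
    [[-0.95, -0.2, 0, 0, 0, 0, 1], [-0.95, -0.2, 0, 0, 0, 0, 1], [-0.95, -0.2, 0, 0, 0, 0, 1]],
  ],
)

```text
time: 117.7
position: [0.5333, -0.1063, 0.2715]
tool_rot: [2.422, 2.001, -0.009]
ft_force: [-0.1, -0.1, 0.0]
grip_width: 0.998
grip_force: 0.0
```

play_rows(
  increments=[
    [[-0.95, -0.2, 0, 0, 0, 0, 1], [-0.95, -0.2, 0, 0, 0, 0, 1], [-0.95, -0.2, 0, 0, 0, 0, 1]],
  ],
)

```text
time: 118.0
position: [0.4961, -0.1958, 0.2717]
tool_rot: [-2.422, -2.0, 0.008]
ft_force: [-0.8, 0.3, 0.1]
grip_width: 0.998
grip_force: 0.0
```

play_rows(
  increments=[
    [[-0.95, -0.2, 0, 0, 0, 0, 1], [-0.95, -0.2, 0, 0, 0, 0, 1], [-0.95, -0.2, 0, 0, 0, 0, 1]],
  ],
)

```text
time: 118.3
position: [0.459, -0.2852, 0.2719]
tool_rot: [-2.422, -2.0, 0.008]
ft_force: [-0.4, -0.5, 0.3]
grip_width: 0.998
grip_force: 0.0
```

```bash
python3 - <<'E'
from h import *
print(saddles()); a,_=grab("top"); b,_=grab("scene")
x=cv2.resize(a[140:245,130:310,::-1],(400,233),interpolation=cv2.INTER_CUBIC); y=cv2.resize(b[130:290,200:400,::-1],(400,320),interpolation=cv2.INTER_CUBIC)
x=cv2.copyMakeBorder(x,0,87,0,0,cv2.BORDER_CONSTANT); cv2.imwrite("pics/end.png",np.hstack([x,y])); plan()
E
```

```text
[(array([ 0.3758, -0.5096]), np.float64(-36.5), np.int32(338))]
at [ 0.4633 -0.2775  0.2719] yaw 79.7 t 118.45 q7 0.34 F [-0.   0.7  0.6] w 1.003
```

View pics/end.png

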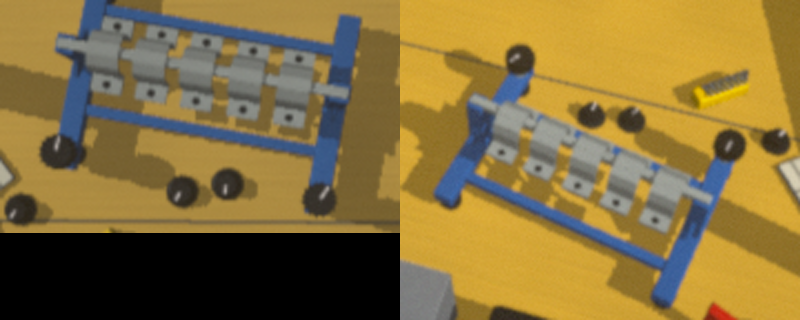

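```bash
python3 -c "
from h import *
print(ctrl.close_job())"
```

```text
the job is handed in; nothing more can be done
None
```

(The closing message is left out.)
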